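# Closing down the sign maker's bench

## Task

Close down the bench: tip all the acrylic offcuts from the scoop into the scrap tub, then shut the tub's lid and press it fully home, and leave the empty scoop standing flat on the bench. Stand every toppled adhesive tin upright, wholly on the red stand, with its cap pressed down until it is fully seated, and leave the other things on the bench where they are.

Things in the scene. Friction and masses are not known exactly. Their poses are not given: they have to be found in the camera images.
- tub: Grey scrap tub, fixed to the bench, yellow patch on its front (-y) wall. Open-topped box 170 (x) x 160 (y) x 85 mm high, walls and floor 5 mm. Origin: centre of its underside, on the bench. Its blue lid is hinged along its +y rim.
- lid (a joint): Angle (rad) of the tub's blue lid: 0 = flat on the rim, fully shut; about 1.7 = standing open; up to 2.0. The hinge is stiff: the lid stays where it is left, and moving it takes about 4 N down at the free edge.
- lid_hinge (a point): Point on the lid's hinge line, middle of the tub's +y rim, 85 mm above the bench. The lid turns about the tub's x direction: at angle t its free edge is 170 mm from this point, along -cos(t) * (tub y axis) + sin(t) * up. The lid is 8 mm thick (its outer face, the upper one when shut, is 8 mm off the hinge plane) and 174 mm wide, with a white press patch near its free edge.
- scoop: Loose aluminium offcut scoop holding the offcuts: flat floor 130 (x) x 100 (y) x 4 mm, 30 mm high walls on three sides, open along its whole -x edge, 0.25 kg. Origin: centre of its underside; z up when it stands level. A post at its +x end carries a black handle bar over its middle. Offcuts slide out when it is tipped, open edge down, by more than about 40 degrees.
- scoop_grip (a point): Middle of the part of the handle bar straight over the scoop's centre, 83 mm above the underside. The bar is 12 mm wide (scoop y) and 24 mm tall (71 to 95 mm above the underside) and runs along scoop x from 40 mm before the centre to 65 mm behind it; free on both sides.
- stand: Flat red steel stand plate fixed on the bench: 280 (x) x 130 (y) x 12 mm high, no rim. Origin: centre of its underside.
- off1: Acrylic offcut, white block 28 x 22 x 18 mm, loose, 20 g; 3 to 5 offcuts are present and start in the scoop. Origin: centre of its underside as made.
- off2: Acrylic offcut, red disc 26 mm across, 16 mm high, loose, 20 g; 3 to 5 offcuts are present and start in the scoop. Origin: centre of its underside as made.
- off3: Acrylic offcut, orange block 24 x 24 x 20 mm, loose, 20 g; 3 to 5 offcuts are present and start in the scoop. Origin: centre of its underside as made.
- off4: Acrylic offcut, green block 30 x 18 x 16 mm, loose, 20 g; 3 to 5 offcuts are present and start in the scoop. Origin: centre of its underside as made.
- off5: Acrylic offcut, white block 24 x 30 x 14 mm, loose, 20 g; 3 to 5 offcuts are present and start in the scoop. Origin: centre of its underside as made.
- tin1: Square adhesive tin, steel with yellow and blue band, 50 x 50 mm and 72 mm tall without its cap, 0.25 kg, with a black press cap; 2 or 3 tins are present, lying on a side at the start. Origin: centre of its base; z axis runs from base to cap (up when it stands).
- tin1_cap (a joint): Travel (m) of this tin's cap along the tin: 0 = proud, 0.006 = fully seated. It moves stiffly at about 7 N and stays where it is left; it has a hard stop at 0.006.
- tin1_captop (a point): Centre of the top face of this tin's cap (black, 32 mm across, 20 mm tall); 98 mm from the tin's base when proud, 92 mm when seated.
- tin2: Square adhesive tin, steel with yellow and blue band, 50 x 50 mm and 72 mm tall without its cap, 0.25 kg, with a black press cap; 2 or 3 tins are present, lying on a side at the start. Origin: centre of its base; z axis runs from base to cap (up when it stands).
- tin2_cap (a joint): Travel (m) of this tin's cap along the tin: 0 = proud, 0.006 = fully seated. It moves stiffly at about 7 N and stays where it is left; it has a hard stop at 0.006.
- tin2_captop (a point): Centre of the top face of this tin's cap (black, 32 mm across, 20 mm tall); 98 mm from the tin's base when proud, 92 mm when seated.
- tin3: Square adhesive tin, steel with yellow and blue band, 50 x 50 mm and 72 mm tall without its cap, 0.25 kg, with a black press cap; 2 or 3 tins are present, lying on a side at the start. Origin: centre of its base; z axis runs from base to cap (up when it stands).
- tin3_cap (a joint): Travel (m) of this tin's cap along the tin: 0 = proud, 0.006 = fully seated. It moves stiffly at about 7 N and stays where it is left; it has a hard stop at 0.006.
- tin3_captop (a point): Centre of the top face of this tin's cap (black, 32 mm across, 20 mm tall); 98 mm from the tin's base when proud, 92 mm when seated.
- tape: Brown roll of tape lying flat, 64 mm across, 22 mm high. Leave alone. Origin: centre of underside.
- woodblock: Loose wooden block 50 x 80 x 90 mm high. Leave alone. Origin: centre of underside.
- driver: Screwdriver lying on the bench. Leave alone. Origin: middle of its underside.
Not all that is in view belongs to the job. What is meant by the scoop is not pink, and is the smaller of those in its own colour.

How it is judged:
On the way, in this order (a step that is already met when the one before it is completed fails the run):
1. all offcuts are in the scrap tub (x of off1 in the frame of tub between -0.084 and 0.084 m and y of off1 in the frame of tub between -0.079 and 0.079 m and z of each of off1, off2, off3, off4, off5 in the frame of tub below 0.08 m and x of off2 in the frame of tub between -0.084 and 0.084 m and y of off2 in the frame of tub between -0.079 and 0.079 m and x of off3 in the frame of tub between -0.084 and 0.084 m and y of off3 in the frame of tub between -0.079 and 0.079 m and x of off4 in the frame of tub between -0.084 and 0.084 m and y of off4 in the frame of tub between -0.079 and 0.079 m and x of off5 in the frame of tub between -0.084 and 0.084 m and y of off5 in the frame of tub between -0.079 and 0.079 m), for 0.2 s.
2. the tub's lid is pressed fully shut (value of joint lid below 0.035 rad), for 0.2 s.
At the end, for the whole second after the job is handed in: All offcuts are inside the tub; the lid is shut to 0.035 rad; the scoop stands level on the bench; every tin stands upright (0.09 rad), at rest, on the red stand (base overhanging it by at most 5 mm), its cap pressed at least 4.8 of its 6 mm (all of step 1 and value of joint lid below 0.035 rad and angle between scoop's own z axis and vertical below 0.08 rad and height (world z) of scoop between -0.004 and 0.006 m and linear speed of each of scoop, tin1, tin2, tin3 below 0.02 m/s and x of tin1 in the frame of stand between -0.12 and 0.12 m and y of tin1 in the frame of stand between -0.045 and 0.045 m and height (world z) of tin1 between 0.008 and 0.017 m and angle between each of tin1, tin2, tin3's own z axis and vertical below 0.09 rad and value of joint each of tin1_cap, tin2_cap, tin3_cap above 0.0048 m and x of tin2 in the frame of stand between -0.12 and 0.12 m and y of tin2 in the frame of stand between -0.045 and 0.045 m and height (world z) of tin2 between 0.008 and 0.017 m and x of tin3 in the frame of stand between -0.12 and 0.12 m and y of tin3 in the frame of stand between -0.045 and 0.045 m and height (world z) of tin3 between 0.008 and 0.017 m); the robot touches nothing.
It fails at once if the tape roll is pushed more than 40 mm from its place (distance of tape from where it was at the start of the episode above 0.04 m).
It fails at once if the wooden block is pushed more than 40 mm from its place (distance of woodblock from where it was at the start of the episode above 0.04 m).
It fails at once if the screwdriver is pushed more than 40 mm from its place (distance of driver from where it was at the start of the episode above 0.04 m).
Of tin1, tin2, tin3 only 2 to 3 are there at a start; the rules pass over those that are not, and their reading is None.
Of off1, off2, off3, off4, off5 only 3 to 5 are there at a start; the rules pass over those that are not, and their reading is None.
At some moment in a run one of tin1, tin2, tin3 may be knocked a few centimetres aside while the robot is not near it.
It also fails if it takes over 210 s, if anything falls off the work surface, if the arm or the gripper's body presses on something with over 40 N, if the wrist force passes 120 N, or if a joint passes its speed limit or range.

## Robot

A 6-joint arm with a two-finger parallel gripper is mounted at the origin on the work surface. World frame = base frame: x ahead of the robot, y to its left, z up, the work surface at z = 0. Lengths are in m, angles in rad, forces in N, time in s.
With the tool pointing down it reaches from about 0.275 to 0.825 m from the base axis. Payload 5.2 kg.
Tool frame: the origin (TCP) lies midway between the tips of the shut fingers; the grasp point (between the pads) lies 19 mm behind it; x points along the fingers, z is the direction in which the jaws open and shut, and the axes are right-handed (so a half turn about x gives the same grasp; the last joint's range is limited). The gripper opens to 93 mm and grips with 3 to 60 N. Pads are 15 mm wide; open, the fingers measure 128 mm over their backs; the gripper's body (75 mm by 188 mm) begins 65 mm behind the grasp point.
Start: joints at [0.985, 0.259, 1.535, -0, 1.348, -0.203], TCP at [0.205, 0.51, 0.219] pointing down, gripper open.
Joint ranges: [-3.14, 3.14], [-0.91, 2.08], [0.19, 2.58], [-1.22, 4.36], [0.22, 2.71], [-3.12, 3.12]. Speed limits (rad/s): [2.57, 2.57, 3.14, 3.14, 3.14, 3.14].

## Interface

Orientations are given as a unit quaternion [x, y, z, w].
In Python, from bench import r gives the robot as it stands.
- The arm moves only by the shell command python3 -m crank 'ROWS' [FORCE]. ROWS is JSON, a list of rows, each an object of numbers: "x", "y", "z": the shift along the tool's x, y, z in mm; "ax", "ay", "az": the turn, a rotation vector about the tool's x, y, z in rad; "hand": the finger opening in mm, from 0 to 93. A call has 1 to 12 rows; each row shifts and turns the commanded pose from where the row before left it, along the tool's axes as they then stand; what a row does not reach is not made up. A row lasts 1/8 s, in which the tool goes at most 62.5 mm and 10.7 degrees, less where a joint would pass 70% of its speed; a pose out of reach is approached as far as the arm can. A call with a gripper value outside its range is refused whole. The fingers move at their own pace and stop on an object; FORCE is the grip in N (left out, the last holds). Time passes only in rows, so rows that do not move let the fingers close. It gives the time, the measured TCP pose, the force and the opening at its end, in the units of the state.
- r.get_obs(): the state, without advancing time (a new reading comes with each control period).
- r.get_image(name): name is "scene" or "top" or "wrist"; returns (picture, depth): 420x560x3 uint8, blue, green, red; 420x560 float32, m along the optical axis (not along the pixel's ray), 0 where there is no reading.
- r.camera_params(name): a dict with "K" (3x3 intrinsics, pixels), "camera_from_world" (4x4, takes a point from world to camera coordinates). Camera axes: x right, y up, looking along -z (the intrinsics and any distortion apply to the point x, -y, -z); pixel columns grow to the right and rows downward; lengths in m; the calibration is good to about 2 mm. A picture is of the moment at which its call begins: read the wrist's pose just before it. camera_params takes no time and is no camera call; for the wrist camera it gives the pose at the moment of the call.
- r.close_job(): hands the job in, once; it reports no verdict.
The state is a dict: "clock": time; "qpos": joint angles; "dq": joint speeds; "effort": joint torques, N m; "eef_pos": TCP position; "orientation": TCP orientation; "wrist_force": force on the tool from outside, world axes, zero at the start; "moment": the same for the moment, N m; "grip_width": opening from 0.0 (shut) to 1.0 (fully open).
Only numpy, scipy, OpenCV 4.12 (cv2) and the standard library are available. Lean on these libraries where they do the work, as an engineer would, in place of code of your own. Each camera call takes 0.05 s, during which the arm holds its last target.

## Working session

There is one attempt and no reset: what is moved stays moved. The work goes in short steps, Python scripts to look and compute and a shell command to move; the robot and the scene stay as the last step left them, time stands still between calls to the robot, and variables do not carry over. Pictures are saved under pics/ and viewed, and the job is handed in when it is done.

```bash
ls; mkdir -p pics; cat > h.py <<'E'
import numpy as np,cv2
from bench import r
def shot(n,f):
    im,d=r.get_image(n); im=np.array(im); cv2.imwrite('pics/'+f+'.png',im); np.savez('pics/'+f+'.npz',im=im,d=d,K=r.camera_params(n)['K'],T=r.camera_params(n)['camera_from_world']); return im,d
E
python3 - <<'E'
from h import *
o=r.get_obs(); print(o)
for n in ['scene','top','wrist']:
    shot(n,n+'0'); p=r.camera_params(n); print(n,p)
E
```

```text
pics
{'clock': 0.0, 'qpos': array([ 9.85247016e-01,  2.59323311e-01,  1.53605280e+00, -3.65914758e-05,
        1.34793943e+00, -2.02835600e-01]), 'dq': array([ 0.00036838, -0.00093791,  0.00105737,  0.00022301,  0.00063916,
       -0.00017684]), 'effort': array([ 1.25876802e-03, -4.37311077e+01, -2.84003878e+01,  7.20784091e-02,
        4.15300007e-02, -1.37973207e-04]), 'eef_pos': array([0.20510974, 0.50976826, 0.21784042]), 'orientation': array([-0.39602412,  0.5865256 ,  0.39553626,  0.58540899]), 'wrist_force': array([ 0.4858802 , -0.65398175,  0.69665707]), 'moment': array([ 0.02995699, -0.00436791, -0.06552977]), 'grip_width': 1.0004793867764252}
scene {'K': array([[456.00970463,   0.        , 287.33108773],
       [  0.        , 456.00970463, 210.10187705],
       [  0.        ,   0.        ,   1.        ]]), 'camera_from_world': array([[ 0.0593829 ,  0.99817465,  0.01100167, -0.0929049 ],
       [-0.79877699,  0.04090477,  0.60023506,  0.35878475],
       [ 0.5986894 , -0.04443158,  0.79974798, -1.62928166],
       [ 0.        ,  0.        ,  0.        ,  1.        ]])}
top {
[... 256 characters left out ...]
18273, -0.02635305,  0.20126275, -0.52095531],
       [-0.20111098,  0.00831536,  0.97953317, -1.242172  ],
       [ 0.        ,  0.        ,  0.        ,  1.        ]])}
wrist {'K': array([[347.300837  ,   0.        , 272.86406366],
       [  0.        , 347.300837  , 206.14365525],
       [  0.        ,   0.        ,   1.        ]]), 'camera_from_world': array([[ 3.74388708e-01,  9.27271446e-01, -8.71932343e-04,
        -5.49795660e-01],
       [-8.94787423e-01,  3.61026153e-01, -2.62708172e-01,
         2.96262018e-02],
       [-2.43286997e-01,  9.91351673e-02,  9.64874943e-01,
        -3.91606698e-01],
       [ 0.00000000e+00,  0.00000000e+00,  0.00000000e+00,
         1.00000000e+00]])}
```

View pics/scene0.png

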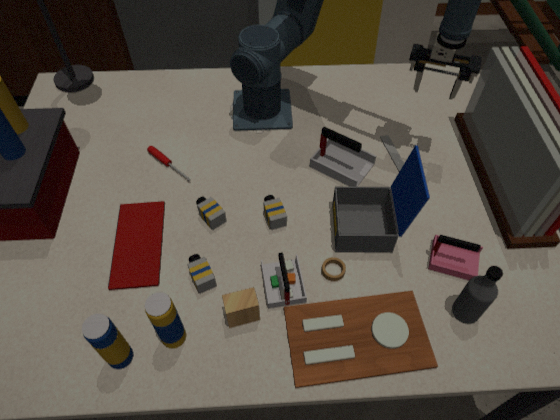

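View pics/top0.png

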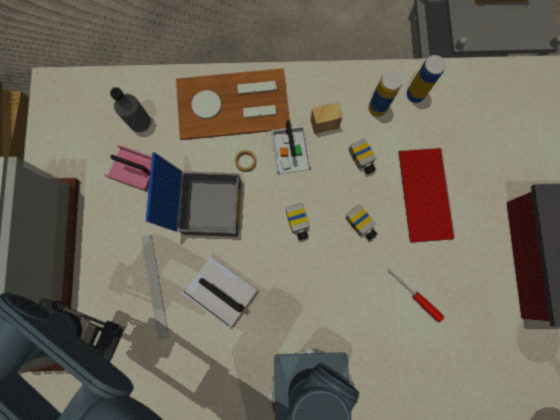

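View pics/wrist0.png

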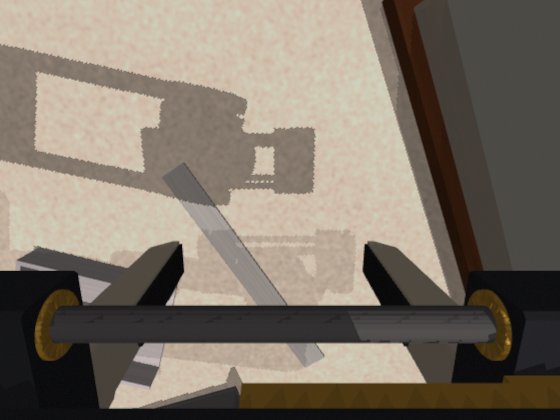

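Candidates for the scoop, in the top view: pink at (130,165), a large aluminium one at (220,290), and a small aluminium one holding offcuts at (292,150). The small one fits, since it isn't pink and is the smaller of the aluminium pair. I'll confirm with an enlarged crop.

```bash
cat >> h.py <<'E'
def world(f):
    z=np.load('pics/'+f+'.npz'); d=z['d'];K=z['K'];T=z['T'];h,w=d.shape
    u,v=np.meshgrid(np.arange(w),np.arange(h))
    # pinhole with (x,-y,-z)
    X=(u-K[0,2])/K[0,0]*d; Y=-(v-K[1,2])/K[1,1]*d; Z=-d
    P=np.stack([X,Y,Z],-1)-T[:3,3]
    return P@T[:3,:3], z['im'], d
def ray(f,u,v,h):
    z=np.load('pics/'+f+'.npz');K=z['K'];T=z['T'];R=T[:3,:3]
    c=-R.T@T[:3,3]; q=R.T@np.array([(u-K[0,2])/K[0,0],-(v-K[1,2])/K[1,1],-1]); return c+q*(h-c[2])/q[2]
E
python3 - <<'E'
from h import *
P,im,d=world('top0')
print((d>0).mean())
for n,(u,v) in dict(bench=(250,260),stand=(427,195),block=(326,115),blue=(165,190),tubfloor=(210,205),rim=(240,205),tape=(238,161),tinA=(297,222),tinB=(361,222),tinC=(362,155),drv=(430,305),handle=(292,145)).items(): print(n,P[v,u].round(4))
c=cv2.resize(im[100:260,230:470],None,fx=3.3,fy=3.3,interpolation=cv2.INTER_CUBIC); cv2.imwrite('pics/crop_top0.png',c)
P,im,d=world('scene0')
c=cv2.resize(im[180:320,180:400],None,fx=3.6,fy=3.6,interpolation=cv2.INTER_CUBIC); cv2.imwrite('pics/crop_sc0.png',c)
E
```

```text
0.995969387755102
bench [0.3666 0.1668 0.0004]
stand [ 0.5429 -0.3609  0.0145]
block [ 0.7718 -0.0647  0.0892]
blue [0.5388 0.3723 0.1803]
tubfloor [5.329e-01 2.838e-01 2.000e-04]
rim [0.5293 0.194  0.0059]
tape [ 0.6682  0.1998 -0.0034]
tinA [0.4658 0.0286 0.0556]
tinB [ 0.4621 -0.1542  0.0475]
tinC [ 0.6598 -0.1687  0.0521]
drv [ 0.2256 -0.3374  0.0234]
handle [0.6813 0.0369 0.0951]
```

View pics/crop_top0.png

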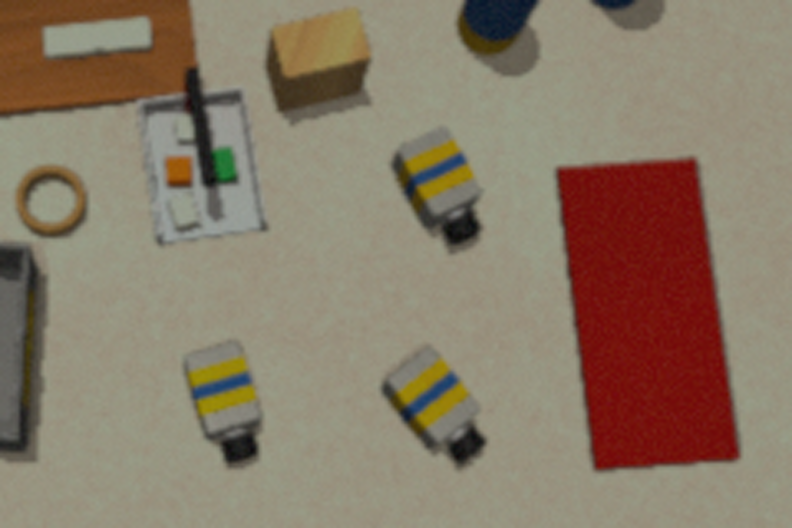

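View pics/crop_sc0.png

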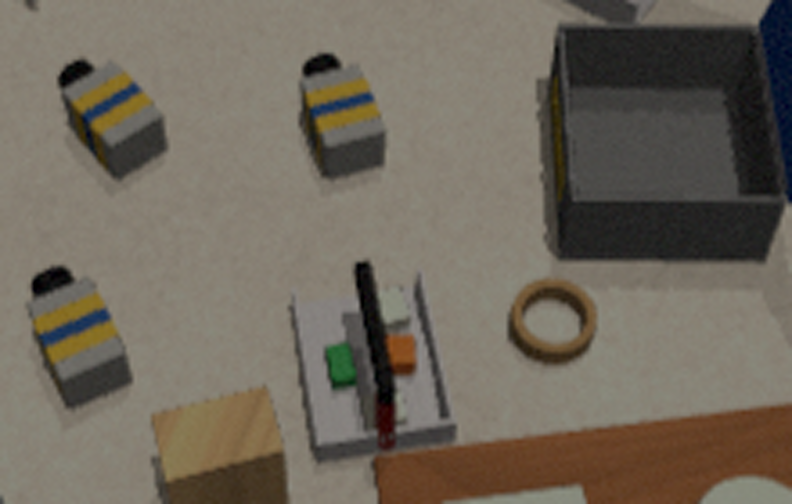

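The crop confirms it: small aluminium scoop with two white, one orange and one green offcut, post end toward +x and open edge toward the robot. The tins' caps all point toward −x. Next I'll measure everything.

```bash
cat > meas.py <<'E'
from h import *
def rect(Q):
    (c,s,a)=cv2.minAreaRect((Q[:,:2]*1000).astype(np.float32)); b=cv2.boxPoints((c,s,a)); return np.round(c,1),np.round(s,1),round(a,1),b.round(0).tolist()
def comps(m,P,mn=15):
    n,l,s,c=cv2.connectedComponentsWithStats(m.astype(np.uint8))
    for i in range(1,n):
        if s[i,4]>=mn: yield l==i,s[i],c[i]
E
cat > m1.py <<'E'
from meas import *
import sys
f=sys.argv[1]
P,im,d=world(f)
hsv=cv2.cvtColor(im,cv2.COLOR_BGR2HSV);H,S,V=hsv[...,0],hsv[...,1],hsv[...,2]
print('RED');
m=((H<8)|(H>172))&(S>180)&(P[...,2]<.03)
for q,s,c in comps(m,P,300): print(c.round(),rect(P[q]),P[q][:,2].mean())
print('tins (yellow/blue band, z 0.03-0.09)')
roi=(P[...,0]>.3)&(P[...,0]<.8)&(P[...,1]<.15)&(P[...,1]>-.52)
m=roi&(P[...,2]>.040)&(P[...,2]<.062)
for q,s,c in comps(m,P,150): print(c.round(),q.sum(),rect(P[q]),P[q][:,2].mean().round(4))
print('black')
m=(V<45)&(P[...,2]>.01)&(P[...,0]>.35)&(P[...,1]<.16)&(P[...,1]>-.5)
for q,s,c in comps(m,P,12): print(c.round(),q.sum(),rect(P[q]),np.median(P[q],0).round(4))
E
python3 m1.py top0; python3 m1.py scene0
```

```text
RED
[425. 195.] (array([ 547.8, -357.9]), array([276. , 126.2]), 2.6, [[407.0, -301.0], [413.0, -427.0], [689.0, -415.0], [683.0, -289.0]]) 0.011757726217563526
[518. 267.] (array([ 331.2, -599.5]), array([  6.2, 292. ]), 89.9, [[185.0, -602.0], [477.0, -603.0], [477.0, -597.0], [185.0, -596.0]]) 0.019042199242020455
tins (yellow/blue band, z 0.03-0.09)
[363. 152.] 424 (array([ 672.2, -173.4]), array([72.8, 52.4]), 23.9, [[628.0, -164.0], [649.0, -212.0], [716.0, -183.0], [695.0, -135.0]]) 0.0499
[297. 217.] 448 (array([482.4,  26.3]), array([72.5, 50.9]), 14.8, [[441.0, 42.0], [454.0, -8.0], [524.0, 11.0], [511.0, 60.0]]) 0.0499
[361. 219.] 453 (array([ 471. , -156.3]), array([71.9, 52. ]), 34.9, [[427.0, -155.0], [456.0, -198.0], [515.0, -157.0], [486.0, -114.0]]) 0.0498
black
[414.  96.] 28 (array([ 850.9, -343.2]), array([47.6, 14.1]), 49.0, [[830.0, -357.0], [841.0, -366.0], [872.0, -330.0], [861.0, -321.0]]) [ 0.8459 -0.3411  0.0309]
[290. 138.] 109 (array([704.4,  40.7]), array([101. ,   9.6]), 8.2, [[654.0, 38.0], [655.0, 29.0], [755.0, 43.0], [754.0, 53.0]]) [0.7024 0.0411 0
[... 1860 characters left out ...]
0], [761.0, 53.0]]) [0.7176 0.041  0.0939]
[194. 258.] 52 (array([ 627.6, -194. ]), array([19.5, 27.2]), 20.2, [[614.0, -185.0], [623.0, -210.0], [641.0, -203.0], [632.0, -178.0]]) [ 0.6268 -0.1941  0.0386]
[171. 331.] 460 (array([1044.4, -101.4]), array([491.7,  56.3]), 32.2, [[821.0, -208.0], [851.0, -256.0], [1268.0, 6.0], [1238.0, 53.0]]) [ 0.8544 -0.2207  0.0923]
[107. 339.] 233 (array([1081.1, -184.1]), array([529.2,  55.7]), 39.5, [[859.0, -331.0], [895.0, -374.0], [1303.0, -37.0], [1268.0, 6.0]]) [ 0.8923 -0.3358  0.1582]
[124. 361.] 132 (array([1081.8, -182.4]), array([525.9,  53.6]), 39.5, [[862.0, -329.0], [896.0, -370.0], [1302.0, -36.0], [1268.0, 6.0]]) [ 0.8934 -0.3365  0.0263]
```

```bash
python3 - <<'E'
from meas import *
for f in ['top0','scene0']:
    P,im,d=world(f)
    print(f)
    roi=(P[...,0]>.38)&(P[...,0]<.68)&(P[...,1]>.12)&(P[...,1]<.46)
    m=roi&(abs(P[...,2]-.085)<.004)
    Q=P[m]; print('rim',m.sum(),rect(Q),Q[:,2].mean())
    b=(im[...,0].astype(int)-im[...,2]>50)&roi&(P[...,2]>.09)
    Q=P[b]; print('lid',rect(Q),Q[:,2].min(),Q[:,2].max())
    c=np.c_[Q[:,1],np.ones(len(Q))]; a=np.linalg.svd(Q-Q.mean(0))[2][2]; print('lid normal',a.round(3))
    hi=Q[Q[:,2]>Q[:,2].max()-.012]; print('free edge',hi.mean(0).round(4),rect(hi))
    # scoop
    roi=(P[...,0]>.55)&(P[...,0]<.85)&(P[...,1]>-.03)&(P[...,1]<.13)
    m=roi&(P[...,2]>.02)&(P[...,2]<.04); print('scoop walls',rect(P[m]))
    m=roi&(P[...,2]>.07)&(P[...,2]<.11); print('bar',rect(P[m]),np.median(P[m][:,2]))
    m=(P[...,0]>.68)&(P[...,0]<.85)&(P[...,1]<-.005)&(P[...,1]>-.15)&(P[...,2]>.08); print('block',rect(P[m]))
    m=(P[...,0]>.55)&(P[...,0]<.8)&(P[...,1]<.19)&(P[...,1]>.1)&(P[...,2]>.012)&(P[...,2]<.05); print('tape',rect(P[m]))
E
```

```text
top0
rim 436 (array([531.7, 328.2]), array([270.7, 173.6]), 84.9, [[433.0, 201.0], [606.0, 186.0], [630.0, 455.0], [457.0, 471.0]]) 0.0852296408532894
lid (array([531.6, 389.8]), array([  8.5, 167.4]), 86.4, [[448.0, 391.0], [615.0, 380.0], [615.0, 389.0], [448.0, 399.0]]) 0.2468083938999549 0.2592441433896405
lid normal [-0.049 -0.74  -0.671]
free edge [0.5307 0.3897 0.2523] (array([531.6, 389.8]), array([  8.5, 167.4]), 86.4, [[448.0, 391.0], [615.0, 380.0], [615.0, 389.0], [448.0, 399.0]])
scoop walls (array([740.3,  36.8]), array([226.3, 146.7]), 14.6, [[612.0, 79.0], [649.0, -63.0], [868.0, -6.0], [831.0, 136.0]])
bar (array([735. ,  26.6]), array([ 67.1, 154.6]), 63.1, [[651.0, 32.0], [789.0, -38.0], [819.0, 21.0], [681.0, 91.0]]) 0.09448525422586941
block (array([779.8, -68.7]), array([51.8, 80.5]), 13.1, [[745.0, -35.0], [764.0, -114.0], [814.0, -102.0], [796.0, -24.0]])
tape (array([685. , 146.5]), array([ 85.9, 229.4]), 89.2, [[570.0, 105.0], [799.0, 102.0], [800.0, 188.0], [571.0, 191.0]])
scene0
rim 440 (array([534. , 331.5]), array([276.5, 179.3]), 84.0, [[430.0, 203.0],
[... 235 characters left out ...]
normal [-0.063 -0.979  0.193]
free edge [0.5376 0.3898 0.2515] (array([534.7, 390.2]), array([  7.2, 168. ]), 86.4, [[451.0, 392.0], [618.0, 381.0], [619.0, 389.0], [451.0, 399.0]])
scoop walls (array([738.4,  43.2]), array([213.2, 157. ]), 5.8, [[624.0, 111.0], [640.0, -46.0], [852.0, -24.0], [837.0, 132.0]])
bar (array([739.4,  25.1]), array([ 65.7, 153.8]), 61.7, [[656.0, 33.0], [792.0, -40.0], [823.0, 18.0], [687.0, 90.0]]) 0.09332426103425145
block (array([781.7, -67.5]), array([51.4, 79.7]), 12.2, [[748.0, -34.0], [765.0, -112.0], [815.0, -101.0], [798.0, -23.0]])
tape (array([704.2, 145. ]), array([ 89.7, 190.9]), 90.0, [[609.0, 100.0], [800.0, 100.0], [800.0, 190.0], [609.0, 190.0]])
```

```bash
python3 - <<'E'
from h import *
for u,v in [(277.9,173.6),(310.3,169.1),(272.4,131.),(303,128)]: print(ray('top0',u,v,.03).round(3))
print('tub rim corners')
c=np.load('pics/top0.npz')['im'][140:250,130:260]; cv2.imwrite('pics/c_tub.png',cv2.resize(c,None,fx=6,fy=5.3,interpolation=cv2.INTER_CUBIC))
from scipy.spatial.transform import Rotation as R
print(R.from_quat(r.get_obs()['orientation']).as_matrix().round(3))
E
```

```text
[0.616 0.079 0.03 ]
[ 0.627 -0.017  0.03 ]
[0.749 0.092 0.03 ]
[ 0.756 -0.     0.03 ]
tub rim corners
[[-0.001 -0.928  0.373]
 [-0.001  0.373  0.928]
 [-1.     0.    -0.001]]
```

View pics/c_tub.png

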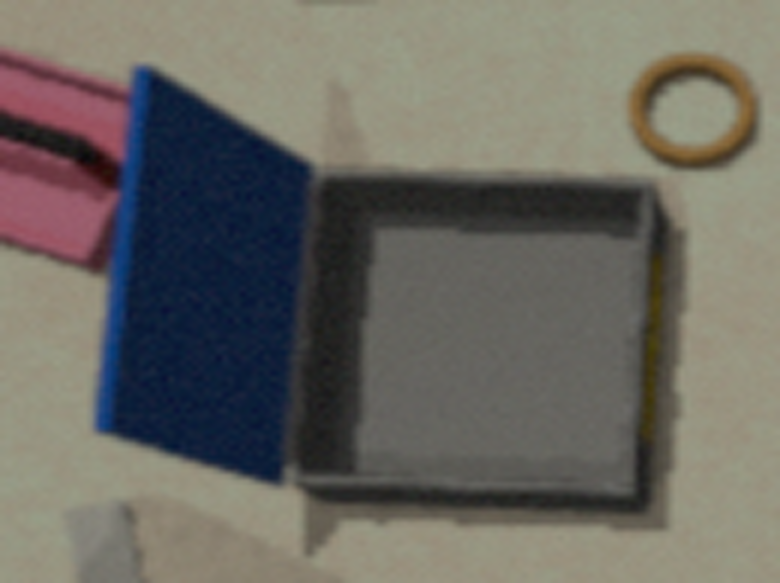

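```bash
cat > plan.py <<'E'
# usage: plan.py x y z [zaz_deg] [pitch_deg] : TCP target (mm); z-axis azimuth, tilt of tool x (0=down)
from h import *
from scipy.spatial.transform import Rotation as R
def state():
    o=r.get_obs(); M=R.from_quat(o['orientation']).as_matrix()
    zaz=np.degrees(np.arctan2(M[1,2],M[0,2])); 
    # pitch about tool z from pointing down
    zd=M[:,2]; yd=np.cross(zd,[0,0,-1.]); yd/=np.linalg.norm(yd); pit=np.degrees(np.arctan2(M[:,0]@yd,-M[2,0]))
    print('t',round(float(o['clock']),2),'p',(o['eef_pos']*1000).round(1),'zaz',zaz.round(1),'pitch',pit.round(1),'zZ',M[2,2].round(3),'F',np.round(o['wrist_force'],1),'grip',round(float(o['grip_width'])*93,1),'q',np.round(o['qpos'],2))
    return o,M
def target(zaz,pit):
    z=np.array([np.cos(np.radians(zaz)),np.sin(np.radians(zaz)),0]); dn=np.array([0,0,-1.]); y=np.cross(z,dn)
    p=np.radians(pit); x=np.cos(p)*dn+np.sin(p)*y; return np.stack([x,np.cross(z,x),z],1)
def plan(p,zaz=None,pit=None):
    o,M=state(); d=np.array(p)-o['eef_pos']*1000
    print('shift in tool axes',(M.T@d).round(1),'dist',np.linalg.norm(d).round(1),'rows>=',np.ceil(np.linalg.norm(d)/62))
    if zaz is not None:
        T=target(zaz,pit or 0); rv=R.from_matrix(M.T@T).as_rotvec(); print('rotvec',rv.round(3),'rows>=',np.ceil(np.linalg.norm(rv)/.186)); print('shift after turning',(T.T@d).round(1))
if __name__=='__main__':
    import sys; a=[float(v) for v in sys.argv[1:]]
    if a: plan(a[:3],*a[3:])
    else: state()
E
python3 plan.py 695 40 350 97.2 0
python3 -m crank '[{"x":-45,"hand":93},{"x":-45},{"x":-45},{"y":-57,"z":-23},{"y":-57,"z":-23},{"y":-57,"z":-23},{"y":-57,"z":-23},{"y":-57,"z":-23},{"y":-57,"z":-23},{"y":-57,"z":-23},{"y":-57,"z":-23}]' 60; python3 plan.py 695 40 130 97.2 0
```

```text
t 0.15 p [205.2 509.9 218. ] zaz 68.1 pitch 0.0 zZ -0.001 F [-0.1  0.6 -0.6] grip 93.2 q [ 0.99  0.26  1.54  0.    1.35 -0.2 ]
shift in tool axes [-131.8 -629.8 -253.1] dist 691.5 rows>= 12.0
rotvec [-0.508 -0.001 -0.001] rows>= 3.0
shift after turning [-132.  -427.1 -527.5]
t 0.15 p [205.2 509.9 218. ] zaz 68.1 pitch 0.0 zZ -0.001 F [-0.1  0.6 -0.6] grip 93.2 q [ 0.99  0.26  1.54  0.    1.35 -0.2 ]
shift in tool axes [  88.2 -629.9 -252.8] dist 684.4 rows>= 12.0
rotvec [-0.508 -0.001 -0.001] rows>= 3.0
shift after turning [  88.  -427.1 -527.5]invalid input
```

```bash
python3 -m crank '[{"x":-45,"y":0,"z":0,"ax":0,"ay":0,"az":0,"hand":93}]' 60; python3 -m crank '[{"x":-45,"y":0,"z":0,"ax":0,"ay":0,"az":0,"hand":92}]'; python3 plan.py
```

```text
clock: 0.28
eef_pos: [0.2041, 0.5081, 0.2602]
orientation: [-0.397, 0.589, 0.394, 0.583]
wrist_force: [0.8, 1.2, -0.1]
grip_width: 1.002
clock: 0.4
eef_pos: [0.2051, 0.5097, 0.3089]
orientation: [-0.396, 0.587, 0.395, 0.585]
wrist_force: [-0.0, 1.8, -0.0]
grip_width: 0.99
t 0.4 p [205.1 509.7 308.9] zaz 68.1 pitch 0.0 zZ -0.002 F [-0.   1.8 -0. ] grip 92.1 q [ 0.99  0.22  1.37  0.    1.55 -0.2 ]
```

```bash
python3 -m crank '[{"x":-20,"y":0,"z":0,"ax":-0.17,"ay":0,"az":0,"hand":93},{"x":-10,"y":0,"z":0,"ax":-0.17,"ay":0,"az":0,"hand":93},{"x":-10,"y":0,"z":0,"ax":-0.168,"ay":0,"az":0,"hand":93},{"x":0,"y":-38,"z":-48,"ax":0,"ay":0,"az":0,"hand":93},{"x":0,"y":-38,"z":-48,"ax":0,"ay":0,"az":0,"hand":93},{"x":0,"y":-38,"z":-48,"ax":0,"ay":0,"az":0,"hand":93},{"x":0,"y":-38,"z":-48,"ax":0,"ay":0,"az":0,"hand":93},{"x":0,"y":-38,"z":-48,"ax":0,"ay":0,"az":0,"hand":93},{"x":0,"y":-38,"z":-48,"ax":0,"ay":0,"az":0,"hand":93},{"x":0,"y":-38,"z":-48,"ax":0,"ay":0,"az":0,"hand":93},{"x":0,"y":-38,"z":-48,"ax":0,"ay":0,"az":0,"hand":93},{"x":0,"y":-38,"z":-48,"ax":0,"ay":0,"az":0,"hand":93}]'; python3 plan.py 695 40 130 97.2 0
```

```text
clock: 1.9
eef_pos: [0.5998, 0.1227, 0.3484]
orientation: [-0.53, 0.468, 0.53, 0.468]
wrist_force: [1.3, -0.2, 0.3]
grip_width: 1.0
t 1.9 p [599.8 122.7 348.4] zaz 97.2 pitch 0.0 zZ 0.0 F [ 1.3 -0.2  0.3] grip 93.0 q [ 0.02  0.33  1.13  0.    1.68 -1.68]
shift in tool axes [218.3 -84.2 -94. ] dist 252.1 rows>= 5.0
rotvec [-0.001  0.    -0.   ] rows>= 1.0
shift after turning [218.4 -84.1 -94. ]
```

```bash
python3 -m crank '[{"x":0,"y":-42,"z":-47,"ax":0,"ay":0,"az":0,"hand":93},{"x":0,"y":-42,"z":-47,"ax":0,"ay":0,"az":0,"hand":93},{"x":55,"y":0,"z":0,"ax":0,"ay":0,"az":0,"hand":93},{"x":55,"y":0,"z":0,"ax":0,"ay":0,"az":0,"hand":93},{"x":54,"y":0,"z":0,"ax":0,"ay":0,"az":0,"hand":93},{"x":54,"y":0,"z":0,"ax":0,"ay":0,"az":0,"hand":93},{"x":0,"y":0,"z":0,"ax":0,"ay":0,"az":0,"hand":93}]'; python3 plan.py 695 40 66 97.2 0; python3 - <<'E'
from h import *
shot('wrist','w1')
E
```

```text
clock: 2.78
eef_pos: [0.6891, 0.0425, 0.125]
orientation: [-0.527, 0.47, 0.534, 0.465]
wrist_force: [-0.5, -0.1, 0.1]
grip_width: 1.002
t 2.77 p [689.1  42.5 125. ] zaz 97.2 pitch 0.7 zZ 0.003 F [-0.5 -0.1  0.1] grip 93.2 q [-0.1   0.58  1.27  0.    1.3  -1.8 ]
shift in tool axes [58.9 -6.2 -3.4] dist 59.3 rows>= 1.0
rotvec [-0.001  0.003 -0.011] rows>= 1.0
shift after turning [59.  -5.5 -3.3]
```

View pics/w1.png

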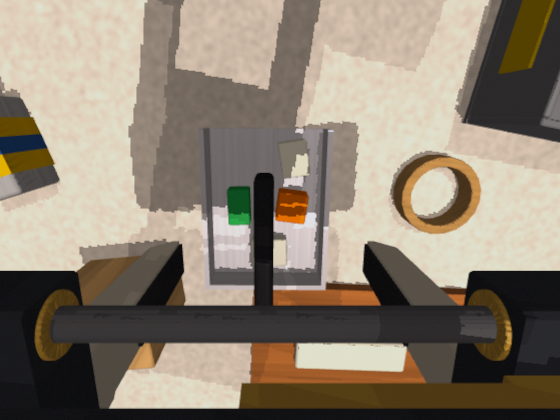

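The wrist view shows the bar at column 264, between the pads at about 180 and 365. I'll descend and grip.

```bash
python3 -m crank '[{"x":30,"y":-5,"z":-3,"ax":0,"ay":0,"az":-0.01,"hand":93},{"x":28,"y":0,"z":0,"ax":0,"ay":0,"az":0,"hand":93},{"x":0,"y":0,"z":0,"ax":0,"ay":0,"az":0,"hand":30},{"x":0,"y":0,"z":0,"ax":0,"ay":0,"az":0,"hand":4},{"x":0,"y":0,"z":0,"ax":0,"ay":0,"az":0,"hand":4},{"x":0,"y":0,"z":0,"ax":0,"ay":0,"az":0,"hand":4},{"x":0,"y":0,"z":0,"ax":0,"ay":0,"az":0,"hand":4},{"x":0,"y":0,"z":0,"ax":0,"ay":0,"az":0,"hand":4}]' 60; python3 plan.py
```

```text
clock: 3.82
eef_pos: [0.6986, 0.0399, 0.0728]
orientation: [0.533, -0.465, -0.528, -0.47]
wrist_force: [-0.1, -0.4, 0.0]
grip_width: 0.401
t 3.83 p [698.6  39.9  72.8] zaz 97.2 pitch -0.6 zZ -0.0 F [-0.1 -0.4  0. ] grip 37.3 q [-0.1   0.63  1.32  0.    1.18 -1.8 ]
```

```bash
python3 -m crank '[{"x":6,"y":0,"z":0,"ax":0,"ay":0,"az":0,"hand":4},{"x":0,"y":0,"z":0,"ax":0,"ay":0,"az":0,"hand":4},{"x":0,"y":0,"z":0,"ax":0,"ay":0,"az":0,"hand":4},{"x":0,"y":0,"z":0,"ax":0,"ay":0,"az":0,"hand":4},{"x":0,"y":0,"z":0,"ax":0,"ay":0,"az":0,"hand":4},{"x":0,"y":0,"z":0,"ax":0,"ay":0,"az":0,"hand":4}]' 60; python3 plan.py
```

```text
clock: 4.58
eef_pos: [0.6984, 0.04, 0.0663]
orientation: [0.532, -0.465, -0.528, -0.47]
wrist_force: [-0.0, 0.5, -3.5]
grip_width: 0.13
t 4.58 p [698.4  40.   66.3] zaz 97.2 pitch -0.5 zZ 0.0 F [-0.   0.5 -3.5] grip 12.1 q [-0.1   0.63  1.33  0.    1.17 -1.8 ]
```

```bash
python3 -m crank '[{"x":-8,"y":0,"z":0,"ax":0,"ay":0,"az":0,"hand":4},{"x":-16,"y":0,"z":0,"ax":0,"ay":0,"az":0,"hand":4},{"x":-16,"y":0,"z":0,"ax":0,"ay":0,"az":0,"hand":4},{"x":-16,"y":0,"z":0,"ax":0,"ay":0,"az":0,"hand":4},{"x":-16,"y":0,"z":0,"ax":0,"ay":0,"az":0,"hand":4},{"x":-16,"y":0,"z":0,"ax":0,"ay":0,"az":0,"hand":4},{"x":-16,"y":0,"z":0,"ax":0,"ay":0,"az":0,"hand":4},{"x":-16,"y":0,"z":0,"ax":0,"ay":0,"az":0,"hand":4},{"x":-16,"y":0,"z":0,"ax":0,"ay":0,"az":0,"hand":4},{"x":-10,"y":0,"z":0,"ax":0,"ay":0,"az":0,"hand":4}]' 60; python3 plan.py 510 262 215 85.7 0; python3 - <<'E'
from h import *
for u,v in [(240,174),(238,233.4),(182,173),(178.7,231.9)]: print(ray('top0',u,v,.085).round(4))
im,d=shot('wrist','w2')
E
```

```text
clock: 5.82
eef_pos: [0.6975, 0.0397, 0.2141]
orientation: [0.533, -0.465, -0.528, -0.471]
wrist_force: [0.1, -0.8, -3.9]
grip_width: 0.126
t 5.83 p [697.5  39.7 214.1] zaz 97.2 pitch -0.6 zZ -0.0 F [ 0.1 -0.8 -3.9] grip 11.7 q [-0.1   0.53  1.15  0.    1.46 -1.8 ]
shift in tool axes [ -2.8 158.3 244. ] dist 290.8 rows>= 5.0
rotvec [0.2   0.001 0.011] rows>= 2.0
shift after turning [ -0.9 203.7 207.6]
[0.6027 0.1862 0.085 ]
[0.4337 0.1932 0.085 ]
[0.61   0.3501 0.085 ]
[0.4423 0.3563 0.085 ]
```

View pics/w2.png

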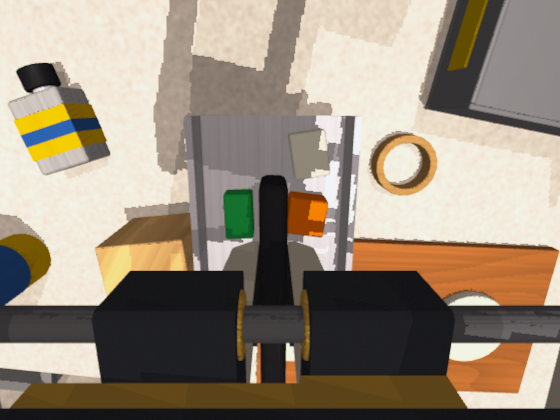

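```bash
python3 -m crank '[{"x":0,"y":8,"z":12,"ax":0,"ay":0,"az":0,"hand":4},{"x":0,"y":14,"z":22,"ax":0,"ay":0,"az":0,"hand":4},{"x":0,"y":14,"z":22,"ax":0,"ay":0,"az":0,"hand":4},{"x":0,"y":14,"z":22,"ax":0,"ay":0,"az":0,"hand":4},{"x":0,"y":14,"z":22,"ax":0,"ay":0,"az":0,"hand":4},{"x":0,"y":14,"z":22,"ax":0,"ay":0,"az":0,"hand":4},{"x":0,"y":14,"z":22,"ax":0,"ay":0,"az":0,"hand":4},{"x":0,"y":14,"z":22,"ax":0,"ay":0,"az":0,"hand":4},{"x":0,"y":14,"z":22,"ax":0,"ay":0,"az":0,"hand":4},{"x":0,"y":14,"z":22,"ax":0,"ay":0,"az":0,"hand":4},{"x":0,"y":14,"z":22,"ax":0,"ay":0,"az":0,"hand":4},{"x":0,"y":10,"z":14,"ax":0,"ay":0,"az":0,"hand":4}]' 60; python3 plan.py 510 262 176 86 0
```

```text
clock: 7.38
eef_pos: [0.5084, 0.2655, 0.2112]
orientation: [0.533, -0.465, -0.528, -0.47]
wrist_force: [-0.1, -0.3, -2.9]
grip_width: 0.125
t 7.38 p [508.4 265.5 211.2] zaz 97.2 pitch -0.6 zZ 0.0 F [-0.1 -0.3 -2.9] grip 11.6 q [ 0.29  0.3   1.5  -0.    1.33 -1.41]
shift in tool axes [35.2 -0.8 -3.6] dist 35.4 rows>= 1.0
rotvec [0.196 0.001 0.01 ] rows>= 2.0
shift after turning [35.2 -1.8 -3.4]
```

```bash
python3 -m crank '[{"x":6,"y":0,"z":0,"ax":0.1,"ay":0,"az":0,"hand":4},{"x":10,"y":0,"z":0,"ax":0.095,"ay":0,"az":0,"hand":4},{"x":10,"y":0,"z":0,"ax":0,"ay":0,"az":0,"hand":4},{"x":10,"y":0,"z":0,"ax":0,"ay":0,"az":0,"hand":4},{"x":0,"y":0,"z":0,"ax":0,"ay":0,"az":0,"hand":4}]' 60; python3 plan.py 510 262 176 86 0
python3 - <<'E'
from h import *
shot('scene','s2');shot('top','t2')
E
```

```text
clock: 8.0
eef_pos: [0.5094, 0.2638, 0.1739]
orientation: [-0.484, 0.515, 0.481, 0.519]
wrist_force: [0.1, 0.9, -3.5]
grip_width: 0.124
t 8.0 p [509.4 263.8 173.9] zaz 86.0 pitch -0.4 zZ 0.001 F [ 0.1  0.9 -3.5] grip 11.5 q [ 0.28  0.33  1.55 -0.    1.25 -1.22]
shift in tool axes [-2.1 -0.7 -1.8] dist 2.8 rows>= 1.0
rotvec [0.001 0.001 0.008] rows>= 1.0
shift after turning [-2.1 -0.7 -1.8]
```

View pics/s2.png

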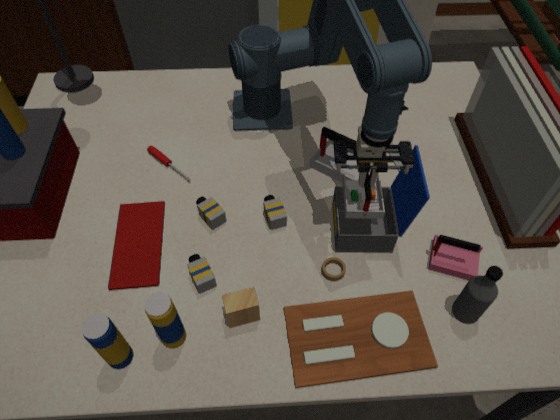

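View pics/t2.png

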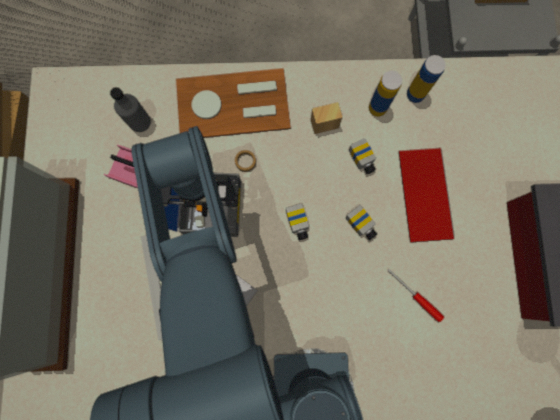

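```bash
python3 -m crank '[{"x":0,"y":0,"z":-6,"ax":0,"ay":0,"az":-0.09,"hand":4},{"x":0,"y":-3.3,"z":0,"ax":0,"ay":0,"az":-0.175,"hand":4},{"x":0,"y":-3.3,"z":0,"ax":0,"ay":0,"az":-0.175,"hand":4},{"x":0,"y":-3.3,"z":0,"ax":0,"ay":0,"az":-0.175,"hand":4},{"x":0,"y":-3.3,"z":0,"ax":0,"ay":0,"az":-0.175,"hand":4},{"x":0,"y":0,"z":0,"ax":0,"ay":0,"az":0,"hand":4}]' 60; python3 plan.py
python3 - <<'E'
from h import *
shot('scene','s3');im,_=shot('wrist','w3'); 
E
```

```text
clock: 8.85
eef_pos: [0.5224, 0.2481, 0.1781]
orientation: [-0.631, 0.333, 0.269, 0.647]
wrist_force: [-2.0, 3.6, -2.6]
grip_width: 0.121
t 8.85 p [522.4 248.1 178.1] zaz 84.8 pitch -39.6 zZ -0.018 F [-2.   3.6 -2.6] grip 11.2 q [ 0.48  0.13  2.05 -0.82  0.51 -0.37]
```

View pics/s3.png

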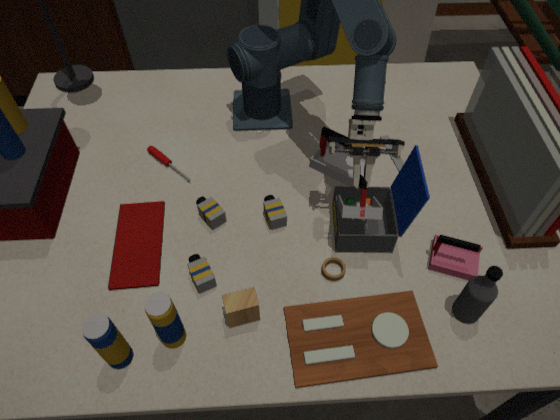

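View pics/w3.png

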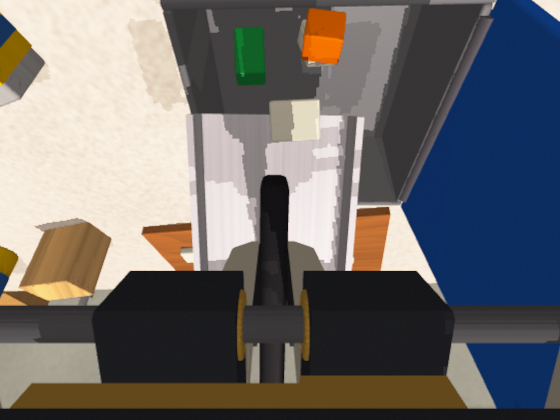

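```bash
python3 -m crank '[{"x":0,"y":0,"z":6,"ax":0,"ay":0,"az":0,"hand":4},{"x":-4,"y":-3,"z":0,"ax":0,"ay":0,"az":-0.1,"hand":4},{"x":-4,"y":-3,"z":0,"ax":0,"ay":0,"az":-0.1,"hand":4},{"x":0,"y":0,"z":0,"ax":0,"ay":0,"az":0,"hand":4},{"x":0,"y":0,"z":0,"ax":0,"ay":0,"az":0,"hand":4}]' 60; python3 plan.py
python3 - <<'E'
from h import *
im,_=shot('wrist','w4'); shot('scene','s4')
E
```

```text
clock: 9.57
eef_pos: [0.5247, 0.2544, 0.2033]
orientation: [-0.656, 0.286, 0.215, 0.664]
wrist_force: [1.4, 0.5, -3.1]
grip_width: 0.13
t 9.57 p [524.7 254.4 203.3] zaz 84.3 pitch -48.5 zZ -0.025 F [ 1.4  0.5 -3.1] grip 12.0 q [ 0.56  0.12  2.1  -1.22  0.52  0.06]
```

View pics/w4.png

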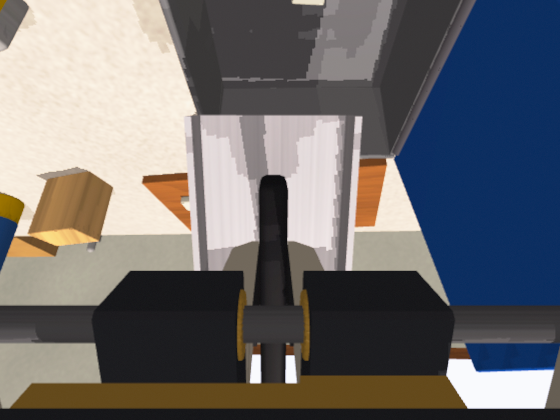

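```bash
python3 - <<'E'
import cv2
im=cv2.imread('pics/s4.png'); cv2.imwrite('pics/c_s4.png',cv2.resize(im[90:260,290:440],None,fx=4,fy=3.5,interpolation=cv2.INTER_CUBIC))
E
```

```text
(no output)
```

View pics/c_s4.png

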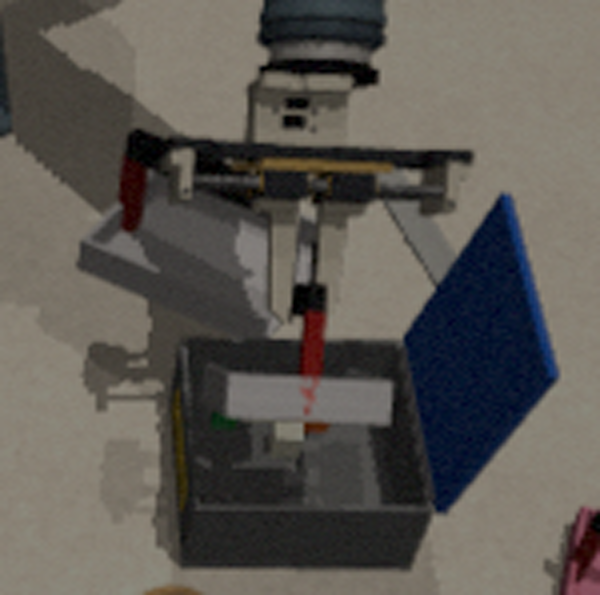

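```bash
python3 -m crank '[{"x":-5,"y":5,"z":0,"ax":0,"ay":0,"az":0.1,"hand":4},{"x":-5,"y":5,"z":0,"ax":0,"ay":0,"az":0.1,"hand":4},{"x":-5,"y":5,"z":0,"ax":0,"ay":0,"az":0.15,"hand":4},{"x":-5,"y":5,"z":0,"ax":0,"ay":0,"az":0.15,"hand":4},{"x":-5,"y":5,"z":0,"ax":0,"ay":0,"az":0.15,"hand":4},{"x":-5,"y":5,"z":0,"ax":0,"ay":0,"az":0.15,"hand":4},{"x":-5,"y":0,"z":0,"ax":0,"ay":0,"az":0,"hand":4}]' 60; python3 plan.py 510 262 235 97.2 0
```

```text
clock: 10.55
eef_pos: [0.4878, 0.2558, 0.2165]
orientation: [-0.497, 0.516, 0.448, 0.534]
wrist_force: [0.8, -0.9, -2.9]
grip_width: 0.128
t 10.55 p [487.8 255.8 216.5] zaz 83.9 pitch -4.0 zZ -0.028 F [ 0.8 -0.9 -2.9] grip 11.9 q [ 0.32  0.24  1.57 -0.06  1.28 -1.13]
shift in tool axes [-17.2 -22.7   8. ] dist 29.6 rows>= 1.0
rotvec [-0.231 -0.036  0.066] rows>= 2.0
shift after turning [-18.5 -22.9   3.4]
```

```bash
python3 -m crank '[{"x":-10,"y":0,"z":0,"ax":-0.115,"ay":-0.018,"az":0.033,"hand":4},{"x":-8,"y":0,"z":0,"ax":-0.115,"ay":-0.018,"az":0.033,"hand":4},{"x":0,"y":0,"z":0,"ax":0,"ay":0,"az":0,"hand":4}]' 60; python3 plan.py 697 39 235 97.2 0
```

```text
clock: 10.92
eef_pos: [0.4846, 0.257, 0.2349]
orientation: [0.531, -0.467, -0.53, -0.468]
wrist_force: [-0.4, 0.1, -3.3]
grip_width: 0.125
t 10.93 p [484.6 257.  234.9] zaz 97.2 pitch -0.1 zZ -0.0 F [-0.4  0.1 -3.3] grip 11.6 q [ 0.28  0.24  1.51 -0.    1.38 -1.41]
shift in tool axes [   0.4 -183.4 -242.9] dist 304.4 rows>= 5.0
rotvec [-0.    -0.     0.002] rows>= 1.0
shift after turning [-1.000e-01 -1.834e+02 -2.429e+02]
```

```bash
python3 -m crank '[{"x":0,"y":-26,"z":-34.7,"ax":0,"ay":0,"az":0,"hand":4},{"x":0,"y":-26,"z":-34.7,"ax":0,"ay":0,"az":0,"hand":4},{"x":0,"y":-26,"z":-34.7,"ax":0,"ay":0,"az":0,"hand":4},{"x":0,"y":-26,"z":-34.7,"ax":0,"ay":0,"az":0,"hand":4},{"x":0,"y":-26,"z":-34.7,"ax":0,"ay":0,"az":0,"hand":4},{"x":0,"y":-26,"z":-34.7,"ax":0,"ay":0,"az":0,"hand":4},{"x":0,"y":-26,"z":-34.7,"ax":0,"ay":0,"az":0,"hand":4},{"x":50,"y":0,"z":0,"ax":0,"ay":0,"az":0,"hand":4},{"x":50,"y":0,"z":0,"ax":0,"ay":0,"az":0,"hand":4},{"x":40,"y":0,"z":0,"ax":0,"ay":0,"az":0,"hand":4},{"x":0,"y":0,"z":0,"ax":0,"ay":0,"az":0,"hand":4},{"x":0,"y":0,"z":0,"ax":0,"ay":0,"az":0,"hand":4}]' 60; python3 plan.py 697 39 66 97.2 0
python3 - <<'E'
from h import *
from meas import *
im,_=shot('scene','s5'); cv2.imwrite('pics/c_s5.png',cv2.resize(im[170:330,180:400],None,fx=3.5,fy=3.5,interpolation=cv2.INTER_CUBIC))
E
```

```text
clock: 12.42
eef_pos: [0.696, 0.0399, 0.0958]
orientation: [0.531, -0.467, -0.53, -0.468]
wrist_force: [0.8, -0.1, -2.9]
grip_width: 0.124
t 12.43 p [696.   39.9  95.8] zaz 97.2 pitch -0.1 zZ -0.0 F [ 0.8 -0.1 -2.9] grip 11.5 q [-0.1   0.61  1.3   0.    1.23 -1.8 ]
shift in tool axes [29.8 -0.8 -1. ] dist 29.8 rows>= 1.0
rotvec [ 0.001 -0.     0.002] rows>= 1.0
shift after turning [29.8 -0.8 -1. ]
```

View pics/c_s5.png

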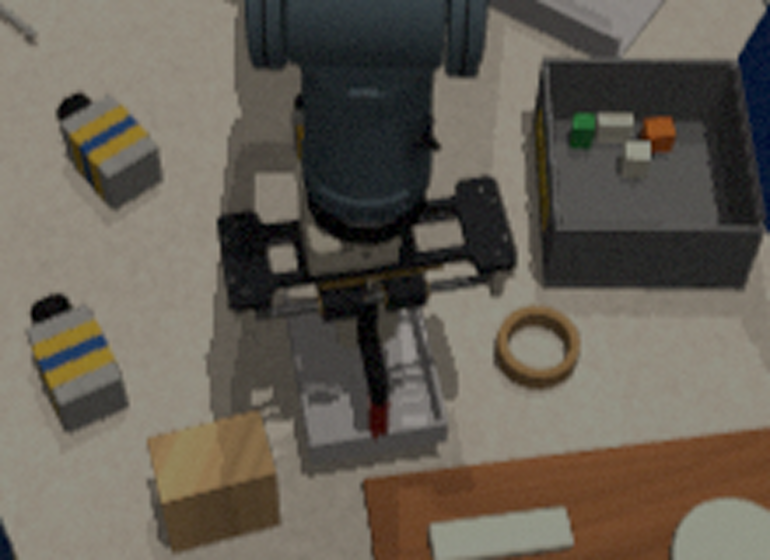

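All four offcuts are in the tub and the scoop is empty. I'll set it down where it started.

```bash
python3 -m crank '[{"x":15,"y":0,"z":0,"ax":0,"ay":0,"az":0,"hand":4},{"x":8,"y":0,"z":0,"ax":0,"ay":0,"az":0,"hand":4},{"x":5,"y":0,"z":0,"ax":0,"ay":0,"az":0,"hand":4},{"x":0,"y":0,"z":0,"ax":0,"ay":0,"az":0,"hand":4}]' 60; python3 plan.py
```

```text
clock: 12.98
eef_pos: [0.6953, 0.0396, 0.0663]
orientation: [-0.53, 0.467, 0.531, 0.467]
wrist_force: [-0.3, -0.3, -1.4]
grip_width: 0.124
t 12.97 p [695.3  39.6  66.3] zaz 97.3 pitch 0.0 zZ 0.001 F [-0.3 -0.3 -1.4] grip 11.5 q [-0.1   0.64  1.33  0.    1.18 -1.8 ]
```

```bash
python3 -m crank '[{"x":0,"y":0,"z":0,"ax":0,"ay":0,"az":0,"hand":60},{"x":0,"y":0,"z":0,"ax":0,"ay":0,"az":0,"hand":60},{"x":0,"y":0,"z":0,"ax":0,"ay":0,"az":0,"hand":60},{"x":0,"y":0,"z":0,"ax":0,"ay":0,"az":0,"hand":60},{"x":-30,"y":0,"z":0,"ax":0,"ay":0,"az":0,"hand":60},{"x":-50,"y":0,"z":0,"ax":0,"ay":0,"az":0,"hand":0},{"x":-60,"y":0,"z":0,"ax":0,"ay":0,"az":0,"hand":0},{"x":-60,"y":0,"z":0,"ax":0,"ay":0,"az":0,"hand":0},{"x":-50,"y":0,"z":0,"ax":0,"ay":0,"az":0,"hand":0},{"x":0,"y":0,"z":0,"ax":0,"ay":0,"az":0,"hand":0}]' 60; python3 plan.py 530 450 320 97 0
python3 - <<'E'
from h import *
im,_=shot('scene','s6');cv2.imwrite('pics/c_s6.png',cv2.resize(im[170:330,180:400],None,fx=3.5,fy=3.5,interpolation=cv2.INTER_CUBIC))
E
```

```text
clock: 14.22
eef_pos: [0.6973, 0.0393, 0.3224]
orientation: [0.533, -0.465, -0.528, -0.469]
wrist_force: [0.4, 0.9, -0.4]
grip_width: 0.158
t 14.22 p [697.3  39.3 322.4] zaz 97.3 pitch -0.5 zZ -0.001 F [ 0.4  0.9 -0.4] grip 14.7 q [-0.1   0.5   0.93  0.    1.7  -1.8 ]
shift in tool axes [  0.8 113.9 428.6] dist 443.5 rows>= 8.0
rotvec [ 0.005 -0.001  0.009] rows>= 1.0
shift after turning [  2.4 116.  428. ]
```

View pics/c_s6.png

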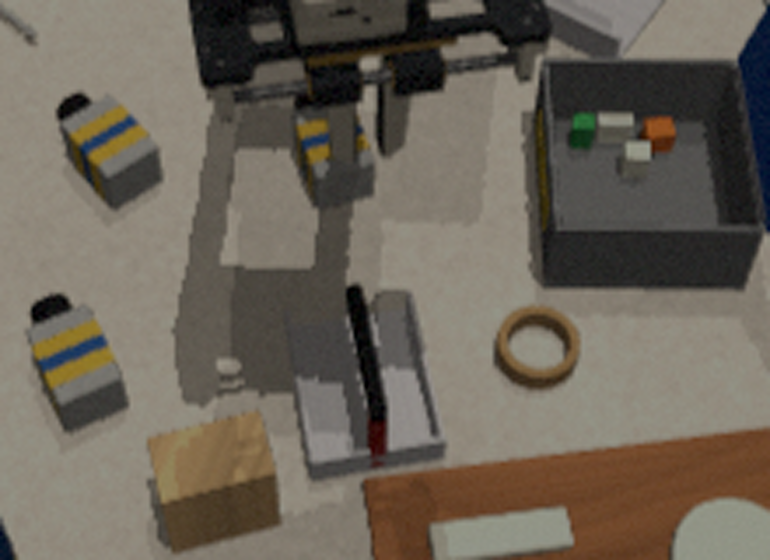

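```bash
python3 - <<'E'
from h import *
P,im,d=world('s6')
for u,v in [(293,256),(290,262),(293,265),(245,276),(240,276)]: print(u,v,P[v,u].round(3),im[v,u])
m=(P[...,0]>.63)&(P[...,0]<.74)&(P[...,1]>0)&(P[...,1]<.085)&(P[...,2]>.008)&(P[...,2]<.06)
print(m.sum())
from meas import comps
for q,s,c in comps(m,P,5): print(c.round(),s,np.median(P[q],0).round(3))
im,_=shot('wrist','w6')
E
```

```text
293 256 [0.614 0.072 0.003] [77 87 92]
290 262 [0.634 0.063 0.004] [88 89 92]
293 265 [1.268 0.006 1.089] [88 90 94]
245 276 [ 0.667 -0.061 -0.001] [ 99 109 117]
240 276 [ 0.665 -0.074 -0.003] [83 91 96]
46
[298. 263.] [297 256   3  16  26] [0.649 0.083 0.028]
```

View pics/w6.png

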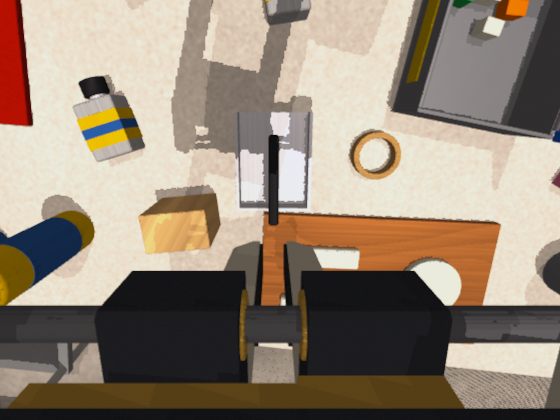

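```bash
python3 -m crank '[{"x":0,"y":14,"z":53,"ax":0,"ay":0,"az":0,"hand":0},{"x":0,"y":14,"z":53,"ax":0,"ay":0,"az":0,"hand":0},{"x":0,"y":0,"z":0,"ax":0.177,"ay":0,"az":0,"hand":0},{"x":0,"y":0,"z":0,"ax":0.177,"ay":0,"az":0,"hand":0},{"x":0,"y":0,"z":0,"ax":0.177,"ay":0,"az":0,"hand":0},{"x":0,"y":0,"z":0,"ax":0.177,"ay":0,"az":0,"hand":0},{"x":0,"y":0,"z":0,"ax":0.177,"ay":0,"az":0,"hand":0},{"x":0,"y":0,"z":0,"ax":0.177,"ay":0,"az":0,"hand":0},{"x":0,"y":0,"z":0,"ax":0.177,"ay":0,"az":0,"hand":0},{"x":0,"y":0,"z":0,"ax":0.177,"ay":0,"az":0,"hand":0},{"x":0,"y":0,"z":0,"ax":0.177,"ay":0,"az":0,"hand":0},{"x":0,"y":0,"z":0,"ax":0.177,"ay":0,"az":0,"hand":0}]' 60; python3 plan.py 535 450 320 -4 0
```

```text
clock: 15.82
eef_pos: [0.6534, 0.141, 0.3134]
orientation: [0.028, 0.709, -0.027, 0.704]
wrist_force: [0.7, -1.6, -0.4]
grip_width: 0.01
t 15.82 p [653.4 141.  313.4] zaz -4.5 pitch 0.0 zZ -0.006 F [ 0.7 -1.6 -0.4] grip 1.0 q [0.05 0.45 1.04 0.   1.66 0.12]
shift in tool axes [  -5.6  298.8 -142.2] dist 331.0 rows>= 6.0
rotvec [-0.008 -0.006 -0.   ] rows>= 1.0
shift after turning [  -6.6  300.  -139.6]
```

```bash
python3 -m crank '[{"x":-3,"y":50,"z":-24,"ax":0,"ay":0,"az":0,"hand":0},{"x":-3,"y":50,"z":-24,"ax":0,"ay":0,"az":0,"hand":0},{"x":0,"y":50,"z":-24,"ax":0,"ay":0,"az":0,"hand":0},{"x":0,"y":50,"z":-24,"ax":0,"ay":0,"az":0,"hand":0},{"x":0,"y":50,"z":-24,"ax":0,"ay":0,"az":0,"hand":0},{"x":0,"y":50,"z":-22,"ax":0,"ay":0,"az":0,"hand":0},{"x":50,"y":0,"z":0,"ax":0,"ay":0,"az":0,"hand":0},{"x":50,"y":0,"z":0,"ax":0,"ay":0,"az":0,"hand":0},{"x":0,"y":0,"z":0,"ax":0,"ay":0,"az":0,"hand":0}]' 60; python3 plan.py 535 450 220 -4 0
python3 - <<'E'
from h import *
im,_=shot('scene','s7');cv2.imwrite('pics/c_s7.png',cv2.resize(im[20:300,300:520],None,fx=3,fy=2.1,interpolation=cv2.INTER_CUBIC))
E
```

```text
clock: 16.95
eef_pos: [0.5306, 0.4487, 0.2153]
orientation: [0.023, 0.711, -0.028, 0.702]
wrist_force: [-1.3, -1.0, 0.5]
grip_width: 0.004
t 16.95 p [530.6 448.7 215.3] zaz -4.1 pitch -0.4 zZ -0.013 F [-1.3 -1.   0.5] grip 0.3 q [0.54 0.54 1.13 0.   1.49 0.61]
shift in tool axes [-4.8  1.6  4.2] dist 6.6 rows>= 1.0
rotvec [-0.002 -0.013  0.007] rows>= 1.0
shift after turning [-4.7  1.6  4.3]
```

View pics/c_s7.png

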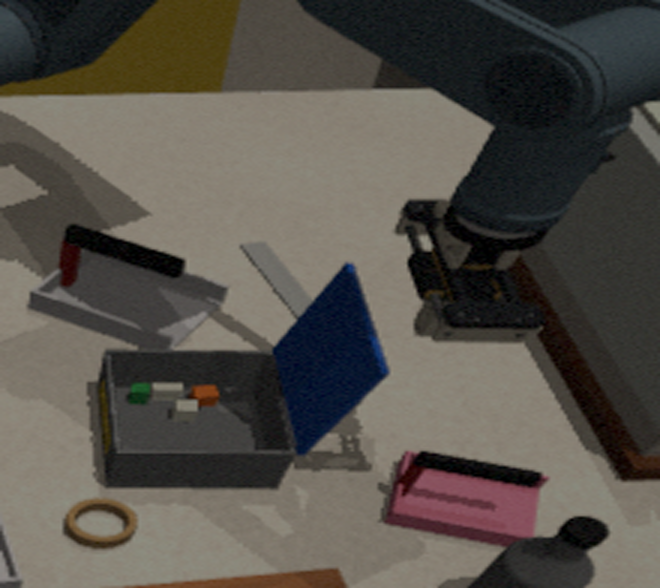

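```bash
python3 -m crank '[{"x":-5,"y":-40,"z":0,"ax":0,"ay":0,"az":0,"hand":0},{"x":0,"y":-20,"z":0,"ax":0,"ay":0,"az":0,"hand":0},{"x":-2,"y":-22,"z":0,"ax":0,"ay":0,"az":0,"hand":0},{"x":-2,"y":-22,"z":0,"ax":0,"ay":0,"az":0,"hand":0},{"x":4,"y":-24,"z":0,"ax":0,"ay":0,"az":0,"hand":0},{"x":10,"y":-23,"z":0,"ax":0,"ay":0,"az":0,"hand":0},{"x":13,"y":-20,"z":0,"ax":0,"ay":0,"az":0,"hand":0},{"x":16,"y":-19,"z":0,"ax":0,"ay":0,"az":0,"hand":0},{"x":0,"y":0,"z":0,"ax":0,"ay":0,"az":0,"hand":0}]' 60; python3 plan.py
python3 - <<'E'
from h import *
im,_=shot('scene','s8');cv2.imwrite('pics/c_s8.png',cv2.resize(im[20:300,300:520],None,fx=3,fy=2.1,interpolation=cv2.INTER_CUBIC))
E
```

```text
clock: 18.12
eef_pos: [0.5197, 0.2589, 0.1881]
orientation: [0.026, 0.708, -0.027, 0.705]
wrist_force: [0.4, -0.5, -0.0]
grip_width: 0.007
t 18.12 p [519.7 258.9 188.1] zaz -4.3 pitch -0.1 zZ -0.004 F [ 0.4 -0.5 -0. ] grip 0.6 q [0.27 0.34 1.5  0.   1.31 0.34]
```

View pics/c_s8.png

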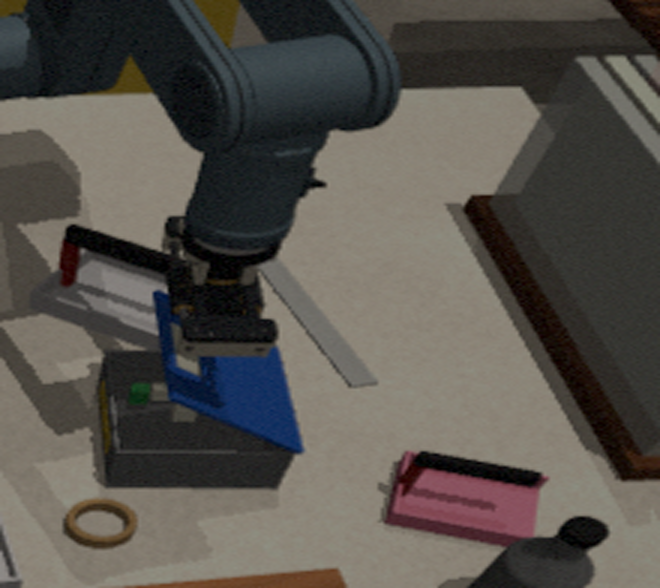

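Lid is following at about 0.7 rad. I'll push on down.

```bash
python3 -m crank '[{"x":22,"y":-14,"z":0,"ax":0,"ay":0,"az":0,"hand":0},{"x":22,"y":-12,"z":0,"ax":0,"ay":0,"az":0,"hand":0},{"x":20,"y":-10,"z":0,"ax":0,"ay":0,"az":0,"hand":0},{"x":17,"y":-5,"z":0,"ax":0,"ay":0,"az":0,"hand":0},{"x":8,"y":0,"z":0,"ax":0,"ay":0,"az":0,"hand":0},{"x":4,"y":0,"z":0,"ax":0,"ay":0,"az":0,"hand":0},{"x":0,"y":0,"z":0,"ax":0,"ay":0,"az":0,"hand":0}]' 60; python3 plan.py 520 218 93 -4 0
```

```text
clock: 19.05
eef_pos: [0.5171, 0.2207, 0.0956]
orientation: [0.026, 0.707, -0.025, 0.706]
wrist_force: [0.3, 0.4, 0.1]
grip_width: 0.003
t 19.05 p [517.1 220.7  95.6] zaz -4.1 pitch 0.1 zZ -0.002 F [0.3 0.4 0.1] grip 0.3 q [0.2  0.39 1.67 0.   1.08 0.28]
shift in tool axes [ 2.5 -2.5  3.1] dist 4.7 rows>= 1.0
rotvec [-0.002 -0.002 -0.001] rows>= 1.0
shift after turning [ 2.6 -2.5  3.1]
```

```bash
python3 -m crank '[{"x":3,"y":-2,"z":0,"ax":0,"ay":0,"az":0,"hand":0},{"x":0,"y":0,"z":0,"ax":0,"ay":0,"az":0,"hand":0}]'; python3 -m crank '[{"x":3,"y":0,"z":0,"ax":0,"ay":0,"az":0,"hand":0},{"x":0,"y":0,"z":0,"ax":0,"ay":0,"az":0,"hand":0}]';python3 plan.py
```

```text
clock: 19.3
eef_pos: [0.5173, 0.2199, 0.0937]
orientation: [0.027, 0.707, -0.024, 0.707]
wrist_force: [-1.2, 3.8, 8.1]
grip_width: 0.003
clock: 19.55
eef_pos: [0.5173, 0.2199, 0.0934]
orientation: [0.027, 0.706, -0.024, 0.707]
wrist_force: [-8.8, 1.6, 26.0]
grip_width: 0.003
t 19.55 p [517.3 219.9  93.4] zaz -4.1 pitch 0.2 zZ 0.001 F [-8.8  1.6 26. ] grip 0.3 q [0.2  0.39 1.67 0.   1.07 0.27]
```

```bash
python3 -m crank '[{"x":-30,"y":0,"z":0,"ax":0,"ay":0,"az":0,"hand":80},{"x":-60,"y":0,"z":0,"ax":0,"ay":0,"az":0,"hand":80},{"x":-60,"y":0,"z":0,"ax":0,"ay":0,"az":0,"hand":80},{"x":-50,"y":-60,"z":0,"ax":0,"ay":0,"az":0,"hand":80},{"x":0,"y":-60,"z":-10,"ax":0,"ay":0,"az":0,"hand":80},{"x":0,"y":0,"z":0,"ax":0,"ay":0,"az":0,"hand":80}]'; python3 plan.py
python3 - <<'E'
from h import *
shot('scene','s9'); shot('top','t9')
P,im,d=world('s9')
roi=(P[...,0]>.42)&(P[...,0]<.62)&(P[...,1]>.18)&(P[...,1]<.38)
b=(im[...,0].astype(int)-im[...,2]>35)&roi
Q=P[b]; A=np.c_[Q[:,:2],np.ones(len(Q))]; k=np.linalg.lstsq(A,Q[:,2],rcond=None)[0]; print('lid plane',k,np.median(Q[:,2]),len(Q))
E
python3 m1.py t9; python3 m1.py s9
```

```text
clock: 20.3
eef_pos: [0.499, 0.1082, 0.28]
orientation: [0.027, 0.707, -0.027, 0.706]
wrist_force: [0.4, 0.4, -0.6]
grip_width: 0.604
t 20.3 p [499.  108.2 280. ] zaz -4.4 pitch 0.0 zZ -0.001 F [ 0.4  0.4 -0.6] grip 56.2 q [-0.01  0.15  1.52  0.    1.47  0.07]
lid plane [0.00115936 0.00317652 0.09179971] 0.09333539653515216 2910
RED
[425. 195.] (array([ 547.7, -357.9]), array([275.6, 126.2]), 2.7, [[407.0, -301.0], [413.0, -427.0], [688.0, -414.0], [682.0, -288.0]]) 0.011790366712888845
[517. 260.] (array([ 349.7, -598.9]), array([329.1,   7.1]), 0.1, [[185.0, -596.0], [185.0, -603.0], [514.0, -602.0], [514.0, -595.0]]) 0.01962525067602294
tins (yellow/blue band, z 0.03-0.09)
[363. 152.] 422 (array([ 672.6, -173.4]), array([73.2, 51.9]), 22.5, [[629.0, -163.0], [649.0, -211.0], [716.0, -183.0], [696.0, -135.0]]) 0.05
[303. 218.] 197 (array([483.,   8.]), array([28.6, 77. ]), 88.2, [[444.0, -5.0], [521.0, -8.0], [522.0, 21.0], [445.0, 24.0]]) 0.05
[361. 219.] 456 (array([ 470.8, -155.6]), array([71.7, 52.1]), 35.7, [[427.0, -155.0], [457.0, -198.0], [515.0, -156.0], [485.0, -114.0]]) 
[... 2641 characters left out ...]
0], [757.0, 54.0]]) [0.7138 0.042  0.0942]
[194. 258.] 50 (array([ 626.4, -193.4]), array([17.3, 26.4]), 32.2, [[612.0, -187.0], [626.0, -209.0], [641.0, -200.0], [627.0, -178.0]]) [ 0.6264 -0.1949  0.0388]
[171. 331.] 454 (array([1044.1, -101.4]), array([492.2,  57. ]), 32.2, [[821.0, -208.0], [851.0, -257.0], [1268.0, 6.0], [1237.0, 54.0]]) [ 0.8547 -0.2206  0.0931]
[107. 339.] 209 (array([1080.4, -184.6]), array([530.8,  55.5]), 39.5, [[858.0, -332.0], [893.0, -375.0], [1303.0, -37.0], [1268.0, 6.0]]) [ 0.8905 -0.3342  0.1572]
[124. 361.] 124 (array([ 887.2, -341.9]), array([19.3, 54.1]), 45.7, [[861.0, -330.0], [900.0, -368.0], [913.0, -354.0], [875.0, -316.0]]) [ 0.8938 -0.3368  0.0255]
```

View pics/s9.png

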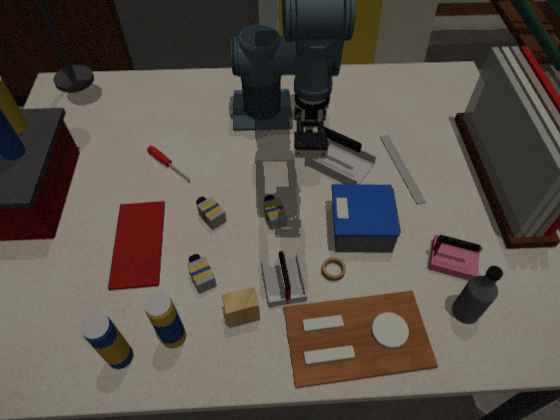

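The lid is flat at 93 mm (slope 0.003), so it's shut. Before planning the tin tilts, I'll fit a quick arm model from the logged poses to check the wrist limits.

```bash
cat > kin.py <<'E'
import numpy as np
from scipy.spatial.transform import Rotation as R
from scipy.optimize import least_squares
def fk(q,k):
    r0,z0,L1,L2,Lt,d,l2o=k
    q1,q2,q3,q4,q5,q6=q
    Ry=lambda a:R.from_euler('y',a).as_matrix(); Rz=lambda a:R.from_euler('z',a).as_matrix()
    A=Rz(q1); p=A@np.array([r0,d,z0]); A=A@Ry(q2); p=p+A@[0,0,L1]; A=A@Ry(q3); p=p+A@[l2o,0,L2]
    A=A@Rz(q4)@Ry(q5)@Rz(q6); p=p+A@[0,0,Lt]
    # tool x = A z
    return p,A
D=[([.985247,.259323,1.536053,0,1.347939,-.202836],[205.1,509.8,217.8]),
([.02,.33,1.13,0,1.68,-1.68],[599.8,122.7,348.4]),
([-.1,.58,1.27,0,1.3,-1.8],[689.1,42.5,125]),
([-.1,.53,1.15,0,1.46,-1.8],[697.5,39.7,214.1]),
([.29,.3,1.5,0,1.33,-1.41],[508.4,265.5,211.2]),
([.48,.13,2.05,-.82,.51,-.37],[522.4,248.1,178.1]),
([.56,.12,2.1,-1.22,.52,.06],[524.7,254.4,203.3]),
([.54,.54,1.13,0,1.49,.61],[530.6,448.7,215.3]),
([.2,.39,1.67,0,1.07,.27],[517.3,219.9,93.4]),
([-.01,.15,1.52,0,1.47,.07],[499,108.2,280])]
f=lambda k:np.concatenate([(fk(q,k)[0]-np.array(p)/1000) for q,p in D])
s=least_squares(f,[0,.3,.4,.4,.3,.11,0]); K=s.x
if __name__=='__main__':
    print(K.round(4),(np.abs(s.fun)*1000).round(1).reshape(-1,3))
    p,A=fk(D[0][0],K); print(A.round(3))
E
python3 kin.py
```

```text
[-0.007   0.2333  0.535   0.4331  0.3724  0.1111  0.0649] [[0.8 0.6 0.5]
 [2.4 0.5 2.1]
 [0.  0.  1.7]
 [2.4 2.2 3.3]
 [1.3 1.8 0.7]
 [1.5 1.5 3. ]
 [1.5 1.5 1.6]
 [0.4 0.9 2.9]
 [2.1 1.3 1.6]
 [0.1 2.1 2.5]]
[[-0.373 -0.928 -0.001]
 [-0.928  0.373 -0.001]
 [ 0.002  0.    -1.   ]]
```

```bash
cat > ik.py <<'E'
from kin import *
from plan import target
lo=np.array([-3.14,-.91,.19,-1.22,.22,-3.12]);hi=np.array([3.14,2.08,2.58,4.36,2.71,3.12])
def tool(q):
    p,A=fk(q,K); return p*1000,np.stack([A[:,2],A[:,1],-A[:,0]],1)
def ik(q0,p,M):
    def f(q):
        pp,MM=tool(q); return np.r_[(pp-p)/100,3*R.from_matrix(MM.T@M).as_rotvec(),1e-3*(q-q0)]
    s=least_squares(f,np.clip(q0,lo+1e-6,hi-1e-6),bounds=(lo,hi)); pp,MM=tool(s.x)
    return s.x,np.linalg.norm(pp-p),np.degrees(np.linalg.norm(R.from_matrix(MM.T@M).as_rotvec()))
def path(q,wps,n=8):
    # wps: list of (graspPoint mm, zaz, pitch); TCP=G+19*x
    worst=0;out=[]
    for i in range(1,len(wps)):
        a,b=wps[i-1],wps[i]
        for t in np.linspace(1/n,1,n):
            G=np.array(a[0])*(1-t)+np.array(b[0])*t; M=target(a[1]*(1-t)+b[1]*t,a[2]*(1-t)+b[2]*t)
            qn,e,er=ik(q,G+19*M[:,0],M); out.append((i,round(t,2),e,er,np.abs(qn-q).max(),qn)); q=qn
    return out
E
cat > test.py <<'E'
from ik import *
tins=dict(C=((672,-173),24),B=((471,-156),35),A=((482,26),15))
u=np.array([np.cos(np.radians(2.6)),np.sin(np.radians(2.6))])
slots={'C':85,'B':0,'A':-85}
import itertools
q=np.array([-.01,.15,1.52,0,1.47,.07])
for al in (30,40,50):
  for n in 'CBA':
    (x,y),b=tins[n]; sx,sy=np.array([549.5,-358])+slots[n]*u
    for psi in (-10,5,20,35):
        z0=b-90; z1=psi+90
        w=[((500,100,250),-4,0),((x,y,200),z0,0),((x,y,200),z0,al),((x,y,28),z0,al),((x,y,200),z0,al),((x,y,250),z0,0),((500,-150,250),z1,0),((sx-60,sy,250),z1,0),((sx-20,sy,150),z1,-(90-al)),((sx,sy,52),z1,-(90-al))]
        o=path(q,w,6); bad=[(k[0],k[1],round(k[2]),round(k[3])) for k in o if k[2]>3 or k[3]>2]
        j=max(k[4] for k in o); qs=np.array([k[5] for k in o]); 
        print(al,n,psi,'bad',bad[:3],len(bad),'maxjump',round(j,2),'q4',qs[:,3].min().round(2),qs[:,3].max().round(2),'q5min',qs[:,4].min().round(2),'q6',qs[:,5].min().round(2),qs[:,5].max().round(2))
E
python3 test.py
```

```text
30 C -10 bad [(8, np.float64(0.83), 12, 6), (8, np.float64(1.0), 31, 14), (9, np.float64(0.17), 32, 15)] 8 maxjump 0.44 q4 -0.0 1.14 q5min 0.47 q6 -3.12 0.74
30 C 5 bad [(8, np.float64(0.83), 20, 9), (8, np.float64(1.0), 37, 17), (9, np.float64(0.17), 38, 18)] 8 maxjump 0.49 q4 -0.0 0.97 q5min 0.69 q6 -3.12 0.74
30 C 20 bad [(8, np.float64(0.67), 14, 7), (8, np.float64(0.83), 29, 14), (8, np.float64(1.0), 45, 21)] 9 maxjump 0.53 q4 -0.0 0.86 q5min 0.69 q6 -3.12 0.74
30 C 35 bad [(8, np.float64(0.5), 15, 7), (8, np.float64(0.67), 27, 13), (8, np.float64(0.83), 42, 19)] 10 maxjump 0.58 q4 -0.0 0.79 q5min 0.69 q6 -3.12 0.74
30 B -10 bad [(8, np.float64(0.83), 19, 8), (8, np.float64(1.0), 38, 17), (9, np.float64(0.17), 40, 18)] 8 maxjump 0.4 q4 -0.0 1.06 q5min 0.52 q6 -3.12 0.41
30 B 5 bad [(8, np.float64(0.67), 11, 5), (8, np.float64(0.83), 28, 13), (8, np.float64(1.0), 45, 21)] 9 maxjump 0.43 q4 -0.0 0.9 q5min 0.78 q6 -3.12 0.41
30 B 20 bad [(8, np.float64(0.5), 9, 4), (8, np.float64(0.67), 23, 11), (8, np.float64(0.83), 38, 18)] 10 maxjump 0.47 q4 -0.0 0.79 q5min 0.78 q6 -3.12 0.41
30
[... 3787 characters left out ...]
, 6), (8, np.float64(0.67), 20, 10)] 11 maxjump 0.52 q4 -0.0 1.09 q5min 1.0 q6 -3.12 0.41
50 A -10 bad [(3, np.float64(0.83), 5, 1), (3, np.float64(1.0), 8, 1), (4, np.float64(0.17), 5, 1)] 10 maxjump 0.51 q4 -0.0 2.14 q5min 0.56 q6 -3.12 1.13
50 A 5 bad [(3, np.float64(0.83), 5, 1), (3, np.float64(1.0), 8, 1), (4, np.float64(0.17), 5, 1)] 11 maxjump 0.55 q4 -0.0 2.14 q5min 0.67 q6 -3.12 1.13
50 A 20 bad [(3, np.float64(0.83), 5, 1), (3, np.float64(1.0), 8, 1), (4, np.float64(0.17), 5, 1)] 13 maxjump 0.6 q4 -0.0 2.14 q5min 0.67 q6 -3.12 1.13
50 A 35 bad [(3, np.float64(0.83), 5, 1), (3, np.float64(1.0), 8, 1), (4, np.float64(0.17), 5, 1)] 15 maxjump 0.64 q4 -0.0 2.14 q5min 0.67 q6 -3.12 1.13
```

```bash
cat > test2.py <<'E'
from ik import *
tins=dict(C=((672,-173),24),B=((471,-156),35),A=((482,26),15))
u=np.array([np.cos(np.radians(2.6)),np.sin(np.radians(2.6))])
slots={'C':85,'B':0,'A':-85}
q=np.array([-.01,.15,1.52,0,1.47,.07])
for al in (30,40,50):
  for n in 'CBA':
    (x,y),b=tins[n]; sx,sy=np.array([549.5,-358])+slots[n]*u
    for psi in (-10,5,20):
        z0=b+90; z1=psi-90
        w=[((500,100,250),-4,0),((x,y,200),z0,0),((x,y,200),z0,-al),((x,y,28),z0,-al),((x,y,200),z0,-al),((x,y,250),z0,0),((500,-150,250),z1,0),((sx-60,sy,250),z1,0),((sx-20,sy,150),z1,(90-al)),((sx,sy,52),z1,(90-al))]
        o=path(q,w,6); bad=[(k[0],float(k[1]),round(k[2]),round(k[3])) for k in o if k[2]>3 or k[3]>2]
        j=max(k[4] for k in o); qs=np.array([k[5] for k in o]); 
        print(al,n,psi,'bad',bad[:3],len(bad),'maxjump',round(j,2),'q4',qs[:,3].min().round(2),qs[:,3].max().round(2),'q5min',qs[:,4].min().round(2),'q6',qs[:,5].min().round(2),qs[:,5].max().round(2))
E
python3 test2.py
```

```text
30 C -10 bad [(3, 1.0, 3, 2)] 1 maxjump 0.61 q4 -0.0 2.08 q5min 0.6 q6 -3.12 1.24
30 C 5 bad [(3, 1.0, 3, 2)] 1 maxjump 0.57 q4 -0.0 1.64 q5min 0.7 q6 -3.12 0.98
30 C 20 bad [(3, 1.0, 3, 2)] 1 maxjump 0.52 q4 -0.0 1.32 q5min 0.7 q6 -3.12 0.72
30 B -10 bad [(2, 0.83, 9, 4), (2, 1.0, 17, 7), (3, 0.17, 19, 8)] 15 maxjump 0.66 q4 -0.0 1.96 q5min 0.7 q6 -3.12 1.24
30 B 5 bad [(2, 0.83, 9, 4), (2, 1.0, 17, 7), (3, 0.17, 19, 8)] 15 maxjump 0.62 q4 -0.0 1.55 q5min 0.75 q6 -3.12 0.98
30 B 20 bad [(2, 0.83, 9, 4), (2, 1.0, 17, 7), (3, 0.17, 19, 8)] 15 maxjump 0.57 q4 -0.0 1.24 q5min 0.75 q6 -3.12 0.72
30 A -10 bad [(3, 1.0, 8, 3)] 1 maxjump 0.55 q4 -0.0 1.79 q5min 0.32 q6 -3.12 1.24
30 A 5 bad [(3, 1.0, 8, 3)] 1 maxjump 0.5 q4 -0.0 1.41 q5min 0.32 q6 -3.12 0.98
30 A 20 bad [(3, 1.0, 8, 3)] 1 maxjump 0.46 q4 -0.0 1.13 q5min 0.32 q6 -3.12 0.72
40 C -10 bad [(2, 1.0, 3, 2), (3, 0.17, 6, 3), (3, 0.33, 9, 4)] 13 maxjump 0.61 q4 -0.0 1.81 q5min 0.56 q6 -3.12 1.24
40 C 5 bad [(2, 1.0, 3, 2), (3, 0.17, 6, 3), (3, 0.33, 9, 4)] 13 maxjump 0.57 q4 -0.0 1.42 q5min 0.71 q6 -3.12 0.98
40 C 20 bad [(2, 1.0, 
[... 1187 characters left out ...]
, 0.5, 9, 4), (2, 0.67, 22, 9), (2, 0.83, 35, 15)] 19 maxjump 0.66 q4 -0.0 1.34 q5min 0.52 q6 -3.12 1.24
50 B 5 bad [(2, 0.5, 9, 4), (2, 0.67, 22, 9), (2, 0.83, 35, 15)] 19 maxjump 0.62 q4 -0.0 1.11 q5min 0.73 q6 -3.12 0.98
50 B 20 bad [(2, 0.5, 9, 4), (2, 0.67, 22, 9), (2, 0.83, 35, 15)] 19 maxjump 0.57 q4 -0.0 0.93 q5min 0.83 q6 -3.12 0.72
50 A -10 bad [(2, 1.0, 15, 5), (3, 0.17, 21, 7), (3, 0.33, 27, 9)] 13 maxjump 0.55 q4 -0.0 1.33 q5min 0.32 q6 -3.12 1.24
50 A 5 bad [(2, 1.0, 15, 5), (3, 0.17, 21, 7), (3, 0.33, 27, 9)] 13 maxjump 0.5 q4 -0.0 1.1 q5min 0.32 q6 -3.12 0.98
50 A 20 bad [(2, 1.0, 15, 5), (3, 0.17, 21, 7), (3, 0.33, 27, 9)] 13 maxjump 0.46 q4 -0.0 1.1 q5min 0.32 q6 -3.12 0.72
```

```bash
sed -i 's/(30,40,50)/(0,10,20)/; s/,28),z0/,32),z0/; s/,52),z1/,57),z1/' test2.py; python3 test2.py
```

```text
0 C -10 bad [] 0 maxjump 0.76 q4 -0.0 2.25 q5min 0.63 q6 -2.4 1.24
0 C 5 bad [] 0 maxjump 0.57 q4 -0.0 1.88 q5min 0.88 q6 -2.4 0.98
0 C 20 bad [] 0 maxjump 0.52 q4 -0.0 1.59 q5min 1.08 q6 -2.4 0.72
0 B -10 bad [] 0 maxjump 0.66 q4 -0.0 2.02 q5min 0.74 q6 -2.73 1.24
0 B 5 bad [] 0 maxjump 0.62 q4 -0.0 1.7 q5min 0.84 q6 -2.73 0.98
0 B 20 bad [] 0 maxjump 0.57 q4 -0.0 1.44 q5min 0.84 q6 -2.73 0.72
0 A -10 bad [] 0 maxjump 0.56 q4 -0.0 1.76 q5min 0.82 q6 -2.01 1.24
0 A 5 bad [] 0 maxjump 0.5 q4 -0.0 1.49 q5min 0.82 q6 -2.01 0.98
0 A 20 bad [] 0 maxjump 0.46 q4 -0.0 1.27 q5min 0.82 q6 -2.01 0.72
10 C -10 bad [] 0 maxjump 0.7 q4 -0.0 2.24 q5min 0.64 q6 -2.57 1.24
10 C 5 bad [] 0 maxjump 0.57 q4 -0.0 1.84 q5min 0.89 q6 -2.57 0.98
10 C 20 bad [] 0 maxjump 0.52 q4 -0.0 1.52 q5min 0.9 q6 -2.57 0.72
10 B -10 bad [] 0 maxjump 0.66 q4 -0.0 2.05 q5min 0.74 q6 -3.03 1.24
10 B 5 bad [] 0 maxjump 0.62 q4 -0.0 1.68 q5min 0.75 q6 -3.03 0.98
10 B 20 bad [] 0 maxjump 0.57 q4 -0.0 1.39 q5min 0.75 q6 -3.03 0.72
10 A -10 bad [] 0 maxjump 0.55 q4 -0.0 1.8 q5min 0.6 q6 -2.19 1.24
10 A 5 bad [] 0 maxjump 0.5 q
[... 151 characters left out ...]
 0.6 q6 -2.84 1.24
20 C 5 bad [] 0 maxjump 0.57 q4 -0.0 1.77 q5min 0.76 q6 -2.84 0.98
20 C 20 bad [] 0 maxjump 0.52 q4 -0.0 1.44 q5min 0.76 q6 -2.84 0.72
20 B -10 bad [(3, 0.17, 3, 1), (3, 0.33, 5, 2), (3, 0.5, 6, 3)] 11 maxjump 0.66 q4 -0.0 2.04 q5min 0.71 q6 -3.12 1.24
20 B 5 bad [(3, 0.17, 3, 1), (3, 0.33, 5, 2), (3, 0.5, 6, 3)] 11 maxjump 0.62 q4 -0.0 1.64 q5min 0.74 q6 -3.12 0.98
20 B 20 bad [(3, 0.17, 3, 1), (3, 0.33, 5, 2), (3, 0.5, 6, 3)] 11 maxjump 0.57 q4 -0.0 1.33 q5min 0.74 q6 -3.12 0.72
20 A -10 bad [] 0 maxjump 0.55 q4 -0.0 1.82 q5min 0.4 q6 -2.6 1.24
20 A 5 bad [] 0 maxjump 0.5 q4 -0.0 1.46 q5min 0.4 q6 -2.6 0.98
20 A 20 bad [] 0 maxjump 0.46 q4 -0.0 1.2 q5min 0.4 q6 -2.6 0.72
```

```bash
python3 -m crank '[{"x":0,"y":0,"z":0,"ax":-0.172,"ay":0,"az":0,"hand":85},{"x":0,"y":0,"z":0,"ax":-0.172,"ay":0,"az":0,"hand":85},{"x":0,"y":0,"z":0,"ax":-0.172,"ay":0,"az":0,"hand":85},{"x":0,"y":0,"z":0,"ax":-0.172,"ay":0,"az":0,"hand":85},{"x":0,"y":0,"z":0,"ax":-0.172,"ay":0,"az":0,"hand":85},{"x":0,"y":0,"z":0,"ax":-0.172,"ay":0,"az":0,"hand":85},{"x":0,"y":0,"z":0,"ax":-0.172,"ay":0,"az":0,"hand":85},{"x":0,"y":0,"z":0,"ax":-0.172,"ay":0,"az":0,"hand":85},{"x":0,"y":0,"z":0,"ax":-0.172,"ay":0,"az":0,"hand":85},{"x":0,"y":0,"z":0,"ax":-0.172,"ay":0,"az":0,"hand":85},{"x":0,"y":0,"z":0,"ax":-0.172,"ay":0,"az":0,"hand":85},{"x":0,"y":0,"z":0,"ax":-0.172,"ay":0,"az":0,"hand":85}]' 30; python3 plan.py 640 -188 240 114 -15
```

```text
clock: 21.9
eef_pos: [0.4995, 0.1129, 0.2787]
orientation: [-0.594, 0.382, 0.596, 0.382]
wrist_force: [0.0, 0.2, -0.8]
grip_width: 0.919
t 21.9 p [499.5 112.9 278.7] zaz 114.6 pitch 0.1 zZ 0.003 F [ 0.   0.2 -0.8] grip 85.5 q [ 0.    0.16  1.52  0.    1.47 -2.  ]
shift in tool axes [  37.7   -2.7 -332.2] dist 334.4 rows>= 6.0
rotvec [ 0.01   0.004 -0.264] rows>= 2.0
shift after turning [  38.9    4.2 -332.1]
```

```bash
python3 -m crank '[{"x":6,"y":0,"z":-55,"ax":0,"ay":0,"az":0,"hand":85},{"x":6,"y":0,"z":-55,"ax":0,"ay":0,"az":0,"hand":85},{"x":6,"y":0,"z":-55,"ax":0,"ay":0,"az":0,"hand":85},{"x":6,"y":0,"z":-55,"ax":0,"ay":0,"az":0,"hand":85},{"x":6,"y":0,"z":-55,"ax":0,"ay":0,"az":0,"hand":85},{"x":6,"y":0,"z":-57,"ax":0,"ay":0,"az":0,"hand":85},{"x":0,"y":0,"z":0,"ax":0.005,"ay":0,"az":-0.132,"hand":85},{"x":0,"y":0,"z":0,"ax":0.005,"ay":0,"az":-0.132,"hand":85},{"x":0,"y":0,"z":0,"ax":0,"ay":0,"az":0,"hand":85}]' 30; python3 plan.py 668.5 -175 70 114 -15
python3 - <<'E'
from h import *
shot('top','t10');shot('wrist','w10');
E
python3 m1.py t10 | sed -n 4,8p
```

```text
clock: 23.02
eef_pos: [0.6339, -0.191, 0.2412]
orientation: [0.635, -0.307, -0.537, -0.463]
wrist_force: [-1.2, 0.2, -1.0]
grip_width: 0.913
t 23.02 p [ 633.9 -191.   241.2] zaz 113.5 pitch -15.0 zZ 0.007 F [-1.2  0.2 -1. ] grip 84.9 q [-0.59  0.33  1.41  0.23  1.27 -2.62]
shift in tool axes [175.3   7.4  -0.2] dist 175.4 rows>= 3.0
rotvec [-0.011  0.004 -0.001] rows>= 1.0
shift after turning [175.2   7.5   0.6]
tins (yellow/blue band, z 0.03-0.09)
[359. 153.] 219 (array([ 667.9, -162.8]), array([71.8, 29.1]), 25.4, [[629.0, -165.0], [642.0, -191.0], [707.0, -161.0], [694.0, -134.0]]) 0.0495
[297. 217.] 448 (array([482.6,  26.3]), array([72.6, 50.8]), 15.2, [[441.0, 41.0], [454.0, -8.0], [524.0, 11.0], [511.0, 60.0]]) 0.0499
[357. 215.] 243 (array([ 482.4, -146.6]), array([43.3, 53. ]), 39.4, [[449.0, -140.0], [482.0, -181.0], [516.0, -153.0], [482.0, -112.0]]) 0.0499
black
```

View pics/w10.png

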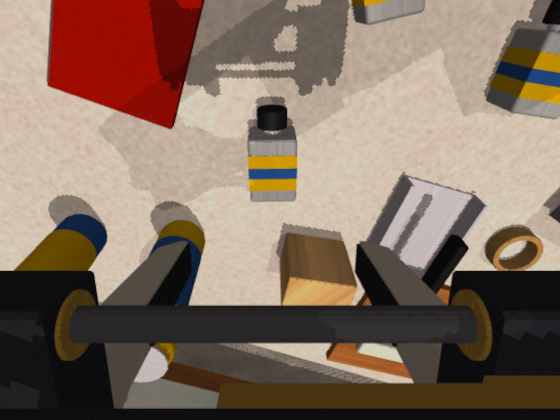

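```bash
python3 -m crank '[{"x":58,"y":3,"z":0,"ax":-0.01,"ay":0,"az":0,"hand":85},{"x":58,"y":3,"z":0,"ax":0,"ay":0,"az":0,"hand":85},{"x":58,"y":0,"z":0,"ax":0,"ay":0,"az":0,"hand":85},{"x":0,"y":0,"z":0,"ax":0,"ay":0,"az":0,"hand":85}]' 30; python3 plan.py 668.5 -175 10 114 -15
```

```text
clock: 23.62
eef_pos: [0.6696, -0.1718, 0.0679]
orientation: [0.636, -0.303, -0.542, -0.458]
wrist_force: [0.5, -0.7, 0.8]
grip_width: 0.913
t 23.62 p [ 669.6 -171.8   67.9] zaz 114.3 pitch -14.7 zZ 0.009 F [ 0.5 -0.7  0.8] grip 84.9 q [-0.53  0.53  1.55  0.27  0.94 -2.67]
shift in tool axes [55.4 16.9 -2.9] dist 58.0 rows>= 1.0
rotvec [ 0.003  0.01  -0.005] rows>= 1.0
shift after turning [55.3 17.2 -2.4]
```

```bash
python3 -m crank '[{"x":28,"y":17,"z":-3,"ax":0,"ay":0.01,"az":0,"hand":85},{"x":27,"y":0,"z":0,"ax":0,"ay":0,"az":0,"hand":85},{"x":0,"y":0,"z":0,"ax":0,"ay":0,"az":0,"hand":40},{"x":0,"y":0,"z":0,"ax":0,"ay":0,"az":0,"hand":40},{"x":0,"y":0,"z":0,"ax":0,"ay":0,"az":0,"hand":40},{"x":0,"y":0,"z":0,"ax":0,"ay":0,"az":0,"hand":40},{"x":0,"y":0,"z":0,"ax":0,"ay":0,"az":0,"hand":40}]' 30; python3 plan.py 668.5 -175 10 114 -15
```

```text
clock: 24.5
eef_pos: [0.671, -0.1791, 0.0173]
orientation: [0.642, -0.305, -0.534, -0.458]
wrist_force: [-2.1, 1.7, 5.9]
grip_width: 0.537
t 24.5 p [ 671.  -179.1   17.3] zaz 114.0 pitch -15.1 zZ -0.009 F [-2.1  1.7  5.9] grip 49.9 q [-0.53  0.59  1.6   0.29  0.81 -2.71]
shift in tool axes [6.9 2.5 4.8] dist 8.7 rows>= 1.0
rotvec [ 0.002 -0.009  0.003] rows>= 1.0
shift after turning [6.9 2.5 4.7]
```

```bash
python3 plan.py 640 -190 240 114 0; python3 -m crank '[{"x":-20,"y":-5,"z":0,"ax":0,"ay":0,"az":0,"hand":40},{"x":-40,"y":-10,"z":0,"ax":0,"ay":0,"az":0,"hand":40},{"x":-40,"y":-10,"z":0,"ax":0,"ay":0,"az":0,"hand":40},{"x":-40,"y":-10,"z":0,"ax":0,"ay":0,"az":0,"hand":40},{"x":-40,"y":-10,"z":0,"ax":0,"ay":0,"az":0,"hand":40},{"x":-40,"y":-10,"z":0,"ax":0,"ay":0,"az":0,"hand":40}]' 50; python3 plan.py 600 -220 240 114 0
```

```text
t 24.5 p [ 671.  -179.1   17.3] zaz 114.0 pitch -15.1 zZ -0.009 F [-2.1  1.7  5.9] grip 49.9 q [-0.53  0.59  1.6   0.29  0.81 -2.71]
shift in tool axes [-223.5  -26.6    0.5] dist 225.1 rows>= 4.0
rotvec [ 0.001 -0.009  0.264] rows>= 2.0
shift after turning [-222.7   32.7    2.6]
clock: 25.25
eef_pos: [0.6653, -0.1793, 0.2436]
orientation: [0.641, -0.306, -0.535, -0.458]
wrist_force: [0.6, -1.3, -1.5]
grip_width: 0.534
t 25.25 p [ 665.3 -179.3  243.6] zaz 113.9 pitch -15.0 zZ -0.009 F [ 0.6 -1.3 -1.5] grip 49.7 q [-0.54  0.37  1.35  0.22  1.27 -2.58]
shift in tool axes [-16.2  74.5 -10.6] dist 77.0 rows>= 2.0
rotvec [ 0.    -0.009  0.262] rows>= 2.0
shift after turning [  3.6  76.2 -10.6]
```

```bash
python3 -m crank '[{"x":-10,"y":35,"z":-5,"ax":0,"ay":-0.004,"az":0.131,"hand":40},{"x":0,"y":38,"z":-5,"ax":0,"ay":-0.004,"az":0.131,"hand":40},{"x":0,"y":0,"z":0,"ax":0.182,"ay":0,"az":0,"hand":40},{"x":0,"y":0,"z":0,"ax":0.182,"ay":0,"az":0,"hand":40},{"x":0,"y":0,"z":0,"ax":0.182,"ay":0,"az":0,"hand":40},{"x":0,"y":0,"z":0,"ax":0.182,"ay":0,"az":0,"hand":40},{"x":0,"y":0,"z":0,"ax":0.182,"ay":0,"az":0,"hand":40},{"x":0,"y":0,"z":0,"ax":0.182,"ay":0,"az":0,"hand":40},{"x":0,"y":0,"z":0,"ax":0.182,"ay":0,"az":0,"hand":40},{"x":0,"y":0,"z":0,"ax":0.182,"ay":0,"az":0,"hand":40},{"x":0,"y":0,"z":0,"ax":0.182,"ay":0,"az":0,"hand":40}]' 50;python3 -m crank '[{"x":0,"y":0,"z":0,"ax":0.182,"ay":0,"az":0,"hand":40},{"x":0,"y":0,"z":0,"ax":0.182,"ay":0,"az":0,"hand":40},{"x":0,"y":0,"z":0,"ax":0.182,"ay":0,"az":0,"hand":40},{"x":0,"y":0,"z":0,"ax":0.182,"ay":0,"az":0,"hand":40},{"x":0,"y":0,"z":0,"ax":0.182,"ay":0,"az":0,"hand":40},{"x":0,"y":0,"z":0,"ax":0.182,"ay":0,"az":0,"hand":40},{"x":0,"y":0,"z":0,"ax":0.182,"ay":0,"az":0,"hand":40},{"x":0,"y":0,"z":0,"ax":0.182,"ay":0,"az":0,"hand":40},{"x":0,"y":0,"z":0,"ax":0.182,"ay":0,"az":0,"hand":40},{"x":0,"y":0,"z":0,"ax":0.182,"ay":0,"az":0,"hand":40}]' 50; python3 plan.py 565 -354 240 -85 0
```

```text
clock: 26.62
eef_pos: [0.602, -0.2186, 0.2378]
orientation: [-0.122, 0.696, 0.121, 0.697]
wrist_force: [0.4, -0.3, -2.3]
grip_width: 0.536
clock: 27.88
eef_pos: [0.602, -0.2186, 0.2379]
orientation: [0.475, 0.523, -0.475, 0.524]
wrist_force: [-0.2, -0.4, -2.2]
grip_width: 0.533
t 27.88 p [ 602.  -218.6  237.9] zaz -84.5 pitch 0.1 zZ 0.001 F [-0.2 -0.4 -2.2] grip 49.6 q [-0.52  0.41  1.27 -0.    1.46  0.95]
shift in tool axes [ -2.1 -49.9 131.2] dist 140.4 rows>= 3.0
rotvec [ 0.009  0.001 -0.001] rows>= 1.0
shift after turning [ -2.1 -48.7 131.7]
```

```bash
python3 -m crank '[{"x":0,"y":-17,"z":44,"ax":0,"ay":0,"az":0,"hand":40},{"x":0,"y":-17,"z":44,"ax":0,"ay":0,"az":0,"hand":40},{"x":0,"y":-16,"z":43,"ax":0,"ay":0,"az":0,"hand":40},{"x":0,"y":3,"z":0,"ax":0,"ay":0,"az":0.12,"hand":40},{"x":0,"y":3,"z":0,"ax":0,"ay":0,"az":0.12,"hand":40},{"x":0,"y":3,"z":0,"ax":0,"ay":0,"az":0.12,"hand":40},{"x":0,"y":3,"z":0,"ax":0,"ay":0,"az":0.12,"hand":40},{"x":0,"y":3,"z":0,"ax":0,"ay":0,"az":0.12,"hand":40},{"x":0,"y":3,"z":0,"ax":0,"ay":0,"az":0.12,"hand":40}]' 50; python3 plan.py 585 -354 220 -85 75
```

```text
clock: 29.0
eef_pos: [0.5822, -0.3523, 0.2436]
orientation: [0.628, 0.323, -0.257, 0.659]
wrist_force: [-0.4, 0.8, -3.2]
grip_width: 0.534
t 29.0 p [ 582.2 -352.3  243.6] zaz -84.2 pitch 41.5 zZ 0.002 F [-0.4  0.8 -3.2] grip 49.6 q [-1.06  0.24  1.73  0.8   1.    0.02]
shift in tool axes [ 19.4 -13.7   1.9] dist 23.9 rows>= 1.0
rotvec [ 0.01  -0.011  0.585] rows>= 4.0
shift after turning [  8.7 -22.1   1.9]
```

```bash
python3 -m crank '[{"x":0,"y":2,"z":0,"ax":0.003,"ay":-0.003,"az":0.117,"hand":40},{"x":0,"y":2,"z":0,"ax":0.003,"ay":-0.003,"az":0.117,"hand":40},{"x":0,"y":2,"z":0,"ax":0.003,"ay":-0.003,"az":0.117,"hand":40},{"x":0,"y":2,"z":0,"ax":0,"ay":0,"az":0.117,"hand":40},{"x":0,"y":2,"z":0,"ax":0,"ay":0,"az":0.117,"hand":40},{"x":0,"y":0,"z":0,"ax":0,"ay":0,"az":0,"hand":40}]' 50; python3 plan.py 642 -353.5 100 -85 75
python3 - <<'E'
from h import *
shot('scene','s11')
E
```

```text
clock: 29.75
eef_pos: [0.5875, -0.3518, 0.2487]
orientation: [0.698, 0.126, -0.063, 0.702]
wrist_force: [0.3, 0.7, -1.8]
grip_width: 0.534
t 29.75 p [ 587.5 -351.8  248.7] zaz -84.9 pitch 74.7 zZ -0.006 F [ 0.3  0.7 -1.8] grip 49.6 q [-1.27  0.41  2.05  1.56  1.23 -0.84]
shift in tool axes [  91.5 -129.     7.4] dist 158.4 rows>= 3.0
rotvec [-0.005 -0.003  0.006] rows>= 1.0
shift after turning [  90.8 -129.6    6.5]
```

View pics/s11.png

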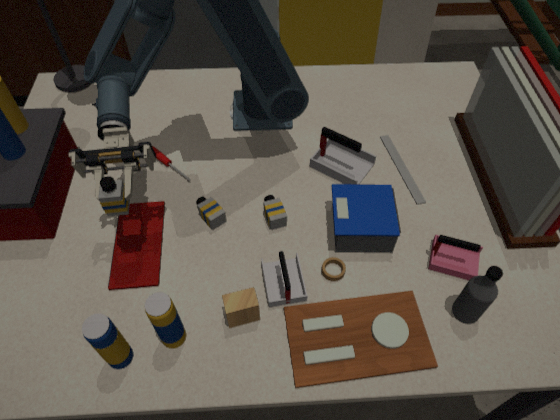

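```bash
python3 -m crank '[{"x":23,"y":-32,"z":2,"ax":0,"ay":0,"az":0,"hand":40},{"x":23,"y":-32,"z":2,"ax":0,"ay":0,"az":0,"hand":40},{"x":23,"y":-32,"z":2,"ax":0,"ay":0,"az":0,"hand":40},{"x":23,"y":-32,"z":1,"ax":0,"ay":0,"az":0,"hand":40},{"x":0,"y":0,"z":0,"ax":0,"ay":0,"az":0.005,"hand":40}]' 50; python3 plan.py 642 -353.5 53 -85 75
python3 - <<'E'
from meas import *
im,_=shot('scene','s12')
P,im,d=world('s12')
m=(P[...,0]>.56)&(P[...,0]<.72)&(P[...,1]<-.29)&(P[...,1]>-.42)&(P[...,2]>.03)&(P[...,2]<.2)
hsv=cv2.cvtColor(im,cv2.COLOR_BGR2HSV)
Y=m&(hsv[...,1]>120)&(hsv[...,2]>60); Q=P[Y]; print('bands',len(Q),Q.mean(0).round(4),Q.min(0).round(3),Q.max(0).round(3))
cv2.imwrite('pics/c_s12.png',cv2.resize(im[130:300,60:220],None,fx=4,fy=3.5,interpolation=cv2.INTER_CUBIC))
E
```

```text
clock: 30.42
eef_pos: [0.6451, -0.3524, 0.102]
orientation: [0.697, 0.125, -0.06, 0.704]
wrist_force: [-0.7, -0.6, -2.2]
grip_width: 0.538
t 30.43 p [ 645.1 -352.4  102. ] zaz -84.7 pitch 75.0 zZ -0.003 F [-0.7 -0.6 -2.2] grip 50.1 q [-1.15  0.75  2.    1.77  1.21 -1.17]
shift in tool axes [  9.6 -48.2   1. ] dist 49.1 rows>= 1.0
rotvec [-0.001 -0.006  0.   ] rows>= 1.0
shift after turning [  9.6 -48.2   0.9]
bands 116 [ 0.6608 -0.3487  0.1028] [ 0.562 -0.384  0.078] [ 0.668 -0.324  0.16 ]
```

View pics/c_s12.png

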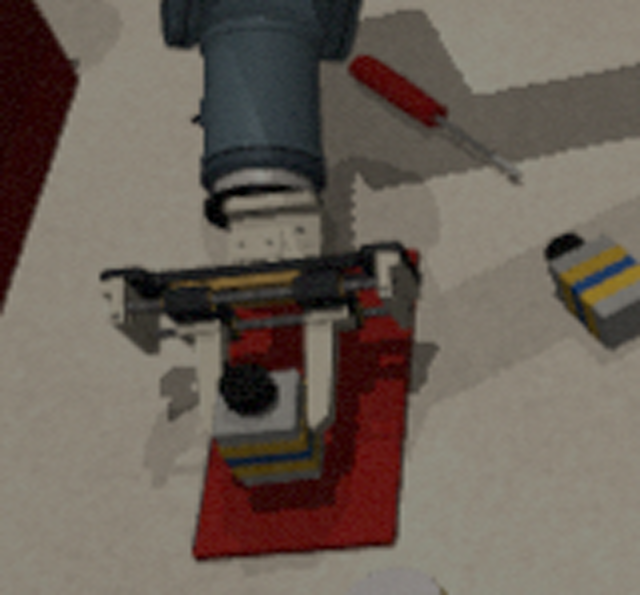

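```bash
python3 -m crank '[{"x":6,"y":-30,"z":0,"ax":0,"ay":0,"az":0,"hand":40},{"x":2,"y":-10,"z":0,"ax":0,"ay":0,"az":0,"hand":40},{"x":0,"y":0,"z":0,"ax":0,"ay":0,"az":0,"hand":40}]' 50; python3 plan.py 642 -353.5 52 -85 75
```

```text
clock: 30.85
eef_pos: [0.6418, -0.3543, 0.0643]
orientation: [0.696, 0.123, -0.06, 0.705]
wrist_force: [-0.6, 0.4, -2.5]
grip_width: 0.536
t 30.85 p [ 641.8 -354.3   64.3] zaz -84.8 pitch 75.2 zZ 0.0 F [-0.6  0.4 -2.5] grip 49.8 q [-1.16  0.83  2.    1.8   1.23 -1.25]
shift in tool axes [  3.4 -11.9  -0.8] dist 12.4 rows>= 1.0
rotvec [ 0.001 -0.003 -0.003] rows>= 1.0
shift after turning [  3.5 -11.8  -0.8]
```

```bash
python3 -m crank '[{"x":2,"y":-7,"z":0,"ax":0,"ay":0,"az":0,"hand":40},{"x":0,"y":0,"z":0,"ax":0,"ay":0,"az":0,"hand":40}]' 50;  python3 -m crank '[{"x":1,"y":-4,"z":0,"ax":0,"ay":0,"az":0,"hand":40},{"x":0,"y":0,"z":0,"ax":0,"ay":0,"az":0,"hand":40}]' 50
```

```text
clock: 31.1
eef_pos: [0.642, -0.3539, 0.0563]
orientation: [0.696, 0.123, -0.06, 0.705]
wrist_force: [0.1, -0.1, -3.2]
grip_width: 0.535
clock: 31.35
eef_pos: [0.6418, -0.3537, 0.0516]
orientation: [0.697, 0.123, -0.06, 0.704]
wrist_force: [0.1, 0.4, -3.1]
grip_width: 0.54
```

```bash
python3 -m crank '[{"x":0.5,"y":-2,"z":0,"ax":0,"ay":0,"az":0,"hand":40},{"x":0,"y":0,"z":0,"ax":0,"ay":0,"az":0,"hand":40}]' 50;  python3 -m crank '[{"x":0.5,"y":-1.5,"z":0,"ax":0,"ay":0,"az":0,"hand":40},{"x":0,"y":0,"z":0,"ax":0,"ay":0,"az":0,"hand":40}]' 50
```

```text
clock: 31.6
eef_pos: [0.642, -0.3538, 0.0504]
orientation: [0.697, 0.122, -0.059, 0.705]
wrist_force: [-0.8, -0.1, 1.5]
grip_width: 0.535
clock: 31.85
eef_pos: [0.6422, -0.3538, 0.0504]
orientation: [0.697, 0.121, -0.058, 0.705]
wrist_force: [-5.6, 0.7, 8.6]
grip_width: 0.537
```

```bash
python3 -m crank '[{"x":-0.5,"y":1.5,"z":0,"ax":0,"ay":0,"az":0,"hand":65},{"x":0,"y":0,"z":0,"ax":0,"ay":0,"az":0,"hand":75},{"x":0,"y":0,"z":0,"ax":0,"ay":0,"az":0,"hand":75},{"x":0,"y":0,"z":0,"ax":0,"ay":0,"az":0,"hand":75},{"x":-15,"y":0,"z":0,"ax":0,"ay":0,"az":0,"hand":75},{"x":-30,"y":5,"z":0,"ax":0,"ay":0,"az":0,"hand":75},{"x":-40,"y":20,"z":0,"ax":0,"ay":0,"az":0,"hand":75},{"x":-20,"y":50,"z":0,"ax":0,"ay":0,"az":0,"hand":75},{"x":0,"y":60,"z":0,"ax":0,"ay":0,"az":0,"hand":75},{"x":0,"y":60,"z":0,"ax":0,"ay":0,"az":0,"hand":75}]' 50; python3 plan.py 480 -354 250 -85 0
python3 - <<'E'
from meas import *
im,_=shot('scene','s13')
P,im,d=world('s13')
m=(P[...,0]>.56)&(P[...,0]<.72)&(P[...,1]<-.29)&(P[...,1]>-.42)
for a,b in ((.076,.092),(.100,.116)): 
  q=m&(P[...,2]>a)&(P[...,2]<b); print(rect(P[q]),P[q][:,2].mean()) 
cv2.imwrite('pics/c_s13.png',cv2.resize(im[130:300,60:220],None,fx=4,fy=3.5,interpolation=cv2.INTER_CUBIC))
E
```

```text
clock: 33.1
eef_pos: [0.5895, -0.3589, 0.2666]
orientation: [0.697, 0.122, -0.061, 0.704]
wrist_force: [0.4, -0.8, -0.6]
grip_width: 0.805
t 33.1 p [ 589.5 -358.9  266.6] zaz -85.0 pitch 75.1 zZ -0.001 F [ 0.4 -0.8 -0.6] grip 74.9 q [-1.27  0.39  2.02  1.55  1.24 -0.8 ]
shift in tool axes [-100.8  -44.   -14.5] dist 110.9 rows>= 2.0
rotvec [-0.    -0.002 -1.311] rows>= 8.0
shift after turning [  16.6 -108.7  -14.4]
(array([ 638.2, -351.2]), array([50.2, 49.5]), 5.8, [[611.0, -329.0], [616.0, -378.0], [666.0, -373.0], [661.0, -324.0]]) 0.08277571200753069
(array([ 637.4, -351.6]), array([31.8, 31. ]), 22.2, [[617.0, -343.0], [629.0, -372.0], [658.0, -360.0], [646.0, -331.0]]) 0.10852798306239966
```

View pics/c_s13.png

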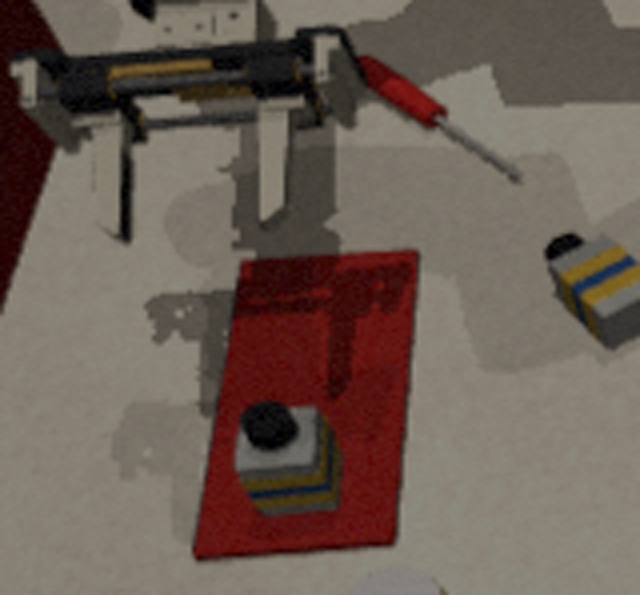

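```bash
python3 -m crank '[{"x":-10,"y":0,"z":0,"ax":0,"ay":0,"az":-0.12,"hand":85},{"x":-10,"y":0,"z":0,"ax":0,"ay":0,"az":-0.12,"hand":85},{"x":-10,"y":0,"z":0,"ax":0,"ay":0,"az":-0.12,"hand":85},{"x":-5,"y":0,"z":0,"ax":0,"ay":0,"az":-0.12,"hand":85},{"x":0,"y":0,"z":0,"ax":0,"ay":0,"az":-0.12,"hand":85},{"x":0,"y":0,"z":0,"ax":0,"ay":0,"az":-0.12,"hand":85},{"x":0,"y":0,"z":0,"ax":0,"ay":0,"az":-0.12,"hand":85},{"x":0,"y":0,"z":0,"ax":0,"ay":0,"az":-0.12,"hand":85},{"x":0,"y":0,"z":0,"ax":0,"ay":0,"az":-0.12,"hand":85},{"x":0,"y":0,"z":0,"ax":0,"ay":0,"az":-0.12,"hand":85},{"x":0,"y":0,"z":0,"ax":0,"ay":0,"az":-0.11,"hand":85}]' 30; python3 plan.py 450 -230 280 -85 0
python3 - <<'E'
from h import *
shot('scene','s14');shot('top','t14')
E
for f in t14 s14; do python3 m1.py $f | grep -A5 ^tins; done
```

```text
clock: 34.52
eef_pos: [0.5574, -0.3618, 0.2788]
orientation: [0.476, 0.523, -0.478, 0.521]
wrist_force: [0.2, -0.0, -0.2]
grip_width: 0.914
t 34.52 p [ 557.4 -361.8  278.8] zaz -84.9 pitch -0.2 zZ -0.001 F [ 0.2 -0.  -0.2] grip 85.0 q [-0.74  0.45  1.12 -0.    1.58  0.74]
shift in tool axes [  -0.7  -95.3 -140.8] dist 170.0 rows>= 3.0
rotvec [ 0.002 -0.001  0.004] rows>= 1.0
shift after turning [  -1.2  -95.5 -140.6]
tins (yellow/blue band, z 0.03-0.09)
[297. 217.] 447 (array([482.5,  26.7]), array([73.2, 50.7]), 14.1, [[441.0, 42.0], [453.0, -7.0], [524.0, 11.0], [512.0, 60.0]]) 0.0496
[363. 216.] 268 (array([ 476.2, -162.3]), array([73. , 35.4]), 39.4, [[437.0, -172.0], [459.0, -199.0], [516.0, -153.0], [493.0, -125.0]]) 0.0502
black
[507.  89.] 87 (array([ 576.9, -292. ]), array([ 2.4, 92.8]), 50.6, [[540.0, -264.0], [612.0, -322.0], [614.0, -320.0], [542.0, -262.0]]) [ 0.5776 -0.2921  0.6488]
[519. 143.] 2152 (array([ 516.4, -340. ]), array([101.2, 230.3]), 36.4, [[407.0, -277.0], [544.0, -463.0], [625.0, -403.0], [489.0, -217.0]]) [ 0.5291 -0.3373  0.5759]
tins (yellow/blue band, z 0.03-0.09)
[275. 210.] 403 (array([472.7,  24. ]), array([99.3, 51.4]), 17.3, [[418.0, 34.0], [433.0, -15.0], [528.0, 14.0], [512.0, 63.0]]) 0.0491
[211. 209.] 408 (array([ 465.1, -160.5]), array([95.8, 52.2]), 36.3, [[411.0, -168.0], [442.0, -210.0], [519.0, -153.0], [488.0, -111.0]]) 0.0491
black
[83. 67.] 12121 (array([ 860.5, -234.7]), array([883.3, 336.9]), 9.7, [[397.0, -143.0], [454.0, -475.0], [1324.0, -326.0], [1268.0, 6.0]]) [ 0.5727 -0.3193  0.6248]
[269. 197.] 36 (array([432.6,  12.9]), array([18.8, 25.1]), 18.0, [[420.0, 22.0], [428.0, -2.0], [445.0, 4.0], [438.0, 28.0]]) [0.4316 0.0128 0.0388]
```

```bash
python3 -m crank '[{"x":0,"y":-24,"z":-49,"ax":0,"ay":0,"az":0,"hand":85},{"x":0,"y":-24,"z":-49,"ax":0,"ay":0,"az":0,"hand":85},{"x":0,"y":-24,"z":-49,"ax":0,"ay":0,"az":0,"hand":85},{"x":0,"y":-24,"z":-49,"ax":0,"ay":0,"az":0,"hand":85},{"x":0,"y":0,"z":0,"ax":-0.175,"ay":0,"az":0,"hand":85},{"x":0,"y":0,"z":0,"ax":-0.175,"ay":0,"az":0,"hand":85},{"x":0,"y":0,"z":0,"ax":-0.175,"ay":0,"az":0,"hand":85},{"x":0,"y":0,"z":0,"ax":-0.175,"ay":0,"az":0,"hand":85},{"x":0,"y":0,"z":0,"ax":-0.175,"ay":0,"az":0,"hand":85},{"x":0,"y":0,"z":0,"ax":-0.175,"ay":0,"az":0,"hand":85},{"x":0,"y":0,"z":0,"ax":-0.175,"ay":0,"az":0,"hand":85},{"x":0,"y":0,"z":0,"ax":-0.175,"ay":0,"az":0,"hand":85}]' 30;  python3 -m crank '[{"x":0,"y":0,"z":0,"ax":-0.175,"ay":0,"az":0,"hand":85},{"x":0,"y":0,"z":0,"ax":-0.175,"ay":0,"az":0,"hand":85},{"x":0,"y":0,"z":0,"ax":-0.175,"ay":0,"az":0,"hand":85},{"x":0,"y":0,"z":0,"ax":-0.175,"ay":0,"az":0,"hand":85},{"x":0,"y":0,"z":0,"ax":-0.175,"ay":0,"az":0,"hand":85},{"x":0,"y":0,"z":0,"ax":-0.175,"ay":0,"az":0,"hand":85},{"x":0,"y":0,"z":0,"ax":-0.175,"ay":0,"az":0,"hand":85},{"x":0,"y":0,"z":0,"ax":-0.175,"ay":0,"az":0,"hand":85},{"x":0,"y":0,"z":0,"ax":-0.175,"ay":0,"az":0,"hand":85},{"x":0,"y":0,"z":0,"ax":-0.175,"ay":0,"az":0,"hand":85},{"x":0,"y":0,"z":0,"ax":-0.175,"ay":0,"az":0,"hand":85},{"x":0,"y":0,"z":0,"ax":-0.175,"ay":0,"az":0,"hand":85}]'; python3 plan.py 460 -164 80 125.3 -5
```

```text
clock: 36.12
eef_pos: [0.4442, -0.1749, 0.2784]
orientation: [0.027, 0.706, -0.026, 0.707]
wrist_force: [-0.6, 1.1, -0.4]
grip_width: 0.911
clock: 37.62
eef_pos: [0.4442, -0.1749, 0.2784]
orientation: [0.6, -0.374, -0.599, -0.376]
wrist_force: [0.1, 0.8, 0.1]
grip_width: 0.916
t 37.62 p [ 444.2 -174.9  278.4] zaz 116.0 pitch -0.1 zZ 0.001 F [0.1 0.8 0.1] grip 85.2 q [-0.61  0.09  1.6   0.    1.46 -2.64]
shift in tool axes [198.4 -18.5   2.7] dist 199.3 rows>= 4.0
rotvec [-0.163 -0.007 -0.085] rows>= 1.0
shift after turning [199.3  -1.8  -0.3]
```

```bash
python3 -m crank '[{"x":0,"y":0,"z":0,"ax":-0.163,"ay":0,"az":0,"hand":85},{"x":0,"y":0,"z":0,"ax":0,"ay":0,"az":-0.085,"hand":85},{"x":50,"y":0,"z":0,"ax":0,"ay":0,"az":0,"hand":85},{"x":50,"y":0,"z":0,"ax":0,"ay":0,"az":0,"hand":85},{"x":50,"y":0,"z":0,"ax":0,"ay":0,"az":0,"hand":85},{"x":45,"y":0,"z":0,"ax":0,"ay":0,"az":0,"hand":85},{"x":0,"y":0,"z":0,"ax":0,"ay":0,"az":0,"hand":85}]'; python3 plan.py 465 -160 11 125.3 -5
python3 - <<'E'
from h import *
shot('wrist','w15')
E
```

```text
clock: 38.5
eef_pos: [0.4559, -0.1635, 0.0819]
orientation: [0.638, -0.299, -0.615, -0.354]
wrist_force: [-0.4, 0.7, 0.1]
grip_width: 0.912
t 38.5 p [ 455.9 -163.5   81.9] zaz 125.0 pitch -4.9 zZ 0.007 F [-0.4  0.7  0.1] grip 84.8 q [-0.64  0.26  1.91  0.1   0.95 -2.88]
shift in tool axes [71.4 -3.4 -2.9] dist 71.6 rows>= 2.0
rotvec [-0.006  0.007 -0.003] rows>= 1.0
shift after turning [71.5 -3.2 -2.4]
```

View pics/w15.png

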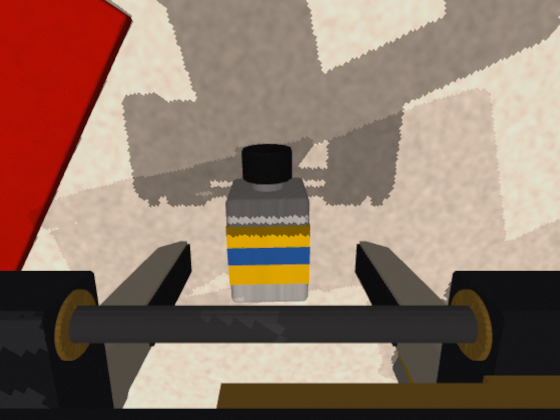

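```bash
python3 -m crank '[{"x":35,"y":-3,"z":-3,"ax":-0.006,"ay":0.007,"az":0,"hand":85},{"x":35,"y":0,"z":0,"ax":0,"ay":0,"az":0,"hand":85},{"x":0,"y":0,"z":0,"ax":0,"ay":0,"az":0,"hand":85}]'; python3 plan.py 465 -160 11 125.3 -5
```

```text
clock: 38.92
eef_pos: [0.4681, -0.1626, 0.0155]
orientation: [0.644, -0.298, -0.612, -0.35]
wrist_force: [0.3, 0.2, -0.1]
grip_width: 0.914
t 38.92 p [ 468.1 -162.6   15.5] zaz 125.3 pitch -4.9 zZ -0.007 F [ 0.3  0.2 -0.1] grip 85.0 q [-0.62  0.38  1.96  0.11  0.78 -2.89]
shift in tool axes [4.4 1.4 4. ] dist 6.1 rows>= 1.0
rotvec [ 0.001 -0.006 -0.001] rows>= 1.0
shift after turning [4.4 1.4 4. ]
```

```bash
python3 -m crank '[{"x":4,"y":1,"z":4,"ax":0,"ay":0,"az":0,"hand":85},{"x":0,"y":0,"z":0,"ax":0,"ay":0,"az":0,"hand":40},{"x":0,"y":0,"z":0,"ax":0,"ay":0,"az":0,"hand":40},{"x":0,"y":0,"z":0,"ax":0,"ay":0,"az":0,"hand":40},{"x":0,"y":0,"z":0,"ax":0,"ay":0,"az":0,"hand":40},{"x":0,"y":0,"z":0,"ax":0,"ay":0,"az":0,"hand":40},{"x":0,"y":0,"z":0,"ax":0,"ay":0,"az":0,"hand":40}]' 50; python3 plan.py
```

```text
clock: 39.8
eef_pos: [0.466, -0.1599, 0.0114]
orientation: [0.644, -0.298, -0.611, -0.35]
wrist_force: [-0.9, 0.1, 5.7]
grip_width: 0.532
t 39.8 p [ 466.  -159.9   11.4] zaz 125.4 pitch -5.0 zZ -0.008 F [-0.9  0.1  5.7] grip 49.5 q [-0.62  0.38  1.97  0.11  0.76 -2.89]
```

```bash
python3 -m crank '[{"x":-20,"y":0,"z":0,"ax":0,"ay":0,"az":0,"hand":40},{"x":-50,"y":0,"z":0,"ax":0,"ay":0,"az":0,"hand":40},{"x":-50,"y":0,"z":0,"ax":0,"ay":0,"az":0,"hand":40},{"x":-50,"y":0,"z":0,"ax":0,"ay":0,"az":0,"hand":40},{"x":-50,"y":0,"z":0,"ax":0,"ay":0,"az":0.088,"hand":40},{"x":0,"y":0,"z":0,"ax":0.175,"ay":0,"az":0,"hand":40},{"x":0,"y":0,"z":0,"ax":0.175,"ay":0,"az":0,"hand":40},{"x":0,"y":0,"z":0,"ax":0.175,"ay":0,"az":0,"hand":40},{"x":0,"y":0,"z":0,"ax":0.175,"ay":0,"az":0,"hand":40},{"x":0,"y":0,"z":0,"ax":0.175,"ay":0,"az":0,"hand":40},{"x":0,"y":0,"z":0,"ax":0.175,"ay":0,"az":0,"hand":40},{"x":0,"y":0,"z":0,"ax":0.175,"ay":0,"az":0,"hand":40}]' 50;python3 -m crank '[{"x":0,"y":0,"z":0,"ax":0.175,"ay":0,"az":0,"hand":40},{"x":0,"y":0,"z":0,"ax":0.175,"ay":0,"az":0,"hand":40},{"x":0,"y":0,"z":0,"ax":0.175,"ay":0,"az":0,"hand":40},{"x":0,"y":0,"z":0,"ax":0.175,"ay":0,"az":0,"hand":40},{"x":0,"y":0,"z":0,"ax":0.175,"ay":0,"az":0,"hand":40},{"x":0,"y":0,"z":0,"ax":0.175,"ay":0,"az":0,"hand":40},{"x":0,"y":0,"z":0,"ax":0.175,"ay":0,"az":0,"hand":40},{"x":0,"y":0,"z":0,"ax":0.175,"ay":0,"az":0,"hand":40},{"x":0,"y":0,"z":0,"ax":0.175,"ay":0,"az":0,"hand":40},{"x":0,"y":0,"z":0,"ax":0.175,"ay":0,"az":0,"hand":40},{"x":0,"y":0,"z":0,"ax":0.175,"ay":0,"az":0,"hand":40},{"x":0,"y":0,"z":0,"ax":0.175,"ay":0,"az":0,"hand":40}]' 50; python3 plan.py 485 -356 240 -85 0
```

```text
clock: 41.3
eef_pos: [0.449, -0.1691, 0.2295]
orientation: [-0.328, 0.628, 0.323, 0.627]
wrist_force: [-0.9, -0.4, -1.2]
grip_width: 0.535
clock: 42.8
eef_pos: [0.449, -0.1691, 0.2295]
orientation: [0.381, 0.593, -0.384, 0.597]
wrist_force: [0.2, 0.4, -2.4]
grip_width: 0.535
t 42.8 p [ 449.  -169.1  229.5] zaz -65.5 pitch -0.0 zZ 0.007 F [ 0.2  0.4 -2.4] grip 49.8 q [-0.59  0.12  1.68 -0.    1.34  0.55]
shift in tool axes [ -9.3 -44.8 185.1] dist 190.7 rows>= 4.0
rotvec [ 0.34   0.007 -0.   ] rows>= 2.0
shift after turning [-10.5  19.5 189.4]
```

```bash
python3 -m crank '[{"x":-5,"y":0,"z":0,"ax":0.17,"ay":0.003,"az":0,"hand":40},{"x":-5,"y":0,"z":0,"ax":0.17,"ay":0.003,"az":0,"hand":40},{"x":0,"y":5,"z":47,"ax":0,"ay":0,"az":0,"hand":40},{"x":0,"y":5,"z":47,"ax":0,"ay":0,"az":0,"hand":40},{"x":0,"y":5,"z":47,"ax":0,"ay":0,"az":0,"hand":40},{"x":0,"y":5,"z":47,"ax":0,"ay":0,"az":0,"hand":40},{"x":0,"y":3,"z":0,"ax":0,"ay":0,"az":0.123,"hand":40},{"x":0,"y":3,"z":0,"ax":0,"ay":0,"az":0.123,"hand":40},{"x":0,"y":3,"z":0,"ax":0,"ay":0,"az":0.123,"hand":40},{"x":0,"y":3,"z":0,"ax":0,"ay":0,"az":0.123,"hand":40},{"x":0,"y":3,"z":0,"ax":0,"ay":0,"az":0.123,"hand":40},{"x":0,"y":3,"z":0,"ax":0,"ay":0,"az":0.123,"hand":40}]' 50; python3 plan.py 505 -356 230 -85 85
```

```text
clock: 44.3
eef_pos: [0.5031, -0.3529, 0.2456]
orientation: [0.633, 0.314, -0.254, 0.66]
wrist_force: [0.4, 1.1, -2.9]
grip_width: 0.531
t 44.3 p [ 503.1 -352.9  245.6] zaz -84.7 pitch 42.5 zZ 0.002 F [ 0.4  1.1 -2.9] grip 49.4 q [-1.22  0.15  1.86  0.83  1.08 -0.13]
shift in tool axes [12.6 -9.4  3.2] dist 16.0 rows>= 1.0
rotvec [ 0.004 -0.004  0.741] rows>= 4.0
shift after turning [  3.  -15.4   3.2]
```

```bash
python3 -m crank '[{"x":0,"y":2,"z":0,"ax":0,"ay":0,"az":0.12,"hand":40},{"x":0,"y":2,"z":0,"ax":0,"ay":0,"az":0.12,"hand":40},{"x":0,"y":2,"z":0,"ax":0,"ay":0,"az":0.12,"hand":40},{"x":0,"y":2,"z":0,"ax":0,"ay":0,"az":0.12,"hand":40},{"x":0,"y":2,"z":0,"ax":0,"ay":0,"az":0.12,"hand":40},{"x":0,"y":2,"z":0,"ax":0,"ay":0,"az":0.12,"hand":40},{"x":0,"y":0,"z":0,"ax":0,"ay":0,"az":0,"hand":40}]' 50; python3 plan.py 563 -357 100 -85 85
python3 - <<'E'
from h import *
shot('scene','s16')
E
```

```text
clock: 45.18
eef_pos: [0.509, -0.3527, 0.2532]
orientation: [0.705, 0.073, -0.007, 0.705]
wrist_force: [0.2, 0.5, -1.1]
grip_width: 0.533
t 45.17 p [ 509.  -352.7  253.2] zaz -84.7 pitch 83.5 zZ -0.006 F [ 0.2  0.5 -1.1] grip 49.6 q [-1.48  0.48  2.16  1.51  1.47 -1.06]
shift in tool axes [  70.4 -146.2   10.2] dist 162.5 rows>= 3.0
rotvec [-0.005 -0.006  0.026] rows>= 1.0
shift after turning [  66.6 -148.     9. ]
```

View pics/s16.png

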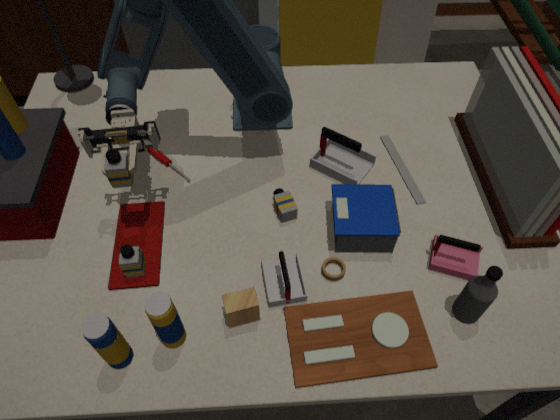

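```bash
python3 - <<'E'
from meas import *
P,im,d=world('s14')
m=(P[...,0]>.15)&(P[...,0]<.36)&(P[...,1]<-.22)&(P[...,1]>-.42)&(P[...,2]>.008)&(P[...,2]<.05)
for q,s,c in comps(m,P,20): print(c.round(),rect(P[q]),P[q][:,2].max())
E
python3 plan.py 563 -357 100 -72 85
```

```text
[163. 159.] (array([ 258.4, -300.8]), array([200.7,  27.6]), 44.1, [[177.0, -361.0], [196.0, -381.0], [340.0, -241.0], [321.0, -221.0]]) 0.030393880351652185
t 45.23 p [ 509.2 -352.7  254.3] zaz -84.7 pitch 83.5 zZ -0.003 F [-0.2  0.7 -2.9] grip 49.9 q [-1.48  0.47  2.16  1.51  1.47 -1.06]
shift in tool axes [  70.3 -147.3    9.7] dist 163.5 rows>= 3.0
rotvec [-0.025  0.22   0.026] rows>= 2.0
shift after turning [  63.1 -149.4   20.7]
```

```bash
python3 - <<'E'
from ik import *
q=r.get_obs()['qpos'] if 0 else None
from bench import r
q=np.array(r.get_obs()['qpos'])
o=path(q,[((490,-354,255),-84.7,83.5),((490,-358,255),-70,85),((544.5,-360,110),-70,85),((544.5,-360,56),-70,85),((480,-383,62),-70,85)],5)
for k in o: print(k[0],k[2].round(1),k[3].round(1),k[4].round(2),k[5].round(2))
E
python3 plan.py 562.3 -353.3 100 -70 85
```

```text
1 0.0 0.0 0.05 [-1.49  0.51  2.11  1.46  1.51 -1.05]
1 0.0 0.0 0.04 [-1.49  0.53  2.06  1.42  1.54 -1.03]
1 0.0 0.0 0.04 [-1.49  0.55  2.02  1.38  1.58 -1.01]
1 0.0 0.0 0.05 [-1.48  0.57  1.97  1.35  1.61 -0.99]
1 0.0 0.0 0.05 [-1.47  0.6   1.93  1.32  1.64 -0.97]
2 0.0 0.0 0.06 [-1.45  0.66  1.92  1.33  1.62 -1.02]
2 0.0 0.0 0.06 [-1.43  0.72  1.91  1.35  1.6  -1.07]
2 0.0 0.0 0.06 [-1.41  0.78  1.9   1.37  1.58 -1.11]
2 0.0 0.0 0.06 [-1.39  0.84  1.88  1.39  1.56 -1.15]
2 0.0 0.0 0.06 [-1.37  0.9   1.86  1.41  1.54 -1.19]
3 0.0 0.0 0.02 [-1.37  0.92  1.85  1.41  1.54 -1.21]
3 0.0 0.0 0.02 [-1.37  0.94  1.85  1.41  1.54 -1.22]
3 0.0 0.0 0.02 [-1.37  0.96  1.84  1.41  1.54 -1.24]
3 0.0 0.0 0.02 [-1.37  0.99  1.84  1.41  1.53 -1.25]
3 0.0 0.0 0.02 [-1.37  1.01  1.83  1.41  1.53 -1.27]
4 0.0 0.0 0.03 [-1.39  1.    1.83  1.38  1.54 -1.27]
4 0.0 0.0 0.03 [-1.42  1.    1.83  1.36  1.55 -1.27]
4 0.0 0.0 0.03 [-1.44  1.    1.83  1.33  1.55 -1.27]
4 0.0 0.0 0.03 [-1.47  1.    1.83  1.31  1.56 -1.27]
4 0.0 0.0 0.03 [-1.5   0.99  1.83  1.28  1.57 -1.27]
t 45.23 p [ 509.2 -352.7  254.3] zaz -84.7 pitch 83.5 zZ -0.003 F [-0.2  0.7 -2.9] grip 49.9 q [-1.48  0.47  2.16  1.51  1.47 -1.06]
shift in tool axes [  70.  -147.3    6. ] dist 163.2 rows>= 3.0
rotvec [-0.028  0.254  0.026] rows>= 2.0
shift after turning [  62.9 -149.4   18.8]
```

```bash
python3 -m crank '[{"x":0,"y":0,"z":0,"ax":-0.014,"ay":0.127,"az":0.013,"hand":40},{"x":0,"y":0,"z":0,"ax":-0.014,"ay":0.127,"az":0.013,"hand":40},{"x":20,"y":-50,"z":6,"ax":0,"ay":0,"az":0,"hand":40},{"x":20,"y":-50,"z":6,"ax":0,"ay":0,"az":0,"hand":40},{"x":22,"y":-46,"z":6,"ax":0,"ay":0,"az":0,"hand":40},{"x":0,"y":0,"z":0,"ax":0,"ay":0,"az":0,"hand":40}]' 50; python3 plan.py 562.3 -353.3 64 -70 85
python3 - <<'E'
from h import *
im,_=shot('scene','s17');cv2.imwrite('pics/c_s17.png',cv2.resize(im[60:300,30:250],None,fx=3,fy=2.4,interpolation=cv2.INTER_CUBIC))
E
```

```text
clock: 45.98
eef_pos: [0.5629, -0.3516, 0.1027]
orientation: [0.69, 0.154, 0.093, 0.701]
wrist_force: [0.1, 0.5, -1.6]
grip_width: 0.533
t 45.98 p [ 562.9 -351.6  102.7] zaz -69.8 pitch 84.9 zZ -0.0 F [ 0.1  0.5 -1.6] grip 49.5 q [-1.35  0.9   1.88  1.42  1.54 -1.21]
shift in tool axes [  2.3 -38.7   1.4] dist 38.8 rows>= 1.0
rotvec [-0.    -0.003  0.001] rows>= 1.0
shift after turning [  2.2 -38.7   1.4]
```

View pics/c_s17.png

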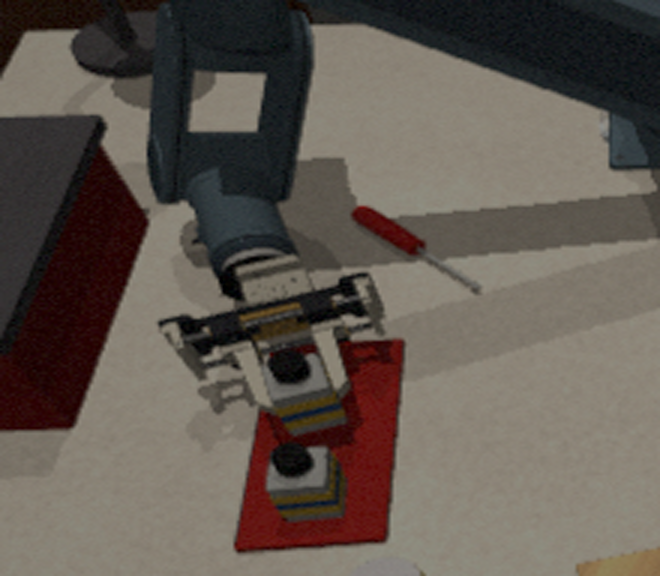

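```bash
python3 -m crank '[{"x":1,"y":-22,"z":1,"ax":0,"ay":0,"az":0,"hand":40},{"x":1,"y":-17,"z":0,"ax":0,"ay":0,"az":0,"hand":40},{"x":0,"y":0,"z":0,"ax":0,"ay":0,"az":0,"hand":40}]' 50; python3 -m crank '[{"x":0.5,"y":-6,"z":0,"ax":0,"ay":0,"az":0,"hand":40},{"x":0,"y":-2,"z":0,"ax":0,"ay":0,"az":0,"hand":40},{"x":0,"y":0,"z":0,"ax":0,"ay":0,"az":0,"hand":40}]' 50
```

```text
clock: 46.4
eef_pos: [0.561, -0.3554, 0.0674]
orientation: [0.688, 0.152, 0.093, 0.703]
wrist_force: [0.2, -0.0, -2.3]
grip_width: 0.534
clock: 46.78
eef_pos: [0.5611, -0.3549, 0.0586]
orientation: [0.689, 0.152, 0.093, 0.703]
wrist_force: [-0.4, 0.1, -2.5]
grip_width: 0.535
```

```bash
python3 -m crank '[{"x":0,"y":-3,"z":0,"ax":0,"ay":0,"az":0,"hand":40},{"x":0,"y":0,"z":0,"ax":0,"ay":0,"az":0,"hand":40}]' 50; python3 -m crank '[{"x":0,"y":-2,"z":0,"ax":0,"ay":0,"az":0,"hand":40},{"x":0,"y":0,"z":0,"ax":0,"ay":0,"az":0,"hand":40}]' 50
```

```text
clock: 47.02
eef_pos: [0.5609, -0.3549, 0.0553]
orientation: [0.689, 0.152, 0.093, 0.702]
wrist_force: [-0.4, 0.2, -1.5]
grip_width: 0.534
clock: 47.28
eef_pos: [0.5607, -0.355, 0.0533]
orientation: [0.689, 0.152, 0.093, 0.703]
wrist_force: [-0.2, 0.0, -2.3]
grip_width: 0.534
```

```bash
python3 -m crank '[{"x":0,"y":-1.5,"z":0,"ax":0,"ay":0,"az":0,"hand":40},{"x":0,"y":0,"z":0,"ax":0,"ay":0,"az":0,"hand":40}]' 50; python3 -m crank '[{"x":0,"y":-1.5,"z":0,"ax":0,"ay":0,"az":0,"hand":40},{"x":0,"y":0,"z":0,"ax":0,"ay":0,"az":0,"hand":40}]' 50;python3 plan.py
```

```text
clock: 47.52
eef_pos: [0.5606, -0.3551, 0.053]
orientation: [0.689, 0.151, 0.094, 0.703]
wrist_force: [0.1, -0.2, 3.8]
grip_width: 0.534
clock: 47.78
eef_pos: [0.5606, -0.3551, 0.053]
orientation: [0.689, 0.151, 0.095, 0.703]
wrist_force: [-2.4, 1.5, 10.4]
grip_width: 0.533
t 47.77 p [ 560.6 -355.1   53. ] zaz -70.0 pitch 85.4 zZ 0.005 F [-2.4  1.5 10.4] grip 49.6 q [-1.36  1.01  1.85  1.42  1.53 -1.29]
```

Contact. Releasing and retreating.

```bash
python3 -m crank '[{"x":0,"y":1.5,"z":0,"ax":0,"ay":0,"az":0,"hand":65},{"x":0,"y":0,"z":0,"ax":0,"ay":0,"az":0,"hand":75},{"x":0,"y":0,"z":0,"ax":0,"ay":0,"az":0,"hand":75},{"x":0,"y":0,"z":0,"ax":0,"ay":0,"az":0,"hand":75},{"x":-15,"y":3,"z":0,"ax":0,"ay":0,"az":0,"hand":75},{"x":-30,"y":15,"z":0,"ax":0,"ay":0,"az":0,"hand":75},{"x":-40,"y":30,"z":0,"ax":0,"ay":0,"az":0,"hand":75},{"x":-10,"y":50,"z":0,"ax":0,"ay":0,"az":0,"hand":75},{"x":0,"y":60,"z":0,"ax":0,"ay":0,"az":0,"hand":75},{"x":0,"y":55,"z":0,"ax":0,"ay":0,"az":0,"hand":75}]' 50; python3 plan.py 480 -354 270 -70 0
python3 - <<'E'
from meas import *
shot('top','t18')
im,_=shot('scene','s18')
P,im,d=world('s18')
for lo_,hi_ in ((.5,.6),(.6,.7)):
 m=(P[...,0]>lo_-.01)&(P[...,0]<hi_)&(P[...,1]<-.29)&(P[...,1]>-.42)
 for a,b in ((.076,.092),(.100,.116)): 
  q=m&(P[...,2]>a)&(P[...,2]<b); print(rect(P[q]),P[q][:,2].mean()) 
E
python3 m1.py t18 | grep -A5 ^tins;python3 m1.py s18 | grep -A5 ^tins
```

```text
clock: 49.02
eef_pos: [0.4874, -0.3808, 0.2743]
orientation: [0.689, 0.152, 0.092, 0.703]
wrist_force: [0.3, -0.8, 0.6]
grip_width: 0.803
t 49.02 p [ 487.4 -380.8  274.3] zaz -70.1 pitch 85.1 zZ 0.005 F [ 0.3 -0.8  0.6] grip 74.7 q [-1.51  0.57  1.88  1.3   1.68 -0.91]
shift in tool axes [  2.5  -3.9 -27.7] dist 28.1 rows>= 1.0
rotvec [ 0.002  0.005 -1.485] rows>= 8.0
shift after turning [  4.3   2.2 -27.7]
(array([ 551.8, -357. ]), array([53.8, 50. ]), 20.1, [[518.0, -343.0], [535.0, -390.0], [586.0, -371.0], [568.0, -324.0]]) 0.0829131517994348
(array([ 550.9, -357.3]), array([33.1, 30.9]), 4.5, [[533.0, -343.0], [536.0, -374.0], [569.0, -371.0], [566.0, -341.0]]) 0.10827469927626714
(array([ 636.9, -351.7]), array([52.9, 50.5]), 5.6, [[608.0, -329.0], [613.0, -379.0], [666.0, -374.0], [661.0, -324.0]]) 0.08307492645164778
(array([ 637.1, -353.2]), array([32.6, 30.3]), 76.7, [[619.0, -366.0], [648.0, -373.0], [656.0, -341.0], [626.0, -334.0]]) 0.10815527634379968
tins (yellow/blue band, z 0.03-0.09)
[287. 226.] 446 (array([458.4,  57.3]), array([72.5, 50.7]), 17.9, [[416.0, 70.0], 
[... 511 characters left out ...]
 [ 0.6326 -0.3493  0.1078]
tins (yellow/blue band, z 0.03-0.09)
[285. 203.] 396 (array([450.9,  56. ]), array([97.3, 52.2]), 16.9, [[397.0, 67.0], [412.0, 17.0], [505.0, 45.0], [490.0, 95.0]]) 0.0491
black
[ 93. 125.] 794 (array([ 794.3, -178.4]), array([1002.7,  161.4]), 30.4, [[321.0, -362.0], [403.0, -502.0], [1268.0, 6.0], [1186.0, 145.0]]) [ 0.3909 -0.4184  0.3139]
[124. 135.] 17 (array([ 395.4, -348.8]), array([28.2,  9.8]), 19.5, [[380.0, -349.0], [384.0, -358.0], [410.0, -349.0], [407.0, -339.0]]) [ 0.3858 -0.3514  0.2638]
[101. 138.] 14 (array([ 396. , -409.1]), array([11.1, 19. ]), 24.2, [[387.0, -403.0], [395.0, -420.0], [405.0, -415.0], [397.0, -398.0]]) [ 0.398  -0.4084  0.2657]
```

View pics/t18.png

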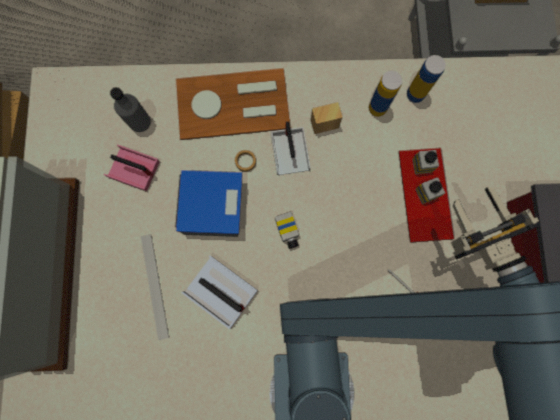

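```bash
cat > t3.py <<'E'
from ik import *
q=np.array([-.74,.45,1.12,0,1.58,.5])
for al,psi in ((15,20),(10,20),(15,10)):
    z1=psi-90; d=np.array([np.cos(np.radians(psi)),np.sin(np.radians(psi))])
    s=np.array([464.6,-362])-5*d
    w=[((480,-354,260),-70,0),((450,54,230),107.4,0),((450,54,230),107.4,-al),((450,54,30),107.4,-al),((450,54,230),107.4,-al),((450,54,230),107.4,0),((450,0,230),z1,0),((440,-340,230),z1,0),((440,-360,230),z1,90-al),((*s,100),z1,90-al),((*s,56),z1,90-al),((*(s-80*d),80),z1,90-al)]
    o=path(q,w,6); qs=np.array([k[5] for k in o])
    print(al,psi,[(k[0],round(k[2]),round(k[3])) for k in o if k[2]>3 or k[3]>2],'jump',max(k[4] for k in o).round(2),qs.min(0).round(2),qs.max(0).round(2)); print(qs[-7].round(2))
E
python3 t3.py
```

```text
15 20 [] jump 0.54 [-1.66 -0.07  1.5  -0.    0.46 -2.37] [-0.13  0.87  2.22  1.21  1.57  0.97]
[-1.51  0.87  1.93  1.21  1.42 -1.24]
10 20 [] jump 0.54 [-1.68 -0.02  1.5  -0.    0.57 -2.19] [-0.13  0.94  2.14  1.23  1.62  0.97]
[-1.53  0.94  1.91  1.23  1.49 -1.29]
15 10 [] jump 0.54 [-1.72 -0.07  1.5  -0.    0.46 -2.37] [-0.13  0.85  2.22  1.37  1.46  1.15]
[-1.54  0.85  2.07  1.37  1.35 -1.35]
```

```bash
python3 -m crank '[{"x":0,"y":0,"z":0,"ax":0,"ay":0,"az":-0.135,"hand":85},{"x":0,"y":0,"z":0,"ax":0,"ay":0,"az":-0.135,"hand":85},{"x":0,"y":0,"z":0,"ax":0,"ay":0,"az":-0.135,"hand":85},{"x":0,"y":0,"z":0,"ax":0,"ay":0,"az":-0.135,"hand":85},{"x":0,"y":0,"z":0,"ax":0,"ay":0,"az":-0.135,"hand":85},{"x":0,"y":0,"z":0,"ax":0,"ay":0,"az":-0.135,"hand":85},{"x":0,"y":0,"z":0,"ax":0,"ay":0,"az":-0.135,"hand":85},{"x":0,"y":0,"z":0,"ax":0,"ay":0,"az":-0.135,"hand":85},{"x":0,"y":0,"z":0,"ax":0,"ay":0,"az":-0.135,"hand":85},{"x":0,"y":0,"z":0,"ax":0,"ay":0,"az":-0.135,"hand":85},{"x":0,"y":0,"z":0,"ax":0,"ay":0,"az":-0.135,"hand":85}]' 30; python3 plan.py 440 52 250 107.4 0
```

```text
clock: 50.5
eef_pos: [0.4872, -0.3811, 0.272]
orientation: [0.403, 0.579, -0.409, 0.579]
wrist_force: [0.5, 0.2, 0.1]
grip_width: 0.916
t 50.5 p [ 487.2 -381.1  272. ] zaz -70.1 pitch -0.3 zZ 0.005 F [0.5 0.2 0.1] grip 85.2 q [-0.84  0.36  1.27 -0.01  1.51  0.38]
shift in tool axes [  19.5  103.3 -423.4] dist 436.2 rows>= 8.0
rotvec [-3.097 -0.009  0.007] rows>= 17.0
shift after turning [ 22.  -84.4 427.4]
```

```bash
python3 -m crank '[{"x":0,"y":13,"z":-53,"ax":0,"ay":0,"az":0,"hand":85},{"x":0,"y":13,"z":-53,"ax":0,"ay":0,"az":0,"hand":85},{"x":0,"y":13,"z":-53,"ax":0,"ay":0,"az":0,"hand":85},{"x":0,"y":13,"z":-53,"ax":0,"ay":0,"az":0,"hand":85},{"x":0,"y":13,"z":-53,"ax":0,"ay":0,"az":0,"hand":85},{"x":0,"y":13,"z":-53,"ax":0,"ay":0,"az":0,"hand":85},{"x":0,"y":13,"z":-53,"ax":0,"ay":0,"az":0,"hand":85},{"x":0,"y":13,"z":-53,"ax":0,"ay":0,"az":0,"hand":85},{"x":5,"y":0,"z":0,"ax":-0.182,"ay":0,"az":0,"hand":85},{"x":5,"y":0,"z":0,"ax":-0.182,"ay":0,"az":0,"hand":85},{"x":5,"y":0,"z":0,"ax":-0.182,"ay":0,"az":0,"hand":85},{"x":5,"y":0,"z":0,"ax":-0.182,"ay":0,"az":0,"hand":85}]' 30; python3 -m crank '[{"x":0,"y":0,"z":0,"ax":-0.182,"ay":0,"az":0,"hand":85},{"x":0,"y":0,"z":0,"ax":-0.182,"ay":0,"az":0,"hand":85},{"x":0,"y":0,"z":0,"ax":-0.182,"ay":0,"az":0,"hand":85},{"x":0,"y":0,"z":0,"ax":-0.182,"ay":0,"az":0,"hand":85},{"x":0,"y":0,"z":0,"ax":-0.182,"ay":0,"az":0,"hand":85},{"x":0,"y":0,"z":0,"ax":-0.182,"ay":0,"az":0,"hand":85},{"x":0,"y":0,"z":0,"ax":-0.182,"ay":0,"az":0,"hand":85},{"x":0,"y":0,"z":0,"ax":-0.182,"ay":0,"az":0,"hand":85},{"x":0,"y":0,"z":0,"ax":-0.182,"ay":0,"az":0,"hand":85},{"x":0,"y":0,"z":0,"ax":-0.182,"ay":0,"az":0,"hand":85},{"x":0,"y":0,"z":0,"ax":-0.182,"ay":0,"az":0,"hand":85},{"x":0,"y":0,"z":0,"ax":-0.182,"ay":0,"az":0,"hand":85}]' 30;  python3 plan.py 430 48 110 107.4 -15
```

```text
clock: 52.0
eef_pos: [0.4405, 0.0528, 0.2493]
orientation: [0.169, 0.686, -0.173, 0.686]
wrist_force: [-0.3, 0.5, -0.3]
grip_width: 0.914
clock: 53.5
eef_pos: [0.4405, 0.0526, 0.2495]
orientation: [0.531, -0.469, -0.529, -0.466]
wrist_force: [0.2, 0.0, -1.0]
grip_width: 0.919
t 53.5 p [440.5  52.6 249.5] zaz 97.1 pitch 0.1 zZ -0.005 F [ 0.2  0.  -1. ] grip 85.5 q [-0.13  0.04  1.72 -0.01  1.38 -1.82]
shift in tool axes [139.5  10.8  -2.6] dist 139.9 rows>= 3.0
rotvec [-0.177 -0.028 -0.263] rows>= 2.0
shift after turning [131.8  47.1  -1.3]
```

```bash
python3 -m crank '[{"x":0,"y":0,"z":0,"ax":-0.089,"ay":-0.014,"az":-0.132,"hand":85},{"x":0,"y":0,"z":0,"ax":-0.089,"ay":-0.014,"az":-0.132,"hand":85},{"x":45,"y":16,"z":0,"ax":0,"ay":0,"az":0,"hand":85},{"x":45,"y":16,"z":0,"ax":0,"ay":0,"az":0,"hand":85},{"x":42,"y":15,"z":0,"ax":0,"ay":0,"az":0,"hand":85},{"x":0,"y":0,"z":0,"ax":0,"ay":0,"az":0,"hand":85}]' 30;  python3 plan.py 454.6 56 11.6 107.4 -15
python3 - <<'E'
from h import *
shot('wrist','w19')
E
```

```text
clock: 54.25
eef_pos: [0.4272, 0.0506, 0.1074]
orientation: [0.617, -0.343, -0.511, -0.491]
wrist_force: [-0.8, 0.4, -0.2]
grip_width: 0.915
t 54.25 p [427.2  50.6 107.4] zaz 107.1 pitch -14.7 zZ 0.004 F [-0.8  0.4 -0.2] grip 85.1 q [-0.27  0.01  2.17  0.21  0.75 -2.27]
shift in tool axes [99.6 -2.5 -3.3] dist 99.7 rows>= 2.0
rotvec [-0.006  0.002 -0.005] rows>= 1.0
shift after turning [99.7 -2.  -3. ]
```

View pics/w19.png

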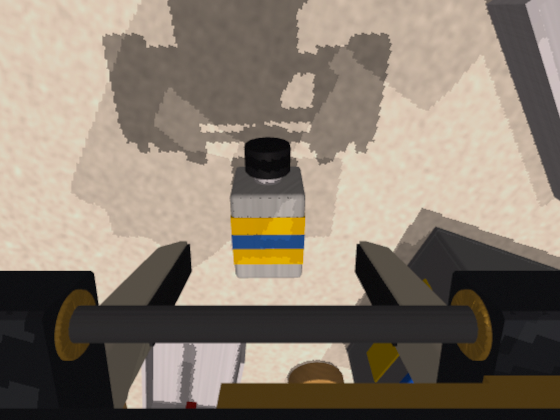

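```bash
python3 -m crank '[{"x":48,"y":-2,"z":-3,"ax":-0.005,"ay":0,"az":-0.005,"hand":85},{"x":48,"y":0,"z":0,"ax":0,"ay":0,"az":0,"hand":85},{"x":0,"y":0,"z":0,"ax":0,"ay":0,"az":0,"hand":85}]' 30;  python3 plan.py 454.6 56 11.6 107.4 -15
```

```text
clock: 54.68
eef_pos: [0.4575, 0.0559, 0.0171]
orientation: [0.62, -0.339, -0.51, -0.491]
wrist_force: [-0.9, 0.7, 1.9]
grip_width: 0.912
t 54.67 p [457.5  55.9  17.1] zaz 107.4 pitch -15.2 zZ 0.001 F [-0.9  0.7  1.9] grip 84.9 q [-0.23  0.24  2.22  0.31  0.47 -2.37]
shift in tool axes [4.6 4.1 1. ] dist 6.2 rows>= 1.0
rotvec [0.    0.001 0.004] rows>= 1.0
shift after turning [4.6 4.1 1. ]
```

```bash
python3 -m crank '[{"x":4,"y":4,"z":1,"ax":0,"ay":0,"az":0,"hand":85},{"x":0,"y":0,"z":0,"ax":0,"ay":0,"az":0,"hand":40},{"x":0,"y":0,"z":0,"ax":0,"ay":0,"az":0,"hand":40},{"x":0,"y":0,"z":0,"ax":0,"ay":0,"az":0,"hand":40},{"x":0,"y":0,"z":0,"ax":0,"ay":0,"az":0,"hand":40},{"x":0,"y":0,"z":0,"ax":0,"ay":0,"az":0,"hand":40},{"x":0,"y":0,"z":0,"ax":0,"ay":0,"az":0,"hand":40}]' 50; python3 plan.py
```

```text
clock: 55.55
eef_pos: [0.4553, 0.0557, 0.0142]
orientation: [0.622, -0.338, -0.508, -0.491]
wrist_force: [-2.8, -0.6, 7.0]
grip_width: 0.532
t 55.55 p [455.3  55.7  14.2] zaz 107.4 pitch -15.5 zZ -0.002 F [-2.8 -0.6  7. ] grip 49.5 q [-0.24  0.25  2.23  0.32  0.45 -2.38]
```

```bash
python3 -m crank '[{"x":-20,"y":-5,"z":0,"ax":0,"ay":0,"az":0,"hand":40},{"x":-50,"y":-10,"z":0,"ax":0,"ay":0,"az":0,"hand":40},{"x":-50,"y":-10,"z":0,"ax":0,"ay":0,"az":0,"hand":40},{"x":-50,"y":-10,"z":0,"ax":0,"ay":0,"az":0,"hand":40},{"x":-45,"y":0,"z":0,"ax":0,"ay":0,"az":0.135,"hand":40},{"x":0,"y":0,"z":0,"ax":0,"ay":0,"az":0.135,"hand":40},{"x":0,"y":0,"z":0,"ax":0.182,"ay":0,"az":0,"hand":40},{"x":0,"y":0,"z":0,"ax":0.182,"ay":0,"az":0,"hand":40},{"x":0,"y":0,"z":0,"ax":0.182,"ay":0,"az":0,"hand":40},{"x":0,"y":0,"z":0,"ax":0.182,"ay":0,"az":0,"hand":40},{"x":0,"y":0,"z":0,"ax":0.182,"ay":0,"az":0,"hand":40},{"x":0,"y":0,"z":0,"ax":0.182,"ay":0,"az":0,"hand":40}]' 50; python3 -m crank '[{"x":0,"y":0,"z":0,"ax":0.182,"ay":0,"az":0,"hand":40},{"x":0,"y":0,"z":0,"ax":0.182,"ay":0,"az":0,"hand":40},{"x":0,"y":0,"z":0,"ax":0.182,"ay":0,"az":0,"hand":40},{"x":0,"y":0,"z":0,"ax":0.182,"ay":0,"az":0,"hand":40},{"x":0,"y":0,"z":0,"ax":0.182,"ay":0,"az":0,"hand":40},{"x":0,"y":0,"z":0,"ax":0.182,"ay":0,"az":0,"hand":40},{"x":0,"y":0,"z":0,"ax":0.182,"ay":0,"az":0,"hand":40},{"x":0,"y":0,"z":0,"ax":0.182,"ay":0,"az":0,"hand":40},{"x":0,"y":0,"z":0,"ax":0.182,"ay":0,"az":0,"hand":40},{"x":0,"y":0,"z":0,"ax":0.182,"ay":0,"az":0,"hand":40},{"x":0,"y":0,"z":0,"ax":0.182,"ay":0,"az":0,"hand":40}]' 50; python3 plan.py 430 -345 240 -70 0
```

```text
clock: 57.05
eef_pos: [0.4316, 0.0491, 0.2294]
orientation: [-0.268, 0.655, 0.267, 0.654]
wrist_force: [-0.3, -0.2, -3.4]
grip_width: 0.53
clock: 58.42
eef_pos: [0.4316, 0.0491, 0.2294]
orientation: [0.406, 0.579, -0.407, 0.578]
wrist_force: [-0.5, -0.5, -3.4]
grip_width: 0.538
t 58.42 p [431.6  49.1 229.4] zaz -70.2 pitch -0.1 zZ 0.001 F [-0.5 -0.5 -3.4] grip 50.0 q [-0.14  0.04  1.77 -0.    1.33  1.08]
shift in tool axes [ -10.1 -134.9  370.3] dist 394.2 rows>= 7.0
rotvec [-0.004  0.001  0.002] rows>= 1.0
shift after turning [ -10.6 -136.3  369.7]
```

```bash
python3 -m crank '[{"x":-2,"y":-19.3,"z":53,"ax":0,"ay":0,"az":0,"hand":40},{"x":-2,"y":-19.3,"z":53,"ax":0,"ay":0,"az":0,"hand":40},{"x":-2,"y":-19.3,"z":53,"ax":0,"ay":0,"az":0,"hand":40},{"x":-2,"y":-19.3,"z":53,"ax":0,"ay":0,"az":0,"hand":40},{"x":-2,"y":-19.3,"z":53,"ax":0,"ay":0,"az":0,"hand":40},{"x":0,"y":-19.3,"z":53,"ax":0,"ay":0,"az":0,"hand":40},{"x":0,"y":-19.3,"z":52,"ax":0,"ay":0,"az":0,"hand":40},{"x":0,"y":3,"z":0,"ax":0,"ay":0,"az":0.118,"hand":40},{"x":0,"y":3,"z":0,"ax":0,"ay":0,"az":0.118,"hand":40},{"x":0,"y":3,"z":0,"ax":0,"ay":0,"az":0.118,"hand":40},{"x":0,"y":3,"z":0,"ax":0,"ay":0,"az":0.118,"hand":40},{"x":0,"y":3,"z":0,"ax":0,"ay":0,"az":0.118,"hand":40}]' 50; python3 plan.py 450 -345 230 -70 74.5;python3 -m crank '[{"x":0,"y":2,"z":0,"ax":0,"ay":0,"az":0.118,"hand":40},{"x":0,"y":2,"z":0,"ax":0,"ay":0,"az":0.118,"hand":40},{"x":0,"y":2,"z":0,"ax":0,"ay":0,"az":0.118,"hand":40},{"x":0,"y":2,"z":0,"ax":0,"ay":0,"az":0.118,"hand":40},{"x":0,"y":2,"z":0,"ax":0,"ay":0,"az":0.118,"hand":40},{"x":0,"y":2,"z":0,"ax":0,"ay":0,"az":0.118,"hand":40},{"x":0,"y":0,"z":0,"ax":0,"ay":0,"az":0,"hand":40}]' 50; python3 plan.py 474.8 -358.3 110 -70 74.5
python3 - <<'E'
from h import *
shot('scene','s20')
E
```

```text
clock: 59.92
eef_pos: [0.4459, -0.3397, 0.2437]
orientation: [0.556, 0.436, -0.218, 0.673]
wrist_force: [-0.1, 0.5, -3.5]
grip_width: 0.537
t 59.92 p [ 445.9 -339.7  243.7] zaz -69.9 pitch 34.0 zZ 0.001 F [-0.1  0.5 -3.5] grip 50.0 q [-1.25  0.17  1.75  0.62  1.3  -0.22]
shift in tool axes [12.5 -6.   6.4] dist 15.3 rows>= 1.0
rotvec [ 0.002 -0.001  0.707] rows>= 4.0
shift after turning [  5.7 -12.7   6.4]
clock: 60.8
eef_pos: [0.4526, -0.3375, 0.251]
orientation: [0.675, 0.217, 0.027, 0.705]
wrist_force: [0.4, -0.2, -3.3]
grip_width: 0.533
t 60.8 p [ 452.6 -337.5  251. ] zaz -69.9 pitch 74.4 zZ -0.004 F [ 0.4 -0.2 -3.3] grip 49.6 q [-1.55  0.43  1.98  1.15  1.58 -0.88]
shift in tool axes [  51.2 -132.    27.8] dist 144.3 rows>= 3.0
rotvec [-0.004 -0.002  0.002] rows>= 1.0
shift after turning [  50.9 -132.2   27.1]
```

View pics/s20.png

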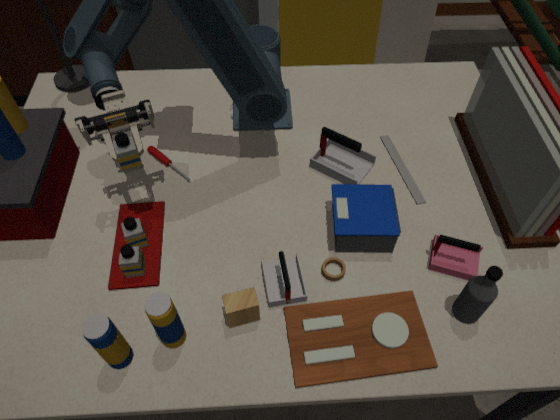

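```bash
python3 -m crank '[{"x":17,"y":-44,"z":9,"ax":0,"ay":0,"az":0,"hand":40},{"x":17,"y":-44,"z":9,"ax":0,"ay":0,"az":0,"hand":40},{"x":17,"y":-44,"z":9,"ax":0,"ay":0,"az":0,"hand":40},{"x":0,"y":0,"z":0,"ax":0,"ay":0,"az":0.002,"hand":40}]' 50; python3 plan.py 474.8 -358.3 62 -70 74.5
python3 - <<'E'
from h import *
im,_=shot('scene','s21');cv2.imwrite('pics/c_s21.png',cv2.resize(im[60:300,30:250],None,fx=3,fy=2.4,interpolation=cv2.INTER_CUBIC))
E
```

```text
clock: 61.35
eef_pos: [0.4758, -0.3576, 0.1104]
orientation: [0.674, 0.218, 0.029, 0.706]
wrist_force: [-0.4, -0.1, -2.6]
grip_width: 0.535
t 61.35 p [ 475.8 -357.6  110.4] zaz -69.8 pitch 74.4 zZ -0.003 F [-0.4 -0.1 -2.6] grip 49.7 q [-1.5   0.73  1.96  1.2   1.45 -1.13]
shift in tool axes [ 11.8 -46.9   0.4] dist 48.4 rows>= 1.0
rotvec [-0.002 -0.005  0.001] rows>= 1.0
shift after turning [ 11.8 -47.    0.3]
```

View pics/c_s21.png

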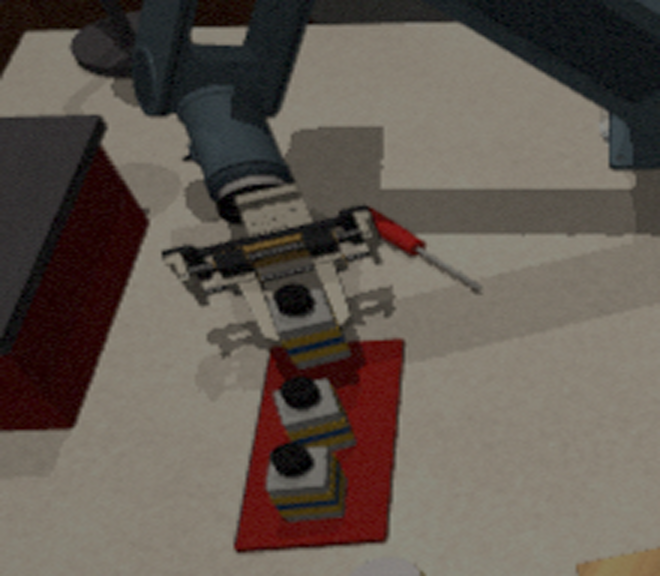

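```bash
python3 -m crank '[{"x":5,"y":-23,"z":0,"ax":0,"ay":0,"az":0,"hand":40},{"x":5,"y":-20,"z":0,"ax":0,"ay":0,"az":0,"hand":40},{"x":0,"y":0,"z":0,"ax":0,"ay":0,"az":0,"hand":40}]' 50; python3 -m crank '[{"x":1,"y":-6,"z":0,"ax":0,"ay":0,"az":0,"hand":40},{"x":0,"y":0,"z":0,"ax":0,"ay":0,"az":0,"hand":40}]' 50
```

```text
clock: 61.78
eef_pos: [0.4738, -0.3595, 0.0703]
orientation: [0.672, 0.216, 0.029, 0.708]
wrist_force: [0.1, 0.2, -2.2]
grip_width: 0.535
clock: 62.02
eef_pos: [0.4732, -0.3596, 0.0634]
orientation: [0.672, 0.216, 0.029, 0.708]
wrist_force: [0.5, 0.4, -3.5]
grip_width: 0.533
```

```bash
python3 -m crank '[{"x":2,"y":-7,"z":0,"ax":0,"ay":0,"az":0,"hand":40},{"x":0,"y":0,"z":0,"ax":0,"ay":0,"az":0,"hand":40}]' 50; python3 -m crank '[{"x":1,"y":-3,"z":0,"ax":0,"ay":0,"az":0,"hand":40},{"x":0,"y":0,"z":0,"ax":0,"ay":0,"az":0,"hand":40}]' 50; python3 plan.py
```

```text
clock: 62.28
eef_pos: [0.4732, -0.3591, 0.0548]
orientation: [0.673, 0.216, 0.029, 0.707]
wrist_force: [-0.2, 0.7, -2.5]
grip_width: 0.532
clock: 62.52
eef_pos: [0.4734, -0.3591, 0.0517]
orientation: [0.673, 0.216, 0.029, 0.707]
wrist_force: [-0.2, -0.2, -3.0]
grip_width: 0.534
t 62.52 p [ 473.4 -359.1   51.7] zaz -69.9 pitch 74.5 zZ 0.001 F [-0.2 -0.2 -3. ] grip 49.7 q [-1.51  0.86  1.95  1.21  1.41 -1.24]
```

```bash
python3 -m crank '[{"x":0.5,"y":-1.5,"z":0,"ax":0,"ay":0,"az":0,"hand":40},{"x":0,"y":0,"z":0,"ax":0,"ay":0,"az":0,"hand":40}]' 50; python3 -m crank '[{"x":0.5,"y":-1.5,"z":0,"ax":0,"ay":0,"az":0,"hand":40},{"x":0,"y":0,"z":0,"ax":0,"ay":0,"az":0,"hand":40}]' 50; python3 plan.py
```

```text
clock: 62.78
eef_pos: [0.4735, -0.3591, 0.0503]
orientation: [0.673, 0.216, 0.029, 0.707]
wrist_force: [-1.1, 0.3, -3.1]
grip_width: 0.536
clock: 63.02
eef_pos: [0.4736, -0.3592, 0.0497]
orientation: [0.673, 0.216, 0.029, 0.707]
wrist_force: [-1.9, 0.9, 3.7]
grip_width: 0.533
t 63.02 p [ 473.6 -359.2   49.7] zaz -69.9 pitch 74.6 zZ 0.002 F [-1.9  0.9  3.7] grip 49.5 q [-1.51  0.86  1.94  1.21  1.41 -1.25]
```

Contact. Releasing, retreating and going vertical with the fingers closed, ready to press.

```bash
python3 -m crank '[{"x":0,"y":0.5,"z":0,"ax":0,"ay":0,"az":0,"hand":65},{"x":0,"y":0,"z":0,"ax":0,"ay":0,"az":0,"hand":75},{"x":0,"y":0,"z":0,"ax":0,"ay":0,"az":0,"hand":75},{"x":0,"y":0,"z":0,"ax":0,"ay":0,"az":0,"hand":75},{"x":-15,"y":0,"z":0,"ax":0,"ay":0,"az":0,"hand":75},{"x":-30,"y":15,"z":0,"ax":0,"ay":0,"az":0,"hand":75},{"x":-40,"y":30,"z":0,"ax":0,"ay":0,"az":0,"hand":75},{"x":-10,"y":50,"z":0,"ax":0,"ay":0,"az":0,"hand":75},{"x":0,"y":60,"z":0,"ax":0,"ay":0,"az":0,"hand":75},{"x":0,"y":55,"z":0,"ax":0,"ay":0,"az":0,"hand":75}]' 50; python3 plan.py 
python3 - <<'E'
from meas import *
im,_=shot('scene','s22')
P,im,d=world('s22')
for lo_,hi_ in ((.42,.51),(.51,.6),(.6,.7)):
 m=(P[...,0]>lo_)&(P[...,0]<hi_)&(P[...,1]<-.29)&(P[...,1]>-.42)
 for a,b in ((.076,.092),(.100,.116)): 
  q=m&(P[...,2]>a)&(P[...,2]<b); print(rect(P[q]),P[q][:,2].mean()) 
E
python3 -m crank '[{"x":0,"y":0,"z":0,"ax":0,"ay":0,"az":-0.13,"hand":0},{"x":0,"y":0,"z":0,"ax":0,"ay":0,"az":-0.13,"hand":0},{"x":0,"y":0,"z":0,"ax":0,"ay":0,"az":-0.13,"hand":0},{"x":0,"y":0,"z":0,"ax":0,"ay":0,"az":-0.13,"hand":0},{"x":0,"y":0,"z":0,"ax":0,"ay":0,"az":-0.13,"hand":0},{"x":0,"y":0,"z":0,"ax":0,"ay":0,"az":-0.13,"hand":0},{"x":0,"y":0,"z":0,"ax":0,"ay":0,"az":-0.13,"hand":0},{"x":0,"y":0,"z":0,"ax":0,"ay":0,"az":-0.13,"hand":0},{"x":0,"y":0,"z":0,"ax":0,"ay":0,"az":-0.13,"hand":0},{"x":0,"y":0,"z":0,"ax":0,"ay":0,"az":-0.13,"hand":0}]' 50;  python3 plan.py 464 -362 200 -85 0
```

```text
clock: 64.28
eef_pos: [0.4395, -0.3712, 0.279]
orientation: [0.673, 0.216, 0.028, 0.707]
wrist_force: [0.7, -0.4, 0.9]
grip_width: 0.806
t 64.28 p [ 439.5 -371.2  279. ] zaz -69.9 pitch 74.5 zZ 0.002 F [ 0.7 -0.4  0.9] grip 75.0 q [-1.58  0.42  1.89  1.13  1.64 -0.81]
(array([ 468.7, -358.9]), array([51.5, 49.8]), 21.3, [[436.0, -345.0], [454.0, -391.0], [502.0, -373.0], [484.0, -326.0]]) 0.08326474926757739
(array([ 467.5, -360.9]), array([30.6, 30.1]), 54.1, [[446.0, -364.0], [471.0, -382.0], [489.0, -357.0], [464.0, -340.0]]) 0.10878864487771302
(array([ 550.6, -357. ]), array([54., 50.]), 19.2, [[517.0, -342.0], [533.0, -389.0], [584.0, -372.0], [568.0, -324.0]]) 0.08287289449402825
(array([ 552.2, -356.7]), array([29.5, 31.3]), 71.9, [[533.0, -366.0], [563.0, -376.0], [572.0, -348.0], [542.0, -338.0]]) 0.10840897042057485
(array([ 637.1, -351.9]), array([53.7, 51.3]), 3.6, [[609.0, -328.0], [612.0, -379.0], [666.0, -376.0], [662.0, -325.0]]) 0.08311899868689587
(array([ 639.2, -351.9]), array([31.7, 31.5]), 85.6, [[622.0, -367.0], [654.0, -369.0], [656.0, -337.0], [625.0, -335.0]]) 0.10823333838009329
clock: 65.58
eef_pos: [0.4391, -0.3717, 0.2776]
orientation: [0.403, 0.58, -0.407, 0.579]
wrist_force: [-0.1, -0.5, 0.2]
grip_width: 0.002
t 65.58 p [ 439.1 -371.7  277.6] zaz -70.0 pitch -0.3 zZ 0.003 F [-0.1 -0.5  0.2] grip 0.2 q [-0.89  0.27  1.37 -0.01  1.5   0.33]
shift in tool axes [77.5 27.1 -0.8] dist 82.1 rows>= 2.0
rotvec [0.262 0.003 0.005] rows>= 2.0
shift after turning [77.6 25.7 -7.5]
```

```bash
python3 plan.py 468 -360 125;  python3 -m crank '[{"x":0,"y":31,"z":-1,"ax":0,"ay":0,"az":0,"hand":0},{"x":50,"y":0,"z":0,"ax":0,"ay":0,"az":0.005,"hand":0},{"x":50,"y":0,"z":0,"ax":0,"ay":0,"az":0,"hand":0},{"x":50,"y":0,"z":0,"ax":0,"ay":0,"az":0,"hand":0},{"x":0,"y":0,"z":0,"ax":0,"ay":0,"az":0,"hand":0}]' 50;  python3 plan.py 468 -360 106
```

```text
t 65.58 p [ 439.1 -371.7  277.6] zaz -70.0 pitch -0.3 zZ 0.003 F [-0.1 -0.5  0.2] grip 0.2 q [-0.89  0.27  1.37 -0.01  1.5   0.33]
shift in tool axes [152.5  31.9  -1.5] dist 155.8 rows>= 3.0
clock: 66.2
eef_pos: [0.4664, -0.3574, 0.1231]
orientation: [0.407, 0.581, -0.403, 0.578]
wrist_force: [-0.1, -0.3, 0.5]
grip_width: 0.001
t 66.2 p [ 466.4 -357.4  123.1] zaz -69.9 pitch 0.1 zZ -0.007 F [-0.1 -0.3  0.5] grip 0.1 q [-0.85  0.41  1.57  0.    1.17  0.37]
shift in tool axes [17.   0.6  3.1] dist 17.3 rows>= 1.0
```

```bash
python3 -m crank '[{"x":10,"y":0,"z":3,"ax":0,"ay":0,"az":0,"hand":0},{"x":4,"y":0,"z":0,"ax":0,"ay":0,"az":0,"hand":0},{"x":0,"y":0,"z":0,"ax":0,"ay":0,"az":0,"hand":0}]';  python3 -m crank '[{"x":3,"y":0,"z":0,"ax":0,"ay":0,"az":0,"hand":0},{"x":0,"y":0,"z":0,"ax":0,"ay":0,"az":0,"hand":0}]'; python3 -m crank '[{"x":2,"y":0,"z":0,"ax":0,"ay":0,"az":0,"hand":0},{"x":0,"y":0,"z":0,"ax":0,"ay":0,"az":0,"hand":0}]'
```

```text
clock: 66.58
eef_pos: [0.4711, -0.3628, 0.1142]
orientation: [0.406, 0.578, -0.404, 0.582]
wrist_force: [0.2, 0.1, 0.2]
grip_width: 0.005
clock: 66.82
eef_pos: [0.4709, -0.3623, 0.1104]
orientation: [0.406, 0.578, -0.404, 0.582]
wrist_force: [-0.3, -0.4, -0.1]
grip_width: 0.005
clock: 67.08
eef_pos: [0.471, -0.3623, 0.1089]
orientation: [0.406, 0.578, -0.404, 0.582]
wrist_force: [-0.7, 1.0, 5.0]
grip_width: 0.001
```

```bash
python3 -m crank '[{"x":2,"y":0,"z":0,"ax":0,"ay":0,"az":0,"hand":0},{"x":2,"y":0,"z":0,"ax":0,"ay":0,"az":0,"hand":0},{"x":0,"y":0,"z":0,"ax":0,"ay":0,"az":0,"hand":0}]';  python3 -m crank '[{"x":2,"y":0,"z":0,"ax":0,"ay":0,"az":0,"hand":0},{"x":0,"y":0,"z":0,"ax":0,"ay":0,"az":0,"hand":0}]'; python3 -m crank '[{"x":1.5,"y":0,"z":0,"ax":0,"ay":0,"az":0,"hand":0},{"x":0,"y":0,"z":0,"ax":0,"ay":0,"az":0,"hand":0}]'
```

```text
clock: 67.45
eef_pos: [0.471, -0.3623, 0.1049]
orientation: [0.406, 0.578, -0.404, 0.582]
wrist_force: [-1.0, 0.9, 5.6]
grip_width: 0.006
clock: 67.7
eef_pos: [0.4713, -0.3627, 0.1047]
orientation: [0.406, 0.577, -0.404, 0.582]
wrist_force: [-2.4, 3.7, 16.1]
grip_width: 0.005
clock: 67.95
eef_pos: [0.4717, -0.3631, 0.1047]
orientation: [0.405, 0.577, -0.404, 0.583]
wrist_force: [-4.0, 4.8, 23.0]
grip_width: 0.009
```

```bash
python3 -m crank '[{"x":-20,"y":0,"z":0,"ax":0,"ay":0,"az":0,"hand":0},{"x":-15,"y":0,"z":0,"ax":0,"ay":0,"az":0,"hand":0},{"x":0,"y":0,"z":0,"ax":0,"ay":0,"az":0,"hand":0}]'; python3 plan.py 551 -357 125 -70 0
```

```text
clock: 68.32
eef_pos: [0.4712, -0.3628, 0.1368]
orientation: [0.406, 0.577, -0.404, 0.582]
wrist_force: [-0.6, -0.3, -0.1]
grip_width: 0.005
t 68.33 p [ 471.2 -362.8  136.8] zaz -69.9 pitch 0.4 zZ 0.004 F [-0.6 -0.3 -0.1] grip 0.4 q [-0.85  0.4   1.55  0.    1.19  0.37]
shift in tool axes [12.4 76.8 21.9] dist 80.8 rows>= 2.0
rotvec [ 0.002  0.004 -0.006] rows>= 1.0
shift after turning [11.8 76.9 21.8]
```

```bash
python3 -m crank '[{"x":0,"y":38,"z":11,"ax":0,"ay":0,"az":-0.006,"hand":0},{"x":0,"y":38,"z":11,"ax":0,"ay":0,"az":0,"hand":0},{"x":12,"y":0,"z":0,"ax":0,"ay":0,"az":0,"hand":0},{"x":8,"y":0,"z":0,"ax":0,"ay":0,"az":0,"hand":0},{"x":4,"y":0,"z":0,"ax":0,"ay":0,"az":0,"hand":0},{"x":0,"y":0,"z":0,"ax":0,"ay":0,"az":0,"hand":0}]'; python3 plan.py 551 -357 108 -70 0
```

```text
clock: 69.08
eef_pos: [0.5485, -0.3568, 0.1114]
orientation: [0.405, 0.58, -0.406, 0.579]
wrist_force: [0.6, 0.2, 0.2]
grip_width: 0.003
t 69.08 p [ 548.5 -356.8  111.4] zaz -69.9 pitch -0.1 zZ 0.001 F [0.6 0.2 0.2] grip 0.2 q [-0.75  0.52  1.41 -0.    1.21  0.47]
shift in tool axes [3.4 2.3 1.1] dist 4.2 rows>= 1.0
rotvec [0.001 0.001 0.001] rows>= 1.0
shift after turning [3.4 2.3 1.1]
```

```bash
python3 -m crank '[{"x":2,"y":2,"z":1,"ax":0,"ay":0,"az":0,"hand":0},{"x":2,"y":0,"z":0,"ax":0,"ay":0,"az":0,"hand":0},{"x":2,"y":0,"z":0,"ax":0,"ay":0,"az":0,"hand":0},{"x":0,"y":0,"z":0,"ax":0,"ay":0,"az":0,"hand":0}]';  python3 -m crank '[{"x":2,"y":0,"z":0,"ax":0,"ay":0,"az":0,"hand":0},{"x":0,"y":0,"z":0,"ax":0,"ay":0,"az":0,"hand":0}]'; python3 -m crank '[{"x":1.5,"y":0,"z":0,"ax":0,"ay":0,"az":0,"hand":0},{"x":0,"y":0,"z":0,"ax":0,"ay":0,"az":0,"hand":0}]'
```

```text
clock: 69.58
eef_pos: [0.552, -0.3575, 0.1072]
orientation: [0.404, 0.579, -0.406, 0.581]
wrist_force: [-1.8, -0.2, 5.1]
grip_width: 0.004
clock: 69.82
eef_pos: [0.552, -0.3575, 0.1053]
orientation: [0.404, 0.579, -0.406, 0.581]
wrist_force: [-1.3, -0.0, 5.2]
grip_width: 0.004
clock: 70.08
eef_pos: [0.5522, -0.3576, 0.1047]
orientation: [0.404, 0.578, -0.406, 0.581]
wrist_force: [-1.9, 1.4, 9.9]
grip_width: 0.002
```

```bash
python3 -m crank '[{"x":2,"y":0,"z":0,"ax":0,"ay":0,"az":0,"hand":0},{"x":0,"y":0,"z":0,"ax":0,"ay":0,"az":0,"hand":0}]'; python3 -m crank '[{"x":-22,"y":0,"z":0,"ax":0,"ay":0,"az":0,"hand":0},{"x":-15,"y":0,"z":0,"ax":0,"ay":0,"az":0,"hand":0},{"x":0,"y":0,"z":0,"ax":0,"ay":0,"az":0,"hand":0}]'; python3 plan.py 638 -352 125 -70 0
```

```text
clock: 70.32
eef_pos: [0.5526, -0.3579, 0.1047]
orientation: [0.404, 0.578, -0.406, 0.582]
wrist_force: [-4.8, 2.7, 18.4]
grip_width: 0.003
clock: 70.7
eef_pos: [0.5525, -0.3576, 0.1389]
orientation: [0.404, 0.578, -0.406, 0.581]
wrist_force: [-0.0, -0.2, -0.4]
grip_width: 0.007
t 70.7 p [ 552.5 -357.6  138.9] zaz -69.9 pitch 0.0 zZ 0.005 F [-0.  -0.2 -0.4] grip 0.7 q [-0.74  0.5   1.37 -0.    1.27  0.48]
shift in tool axes [14.1 82.2 24.1] dist 86.8 rows>= 2.0
rotvec [ 0.002  0.005 -0.001] rows>= 1.0
shift after turning [13.9 82.2 24. ]
```

```bash
python3 -m crank '[{"x":0,"y":41,"z":12,"ax":0,"ay":0,"az":0,"hand":0},{"x":0,"y":41,"z":12,"ax":0,"ay":0,"az":0,"hand":0},{"x":14,"y":0,"z":0,"ax":0,"ay":0,"az":0,"hand":0},{"x":8,"y":0,"z":0,"ax":0,"ay":0,"az":0,"hand":0},{"x":4,"y":0,"z":0,"ax":0,"ay":0,"az":0,"hand":0},{"x":0,"y":0,"z":0,"ax":0,"ay":0,"az":0,"hand":0}]'; python3 plan.py 638 -352 108 -70 0
```

```text
clock: 71.45
eef_pos: [0.6361, -0.3515, 0.1111]
orientation: [0.405, 0.579, -0.406, 0.58]
wrist_force: [0.7, 0.6, 0.6]
grip_width: 0.004
t 71.45 p [ 636.1 -351.5  111.1] zaz -69.9 pitch -0.1 zZ 0.001 F [0.7 0.6 0.6] grip 0.4 q [-0.66  0.65  1.19 -0.    1.31  0.56]
shift in tool axes [3.1 1.7 1.1] dist 3.7 rows>= 1.0
rotvec [0.001 0.001 0.001] rows>= 1.0
shift after turning [3.1 1.7 1.1]
```

```bash
python3 -m crank '[{"x":2,"y":2,"z":1,"ax":0,"ay":0,"az":0,"hand":0},{"x":2,"y":0,"z":0,"ax":0,"ay":0,"az":0,"hand":0},{"x":2,"y":0,"z":0,"ax":0,"ay":0,"az":0,"hand":0},{"x":0,"y":0,"z":0,"ax":0,"ay":0,"az":0,"hand":0}]';  python3 -m crank '[{"x":2,"y":0,"z":0,"ax":0,"ay":0,"az":0,"hand":0},{"x":0,"y":0,"z":0,"ax":0,"ay":0,"az":0,"hand":0}]'; python3 -m crank '[{"x":1.5,"y":0,"z":0,"ax":0,"ay":0,"az":0,"hand":0},{"x":0,"y":0,"z":0,"ax":0,"ay":0,"az":0,"hand":0}]'; python3 -m crank '[{"x":1.5,"y":0,"z":0,"ax":0,"ay":0,"az":0,"hand":0},{"x":0,"y":0,"z":0,"ax":0,"ay":0,"az":0,"hand":0}]'
```

```text
clock: 71.95
eef_pos: [0.6395, -0.3521, 0.1069]
orientation: [0.404, 0.579, -0.406, 0.581]
wrist_force: [-1.0, 1.1, 5.1]
grip_width: 0.006
clock: 72.2
eef_pos: [0.6395, -0.3521, 0.1051]
orientation: [0.404, 0.579, -0.406, 0.581]
wrist_force: [-1.2, 0.8, 5.3]
grip_width: 0.007
clock: 72.45
eef_pos: [0.6398, -0.3522, 0.1048]
orientation: [0.404, 0.578, -0.406, 0.581]
wrist_force: [-3.7, 1.6, 11.0]
grip_width: 0.006
clock: 72.7
eef_pos: [0.6401, -0.3523, 0.1048]
orientation: [0.404, 0.578, -0.406, 0.582]
wrist_force: [-4.0, 2.6, 15.4]
grip_width: 0.006
```

Third cap is on its hard stop. Retreating and doing the final checks.

```bash
python3 -m crank '[{"x":-22,"y":0,"z":0,"ax":0,"ay":0,"az":0,"hand":0},{"x":-50,"y":0,"z":0,"ax":0,"ay":0,"az":0,"hand":0},{"x":-60,"y":0,"z":0,"ax":0,"ay":0,"az":0,"hand":0},{"x":-40,"y":-50,"z":-20,"ax":0,"ay":0,"az":0,"hand":0},{"x":0,"y":-55,"z":-20,"ax":0,"ay":0,"az":0,"hand":0},{"x":0,"y":-55,"z":-20,"ax":0,"ay":0,"az":0,"hand":0},{"x":0,"y":-55,"z":-20,"ax":0,"ay":0,"az":0,"hand":0},{"x":0,"y":0,"z":0,"ax":0,"ay":0,"az":0,"hand":0}]'; python3 - <<'E'
from meas import *
im,_=shot('scene','s30'); shot('top','t30')
P,im,d=world('s30')
u=np.array([np.cos(np.radians(2.6)),np.sin(np.radians(2.6))]);w=np.array([-u[1],u[0]])
for lo_,hi_ in ((.42,.51),(.51,.6),(.6,.7)):
 m=(P[...,0]>lo_)&(P[...,0]<hi_)&(P[...,1]<-.29)&(P[...,1]>-.42)
 cs=[]
 for a,b in ((.076,.092),(.097,.116)): 
  q=m&(P[...,2]>a)&(P[...,2]<b); R_=rect(P[q]); dd=R_[0]-np.array([549,-358]); print(R_[:3],P[q][:,2].mean().round(4),'stand frame',(dd@u).round(1),(dd@w).round(1)) 
roi=(P[...,0]>.42)&(P[...,0]<.62)&(P[...,1]>.18)&(P[...,1]<.38)
b=(im[...,0].astype(int)-im[...,2]>35)&roi
Q=P[b]; A=np.c_[Q[:,:2],np.ones(len(Q))]; print('lid',np.linalg.lstsq(A,Q[:,2],rcond=None)[0].round(4),np.median(Q[:,2]).round(4))
V=im.max(2); m=(V<60)&(P[...,2]>.085)&(P[...,2]<.1)&(P[...,0]>.62)&(P[...,0]<.8)&(P[...,1]>0)&(P[...,1]<.1); print('bar',rect(P[m]), P[m][:,2].min().round(4),P[m][:,2].max().round(4),np.polyfit(P[m][:,0],P[m][:,2],1).round(4))
E
```

```text
clock: 73.7
eef_pos: [0.4102, -0.3499, 0.2702]
orientation: [0.405, 0.579, -0.407, 0.579]
wrist_force: [0.6, -0.3, -0.0]
grip_width: 0.005
(array([ 468. , -359.3]), array([53.9, 49.8]), 19.6) 0.0832 stand frame -81.0 2.4
(array([ 468.6, -358.8]), array([31.5, 29.4]), 2.4) 0.1038 stand frame -80.4 2.8
(array([ 552.7, -356.3]), array([53.8, 50. ]), 20.1) 0.0835 stand frame 3.8 1.5
(array([ 551.1, -357.4]), array([31.3, 31.1]), 64.1) 0.1034 stand frame 2.1 0.5
(array([ 638.3, -352. ]), array([54.5, 51.9]), 7.0) 0.0833 stand frame 89.5 1.9
(array([ 638. , -350.7]), array([31.2, 29.8]), 12.2) 0.1035 stand frame 89.2 3.3
lid [0.0002 0.0006 0.0931] 0.0934
bar (array([705.5,  42.1]), array([104.4,  10.7]), 7.1, [[653.0, 41.0], [654.0, 30.0], [758.0, 43.0], [757.0, 54.0]]) 0.0851 0.0995 [-0.0043  0.097 ]
```

View pics/s30.png

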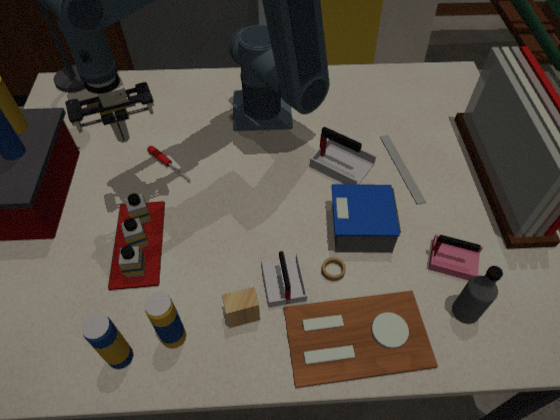

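View pics/t30.png

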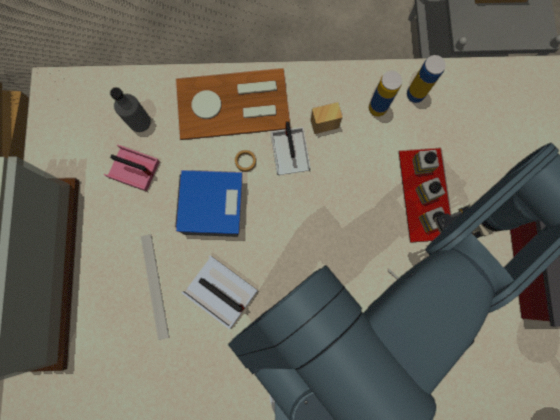

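```bash
python3 -c "
from bench import r
print(r.close_job(), r.get_obs()['clock'])"
```

```text
the job is handed in; nothing more can be done
the job is handed in; nothing more can be done
```

The bench is closed down and the job was handed in at about 74 s. No verdict is reported, so this rests on my own last checks.

- **Offcuts and scoop:** I tipped all four offcuts into the tub from the small aluminium scoop. The last picture before the lid shut showed all four inside. The empty scoop is back in its old spot with its bar level.
- **Lid:** It was pushed over and pressed to its hard stop with 26 N. Its face measures flat at 93.4 mm with a slope under 0.001.
- **Tins:** All three stand on the red stand at about x = −81, +3 and +89 mm in its frame, within 4 mm of its centre line. One had been knocked aside during the run, so I measured it again before picking it up.
- **Caps:** Each was pressed until the force rose to 15–23 N with no further travel. The depth pictures put the cap tops at about 103.5 mm against 104 mm expected. The drop I measured was about 5 mm rather than the full 6, because the depth reading before pressing was 1–2 mm low.
- **Other things:** In the last pictures the tape, wooden block and screwdriver looked unmoved. The arm was clear of everything.

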